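Stopper freeze-dried vials in the lever press and case them

ROBOT

A 6-joint arm with a two-finger parallel gripper is mounted at the origin on a cart in front of the work surface, level with it; the furniture and walls round the work are solid. World frame = base frame: x ahead of the robot, y to its left, z up, the work surface at z = 0. Lengths are in m, angles in rad, forces in N, time in s.
With the tool pointing down it reaches from about 0.325 to 0.85 m from the base axis. Payload 4.4 kg.
Tool frame: the origin (TCP) lies midway between the tips of the shut fingers; the grasp point (between the pads) lies 19 mm behind it; z points along the fingers, y is the direction in which the jaws open and shut (so a half turn about z gives the same grasp; the last joint's range is limited). The gripper opens to 94 mm and grips with 3 to 60 N. Pads are 16 mm wide; open, the fingers measure 119 mm over their backs; the gripper's body (75 mm by 177 mm) begins 78 mm behind the grasp point.
Start: joints at [1.022, 0.207, 1.542, -0, 1.393, -0.15], TCP at [0.223, 0.53, 0.205] pointing down, gripper open.
Joint ranges: [-2.73, 2.73], [-0.86, 2.22], [0.23, 2.46], [-1.11, 4.25], [0.08, 2.63], [-2.82, 2.82]. Speed limits (rad/s): [2.79, 2.79, 3.14, 3.14, 3.14, 3.14].

INTERFACE

Orientations are given as [roll, pitch, yaw] about the fixed x, y, z axes, in that order (R = Rz(yaw) Ry(pitch) Rx(roll)).
In Python, from plant import ctrl gives the robot as it stands.
- The arm moves only by the shell command python3 -m creep 'ROWS' [OPENING] [FORCE]. ROWS is JSON, a list of rows, each an object of numbers: "tx", "ty", "tz": the shift along the tool's x, y, z each as a share of 80 cm, from -1 to 1; "ax", "ay", "az": the turn, a rotation vector about the tool's x, y, z each as a share of 180 degrees, from -1 to 1. In form: [{"tx": .., "ty": .., "tz": .., "ax": .., "ay": .., "az": ..}, ...]. A call has 1 to 20 rows; each row shifts and turns the commanded pose from where the row before left it, along the tool's axes as they then stand; what a row does not reach is not made up. A row lasts 1/8 s, in which the tool goes at most 62.5 mm and 10.7 degrees, less where a joint would pass 70% of its speed; a pose out of reach is approached as far as the arm can. A call with a number of a shift or a turn outside -1 to 1 is refused whole. A call with a gripper value outside its range is refused whole. OPENING is the opening, from 0 (shut) to 1 (fully open), set as the call begins (- or left out, the last holds). The fingers move at their own pace and stop on an object; FORCE is the grip in N (left out, the last holds). Time passes only in rows, so rows that do not move let the fingers close. It gives the time, the measured TCP pose, the force and the opening at its end, in the units of the state.
- ctrl.observe(): the state, without advancing time (a new reading comes with each control period).
- ctrl.camera(name): name is "scene" or "top"; returns a dict with "color" (400x640x3 uint8, red, green, blue), "range_z" (400x640 float32, m along the optical axis (not along the pixel's ray), 0 where there is no reading), "K" (3x3 intrinsics, pixels), "R" (3x3) and "t" (3): a world point X has camera coordinates R X + t. Camera axes: x right, y down, z forward; pixel columns grow to the right and rows downward; lengths in m; the calibration is good to about 2 mm. A picture is of the moment at which its call begins.
- ctrl.close_job(): hands the job in, once; it reports no verdict.
The state is a dict: "t": time; "joints": joint angles; "joint_vel": joint speeds; "joint_efforts": joint torques, N m; "tcp_pos": TCP position; "tool_rot": TCP orientation; "wrist_force": force on the tool from outside, world axes, zero at the start; "torque": the same for the moment, N m; "grip_width": opening from 0.0 (shut) to 1.0 (fully open).
Only numpy, scipy, OpenCV 4.12 (cv2) and the standard library are available. Lean on these libraries where they do the work, as an engineer would, in place of code of your own. Each camera call takes 0.05 s, during which the arm holds its last target.

TASK

Press the half-raised stopper of every amber vial fully home with the lever press: stand the vial in its nest, pull the lever right down to its stop and ease it back up slowly, never letting it fly back, and never push a stopper with the fingers. Stand the finished vials upright in the cells of the white tray, then set the clear cover over the tray and press it straight down until both its end clips snap under the tray's lips. Leave the lever up at rest and do not disturb the timer and the petri dish.

Things in the scene. Friction and masses are not known exactly. Their poses are not given: they have to be found in the camera images.
- vial1: Amber glass vial, 40 mm diameter (straight body up to 46 mm), shoulder and neck above, glass lip at 73 mm; a grey-black rubber stopper (20 mm wide) stands half in its neck, top 85 mm above the bench at the start and 77 mm when pressed fully home. 0.1 kg. Origin: centre of its underside, z up the vial. The vials are alike; some may be absent.
- vial2: Amber glass vial, 40 mm diameter (straight body up to 46 mm), shoulder and neck above, glass lip at 73 mm; a grey-black rubber stopper (20 mm wide) stands half in its neck, top 85 mm above the bench at the start and 77 mm when pressed fully home. 0.1 kg. Origin: centre of its underside, z up the vial. The vials are alike; some may be absent.
- vial3: Amber glass vial, 40 mm diameter (straight body up to 46 mm), shoulder and neck above, glass lip at 73 mm; a grey-black rubber stopper (20 mm wide) stands half in its neck, top 85 mm above the bench at the start and 77 mm when pressed fully home. 0.1 kg. Origin: centre of its underside, z up the vial. The vials are alike; some may be absent.
- stopper1 (a joint): How far the stopper of vial1 has been pushed in from its raised position: 0 to 0.0025 at the start, 0.008 fully home. It is tight (about 22 N straight down) and stays where it is pushed.
- stopper2 (a joint): How far the stopper of vial2 has been pushed in from its raised position: 0 to 0.0025 at the start, 0.008 fully home. It is tight (about 22 N straight down) and stays where it is pushed.
- stopper3 (a joint): How far the stopper of vial3 has been pushed in from its raised position: 0 to 0.0025 at the start, 0.008 fully home. It is tight (about 22 N straight down) and stays where it is pushed.
- press: Bench stoppering press, fixed to the bench: grey base plate (126 mm wide, from 90 mm in front of to 145 mm behind the origin, top 14 mm high), two bearing cheeks at its far end, a sprung yoke lever with two side arms. Origin: on the bench under the nest's centre. x points from the nest to the cheeks (away from the operator), y to the left, z up.
- nest (a point): Centre of the round steel nest on the press base where a vial stands to be pressed: level floor 16 mm above the bench, round lip 47 mm inside diameter, 5 mm high. With the lever up the space above is free, the raised lever leaning back from 100 mm behind the nest axis; grip the vial with the fingers closing along the press's y, to keep the gripper's long side clear of the lever.
- lever_hinge (a point): Middle of the lever's hinge shaft, 100 mm behind the nest axis and 95 mm above the bench; the shaft runs along the press's y. Fixed.
- lever_grip (a point): Middle of the lever's black cross bar: round, 20 mm thick, along the press's y, 80 mm free between the side arms, 200 mm from the hinge shaft. At rest it leans back, 49 mm behind the shaft and 289 mm above the bench; pulled down it is level with the shaft, 100 mm in front of the nest axis. Pinch it from above in the middle, fingers closing across it; it turns in the fingers as the lever swings.
- lever (a joint): Lever angle, rad: 0 at rest, leaning 0.25 back from upright, growing as the bar is pulled towards the operator and down, 1.82 at its stop. A spring drives it back (0.3 N m at rest, 1.4 N m fully down); let go, it flies back. At the bottom a rubber pad (30 mm wide) between the arms meets the stopper; the last 0.1 rad pushes it home and takes about 17 N in all at the bar.
- tray: White carrier tray, 160 x 58 x 24 mm (168 mm long over its end lips), loose, 0.6 kg, three square cells in a row along its x; walls 4 mm thick, floor 4 mm thick. Origin: centre of its underside, z up. The lips under which the cover's clips snap stick out 4 mm at both ends, 20 to 24 mm above the underside.
- cell1 (a point): Centre of the floor of tray cell 1 (48 x 50 mm inside, 20 mm deep), 52 mm to -x of the tray's middle. Any vial may stand in any cell.
- cell2 (a point): Centre of the floor of tray cell 2 (48 x 50 mm inside, 20 mm deep), at the tray's middle. Any vial may stand in any cell.
- cell3 (a point): Centre of the floor of tray cell 3 (48 x 50 mm inside, 20 mm deep), 52 mm to +x of the tray's middle. Any vial may stand in any cell.
- cover: Clear plastic hood, 178 mm long over its two white end clips (along x), 79 mm wide at its flared skirts, 116 mm high with handle, 0.2 kg; stands on its skirts, open below. Origin: centre of its underside, z up. Fits either way round, 3 mm play at each side. Clipped on, its origin is 4 mm above the tray's; the clips touch the lips 12 mm higher and take about 10 N straight down to spring over.
- cover_grip (a point): Middle of the cover's white bar handle (88 x 16 x 14 mm, along the cover's x, on two posts 76 mm apart), 109 mm above the cover's underside, 24 mm above the hood's top face; pinch it across.
- clip1 (a joint): Angle of the sprung clip at the cover's -x end, rad: 0 when it hangs straight (also when snapped under the lip), about 0.09 when it is forced out over the lip.
- clip2 (a joint): The same for the clip at the +x end.
- timer: White bench timer, 62 x 62 x 19 mm, lying loose on the bench; bystander.
- petri: Petri dish, 57 mm diameter, 14 mm high, loose; bystander.
There are look-alikes about, which are no part of the job. What is shaped like the vial2 but yellow is not meant.

How it is judged:
On the way, in this order (a step that is already met when the one before it is completed fails the run):
1. A vial stands in the nest with the lever pulled down to its stop, so that its stopper is home (((horizontal distance between vial1 and nest below 0.008 m and z of vial1 in the frame of nest below 0.004 m and value of joint stopper1 above 0.006 m and value of joint lever above 1.74 rad) or (horizontal distance between vial2 and nest below 0.008 m and z of vial2 in the frame of nest below 0.004 m and value of joint stopper2 above 0.006 m and value of joint lever above 1.74 rad) or (horizontal distance between vial3 and nest below 0.008 m and z of vial3 in the frame of nest below 0.004 m and value of joint stopper3 above 0.006 m and value of joint lever above 1.74 rad))), for 0.1 s.
2. Every vial's stopper is home (pushed in at least 6 of its 8 mm) and the lever is back up at rest (value of joint each of stopper1, stopper2, stopper3 above 0.006 m and value of joint lever below 0.12 rad), for 0.2 s.
3. Every vial stands upright in the tray (x of vial1 in the frame of tray between -0.074 and 0.074 m and y of vial1 in the frame of tray between -0.012 and 0.012 m and z of each of vial1, vial2, vial3 in the frame of tray below 0.008 m and angle between each of vial1, vial2, vial3's own z axis and vertical below 0.1 rad and x of vial2 in the frame of tray between -0.074 and 0.074 m and y of vial2 in the frame of tray between -0.012 and 0.012 m and x of vial3 in the frame of tray between -0.074 and 0.074 m and y of vial3 in the frame of tray between -0.012 and 0.012 m), for 0.2 s.
At the end, for the whole second after the job is handed in: Vials upright (0.1 rad) on tray cell floors, stoppers in at least 6 of 8 mm; cover on the tray (within 6 mm and 0.06 rad, underside 1 to 6.5 mm above the tray's), both clips straight (below 0.04 rad); lever up (below 0.12 rad); all at rest (all of step 2 and all of step 3 and x of cover in the frame of tray between -0.006 and 0.006 m and y of cover in the frame of tray between -0.006 and 0.006 m and z of cover in the frame of tray between 0.001 and 0.0065 m and angle between the x axis of cover and the x axis of tray, either way round below 0.06 rad and value of joint each of clip1, clip2 below 0.04 rad and angle between tray's own z axis and vertical below 0.05 rad and linear speed of each of cover, tray below 0.02 m/s); the robot touches nothing.
It fails at once if The lever flies back (faster than 3 rad/s upwards) (velocity of joint lever below -3 rad/s).
It fails at once if A stopper is pushed with the fingers (over 10 N) (contact force between the fingers and stopper1 above 10 N or contact force between the fingers and stopper2 above 10 N or contact force between the fingers and stopper3 above 10 N).
It fails at once if The timer or the petri dish is pushed more than 4 cm (distance of any of timer, petri from where it was at the start of the episode above 0.04 m).
Of vial1, vial2, vial3 only 2 to 3 are there at a start; the rules pass over those that are not, and their reading is None.
At some moment in a run one of tray, cover may be knocked a few centimetres aside while the robot is not near it.
It also fails if it takes over 210 s, if anything falls off the work surface, if the arm or the gripper's body presses on something with over 40 N, if the wrist force passes 120 N, or if a joint passes its speed limit or range.

## Working session

There is one attempt and no reset: what is moved stays moved. The work goes in short steps, Python scripts to look and compute and a shell command to move; the robot and the scene stay as the last step left them, time stands still between calls to the robot, and variables do not carry over. Pictures are saved under pics/ and viewed, and the job is handed in when it is done.

```bash
ls; mkdir -p pics; python3 - <<'E'
from plant import ctrl
import cv2, numpy as np
print(ctrl.observe())
for n in ("scene","top"):
    c=ctrl.camera(n); cv2.imwrite(f"pics/{n}0.png",c["color"][:,:,::-1]); print(n,c["K"].tolist(),c["R"].round(4).tolist(),c["t"].round(4).tolist())
E
```

```text
pics
{'t': 0.0, 'joints': array([ 1.02144449e+00,  2.07413030e-01,  1.54290930e+00,  5.19777117e-08,
        1.39353529e+00, -1.50551527e-01]), 'joint_vel': array([-0.00118215, -0.00095214, -0.00067516, -0.00024736,  0.00080183,
       -0.0007613 ]), 'joint_efforts': array([-8.78389401e-04, -3.70863390e+01, -2.81418943e+01,  6.95806649e-02,
        3.62177775e-02, -1.50168521e-04]), 'tcp_pos': array([0.22289444, 0.52917101, 0.20431598]), 'tool_rot': array([-3.13935331e+00, -3.39758446e-04,  2.74279195e+00]), 'wrist_force': array([0.09001593, 0.5590919 , 0.0730733 ]), 'torque': array([0.0256882 , 0.00032907, 0.05909704]), 'grip_width': 1.0018056487927773}
scene [[400.1497913895073, 0.0, 323.2312379632674], [0.0, 400.1497913895073, 199.79227385922644], [0.0, 0.0, 1.0]] [[0.5132, -0.8583, 0.0033], [-0.3876, -0.2352, -0.8913], [0.7658, 0.4561, -0.4533]] [-0.191, 0.3799, 0.701]
top [[498.0137679950751, 0.0, 322.18382826539795], [0.0, 498.0137679950751, 191.1245340243058], [0.0, 0.0, 1.0]] [[-0.0085, -0.9999, 0.0078], [-0.9963, 0.0078, -0.0861], [0.086, -0.0085, -0.9963]] [0.1196, 0.5445, 1.6292]
```

View pics/scene0.png

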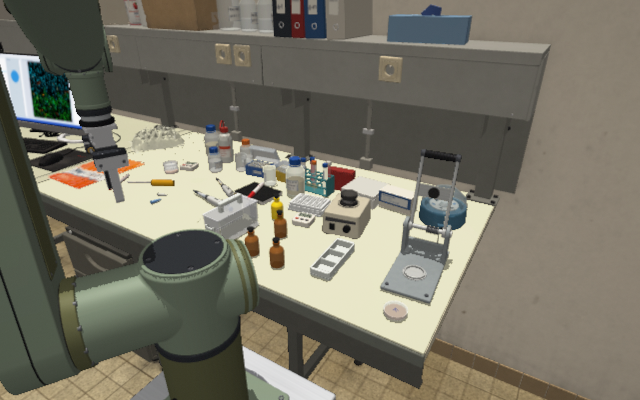

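View pics/top0.png

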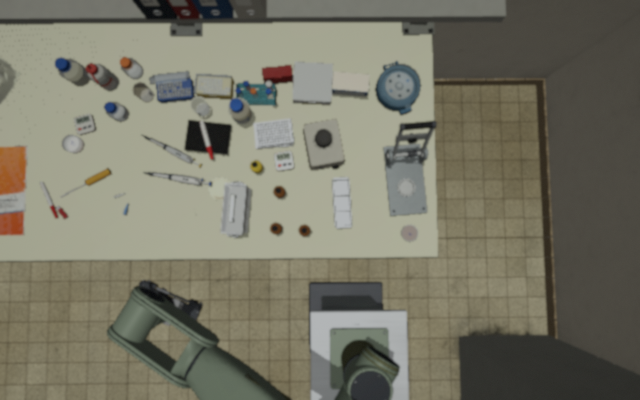

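The top view shows amber vials at (280,192), (277,229) and (305,230), with the yellow look-alike at (257,167). The cover is at (235,209), the tray at (342,203), the press nest at (406,187) and the petri dish at (409,232). There is a timer at (285,161). I'll enlarge the crops to confirm.

```bash
cat > h.py <<'E'
from plant import ctrl
import cv2, numpy as np
def ray(c,u,v,z):
    K,R,t=c["K"],c["R"],c["t"]
    o=-R.T@t; d=R.T@np.linalg.inv(K)@np.array([u,v,1.]); s=(z-o[2])/d[2]; return o+s*d
def pt(c,u,v):
    z=c["range_z"][int(round(v)),int(round(u))]
    return c["R"].T@(np.linalg.inv(c["K"])@np.array([u,v,1.])*z-c["t"])
def cloud(c):
    v,u=np.mgrid[0:400,0:640]; p=np.stack([u,v,np.ones_like(u)],-1)@np.linalg.inv(c["K"]).T*c["range_z"][...,None]
    return (p-c["t"])@c["R"]
def proj(c,X):
    q=c["K"]@(c["R"]@np.array(X)+c["t"]); return q[:2]/q[2]
def crop(c,u0,u1,v0,v1,s,name,pts=()):
    im=cv2.resize(c["color"][v0:v1,u0:u1,::-1],None,fx=s,fy=s,interpolation=cv2.INTER_CUBIC)
    for p in pts:
        q=proj(c,p); cv2.circle(im,(int((q[0]-u0+.5)*s),int((q[1]-v0+.5)*s)),2,(0,0,255),-1)
    cv2.imwrite("pics/"+name,im)
E
python3 - <<'E'
from h import *
c=ctrl.camera("top"); crop(c,210,450,110,250,3.3,"topc1.png")
s=ctrl.camera("scene"); crop(s,190,480,140,330,2.7,"scc1.png")
hsv=cv2.cvtColor(c["color"],cv2.COLOR_RGB2HSV)
P=cloud(c)
# orange/dark brown
m=((hsv[...,0]<15)&(hsv[...,1]>110)&(hsv[...,2]>40)).astype(np.uint8)
n,l,st,ce=cv2.connectedComponentsWithStats(m)
for i in range(1,n):
    if st[i,4]>15 and 250<ce[i][0]<430 and ce[i][1]>150: print("amber",st[i],ce[i].round(1),np.percentile(P[l==i],[5,50,95],axis=0).round(3).tolist())
E
```

```text
amber [275 187   9  10  56] [279.6 192.2] [[0.528, 0.243, 0.051], [0.538, 0.252, 0.059], [0.554, 0.267, 0.088]]
amber [271 224  10   9  57] [276.2 228.3] [[0.411, 0.253, 0.052], [0.421, 0.262, 0.058], [0.435, 0.278, 0.088]]
amber [300 226   9  10  54] [304.1 230.4] [[0.404, 0.162, 0.051], [0.414, 0.175, 0.06], [0.428, 0.186, 0.089]]
```

View pics/topc1.png

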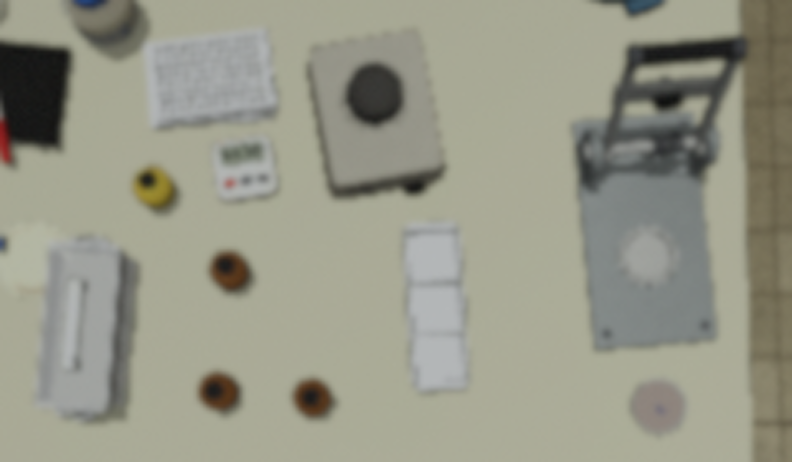

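View pics/scc1.png

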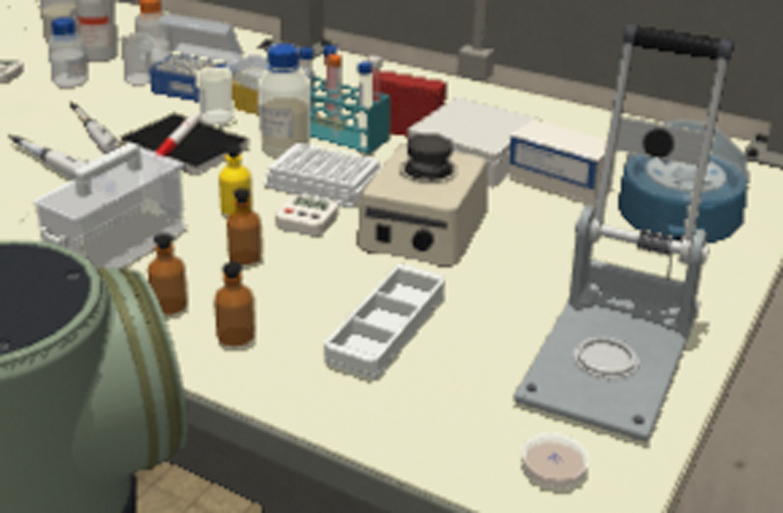

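Three amber vials with black stoppers are confirmed, at crop pixels (230,270), (218,391) and (313,397). The yellow one at (153,187) is the decoy. Now I'll measure everything.

```bash
cat >> h.py <<'E'
def tri(c1,p1,c2,p2):
    A=[];b=[]
    for c,p in((c1,p1),(c2,p2)):
        o=-c["R"].T@c["t"]; d=c["R"].T@np.linalg.inv(c["K"])@np.array([p[0],p[1],1.]); d/=np.linalg.norm(d)
        M=np.eye(3)-np.outer(d,d); A.append(M); b.append(M@o)
    x=np.linalg.solve(sum(A),sum(b)); return x,[np.linalg.norm(M@x-bb) for M,bb in zip(A,b)]
def darkblob(c,u,v,r=6,th=55):
    g=c["color"].max(2).astype(float); u0,v0=int(u)-r,int(v)-r
    w=np.clip(th-g[v0:v0+2*r+1,u0:u0+2*r+1],0,None); y,x=np.mgrid[0:2*r+1,0:2*r+1]
    return np.array([(w*x).sum()/w.sum()+u0,(w*y).sum()/w.sum()+v0]),int((w>0).sum())
def rect(c,m):
    P=cloud(c)[m][:,:2]; r=cv2.minAreaRect((P*1000).astype(np.float32)); return r,P.mean(0)
def blob(c,u,v,zlo,zhi):
    P=cloud(c); m=((P[...,2]>zlo)&(P[...,2]<zhi)&(c["range_z"]>0)).astype(np.uint8)
    n,l=cv2.connectedComponents(m)
    k=l[v,u]
    return (l==k)&(m>0)
E
python3 - <<'E'
from h import *
c=ctrl.camera("top"); s=ctrl.camera("scene")
P=cloud(c)
for (u,v),(su,sv) in [((279,191),(279,214)),((275,228),(250.5,231)),((304.5,230),(276,240))]:
    a,na=darkblob(c,u,v,4,60); b,nb=darkblob(s,su,sv,5,60)
    x,e=tri(c,a,s,b); print("stopper",a.round(1),na,b.round(1),nb,x.round(4),np.round(e,4),"ray top z.083",ray(c,*a,.083).round(4),"scene",ray(s,*b,.081).round(4))
print("bench z", pt(c,370,200), "press", P[200,400], "nest",P[187,406])
for nm,u,v,lo,hi in [("press",400,203,.008,.03),("tray rim",334,200,.012,.035),("tray all",343,203,-.1,.5),("cover",232,205,.05,.2),("coverflat",245,215,.03,.2)]:
    if nm=="tray all": continue
    m=blob(c,u,v,lo,hi); r,mu=rect(c,m); print(nm,m.sum(),r,mu.round(4))
for n_,x in(("petri",(409,232)),("timer",(285,161))): print(n_,pt(c,*x).round(3))
E
```

```text
stopper [277.9 190. ] 21 [279.  212.5] 17 [0.5451 0.2579 0.0783] [0.0003 0.0003] ray top z.083 [0.5449 0.2572 0.083 ] scene [0.541  0.2551 0.081 ]
stopper [274.4 227.9] 18 [250.1 229.4] 22 [0.4244 0.2686 0.0785] [0.0001 0.0001] ray top z.083 [0.4243 0.2683 0.083 ] scene [0.4213 0.2657 0.081 ]
stopper [303.7 229.9] 20 [275.5 240. ] 28 [0.4171 0.1754 0.0783] [0.0001 0.0001] ray top z.083 [0.417  0.1754 0.083 ] scene [0.4139 0.1727 0.081 ]
bench z [ 5.16190647e-01 -4.55585447e-02  1.10885845e-04] press [ 0.5140876  -0.14332742  0.0194284 ] nest [ 0.55786585 -0.16531962  0.01367432]
press 2046 ((583.8257446289062, -164.48391723632812), (235.943115234375, 132.4655303955078), 4.5916218757629395) [ 0.5626 -0.1632]
tray rim 255 ((507.2095947265625, 48.472015380859375), (167.8348388671875, 61.07957077026367), 2.8241937160491943) [0.5082 0.0497]
cover 1244 ((486.1178894042969, 398.5521240234375), (72.43928527832031, 179.87815856933594), 85.83287048339844) [0.4858 0.396 ]
coverflat 1293 ((486.11395263671875, 398.4981384277344), (72.54757690429688, 179.87815856933594), 85.83287048339844) [0.4858 0.3949]
petri [ 0.408 -0.172  0.012]
timer [0.648 0.238 0.019]
```

```bash
cat >> h.py <<'E'
def plan(X,yaw):
    s=ctrl.observe(); p=s["tcp_pos"]; r=s["tool_rot"]
    d=np.array(X)-p; dy=(yaw-r[2]+np.pi)%(2*np.pi)-np.pi
    f=lambda y:(np.array([[np.cos(y),np.sin(y),0],[np.sin(y),-np.cos(y),0],[0,0,-1]])@d)/.8
    print("tcp",p.round(4),"rot",r.round(4),"t",round(s["t"],2),"F",s["wrist_force"].round(1),"grip",round(s["grip_width"],3))
    print("turn az total",round(-dy/np.pi,4),"shift total (final axes) tx,ty,tz",f(yaw).round(4),"rows>=",int(np.ceil(np.linalg.norm(d)/.0625)))
E
python3 - <<'E'
from h import *
c=ctrl.camera("top"); s=ctrl.camera("scene")
for nm,cam,(u,v) in(("top",c,(406,187)),("scene",s,(414,272))):
    r=11 if nm=="top" else 20
    sub=cam["color"][v-r:v+r+1,u-r:u+r+1].astype(int); hs=cv2.cvtColor(sub.astype(np.uint8),cv2.COLOR_RGB2HSV)
    g=sub.min(2); t,_=cv2.threshold(g.astype(np.uint8),0,255,cv2.THRESH_OTSU)
    m=(g>t).astype(np.uint8); n,l,st,ce=cv2.connectedComponentsWithStats(m)
    k=l[r,r] or 1+np.argmax(st[1:,4]); cc=max(cv2.findContours((l==k).astype(np.uint8),cv2.RETR_EXTERNAL,cv2.CHAIN_APPROX_NONE)[0],key=len)
    e=cv2.fitEllipse(cc); q=np.array(e[0])+[u-r,v-r]; print(nm,t,st[k],q,e[1:],ray(cam,*q,.019).round(4))
m=blob(c,232,205,.098,.2); print("handle",m.sum(),rect(c,m))
m=blob(s,120+0,0,-1,3) if 0 else None
P=cloud(c); g=P[70:150,380:440]; b=(g[...,2]>.25)&(g[...,2]<.34); print("bar pts",b.sum(),g[b].mean(0).round(4) if b.any() else None, g[b][:,1].min() if b.any() else 0, g[b][:,1].max() if b.any() else 0)
print("shelf",P[5,300].round(3),P[16,350].round(3),P[16,450].round(3))
plan([.417,.1754,.12],np.pi)
E
```

```text
top 140.0 [  3   3  15  17 173] [405.48654175 187.16402435] ((13.127043724060059, 15.42194938659668), 173.44631958007812) [ 0.5568 -0.1626  0.019 ]
scene 131.0 [   0    0   41   41 1488] [412.92339516 273.36112213] ((41.52574157714844, 48.014556884765625), 119.31283569335938) [ 0.5463 -0.1661  0.019 ]
handle 150 (((485.6553955078125, 398.5654296875), (16.71002769470215, 85.09321594238281), 86.12968444824219), array([0.48620446, 0.39786747]))
bar pts 307 [ 0.7024 -0.1526  0.2927] -0.20429766698564694 -0.10232811827412054
shelf [0.944 0.168 0.533] [0.917 0.05  0.532] [ 0.917 -0.188  0.529]
tcp [0.2232 0.5298 0.2053] rot [-3.1413 -0.      2.7428] t 0.4 F [-0.4  0.3  0.4] grip 0.997
turn az total -0.1269 shift total (final axes) tx,ty,tz [-0.2422 -0.443   0.1066] rows>= 7
```

```bash
python3 - <<'E'
from h import *
c=ctrl.camera("top"); s=ctrl.camera("scene")
import itertools
N=np.array([.5565,-.1645]); a=.08; ex=np.array([np.cos(a),np.sin(a)]); ey=np.array([-ex[1],ex[0]])
pts=[[*N,.016]]+[[*(N+.0235*(np.cos(t)*ex+np.sin(t)*ey)),.021] for t in np.linspace(0,6.28,13)]
pts+=[[*(N+x*ex+y*ey),.014] for x in(-.09,0,.1,.145) for y in(-.063,.063)]
pts+=[[*(N+.149*ex+y*ey),.289] for y in(-.04,0,.04)]
crop(c,370,450,110,230,5,"nest_t.png",pts); crop(s,370,480,140,310,3.5,"nest_s.png",pts)
a,b=cv2.imread("pics/nest_t.png"),cv2.imread("pics/nest_s.png"); h=max(a.shape[0],b.shape[0])
o=np.zeros((h,a.shape[1]+b.shape[1],3),np.uint8); o[:a.shape[0],:a.shape[1]]=a;o[:b.shape[0],a.shape[1]:]=b; cv2.imwrite("pics/nest_b.png",o); print(o.shape)
E
```

```text
(600, 785, 3)
```

View pics/nest_b.png

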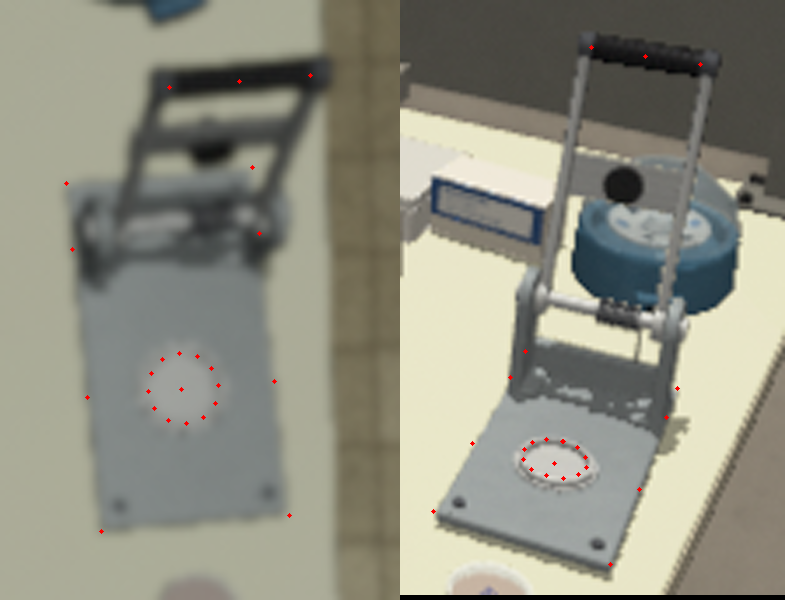

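```bash
python3 -m creep '[{"az":-0.0423},{"az":-0.0423},{"az":-0.0423},{"tx":-0.03,"ty":-0.055,"tz":0.005},{"tx":-0.03,"ty":-0.055,"tz":0.005},{"tx":-0.03,"ty":-0.055,"tz":0.01},{"tx":-0.03,"ty":-0.055,"tz":0.01},{"tx":-0.03,"ty":-0.055,"tz":0.015},{"tx":-0.03,"ty":-0.055,"tz":0.015},{"tx":-0.03,"ty":-0.055,"tz":0.015},{"tx":-0.03,"ty":-0.055,"tz":0.015},{}]' 0.75 20
python3 -c "
from h import *
plan([.4171,.1754,.024],np.pi)"
```

```text
tcp [0.2233 0.5299 0.2054] rot [-3.1415 -0.      2.7428] t 0.5 F [ 0.5  0.1 -0.2] grip 0.998
turn az total -0.1269 shift total (final axes) tx,ty,tz [-0.2423 -0.4431  0.2268] rows>= 8validation failed for argument at $[0]...
```

The overlay agrees with the plate, nest ring and bar to within 1–2 px, so I'm taking the nest as (0.5565, -0.1645) with yaw 0.08. The call was refused at its first row, so I'll give all six numbers in every row.

```bash
python3 -m creep '[{"tx":0,"ty":0,"tz":0,"ax":0,"ay":0,"az":-0.0423},{"tx":0,"ty":0,"tz":0,"ax":0,"ay":0,"az":-0.0423},{"tx":0,"ty":0,"tz":0,"ax":0,"ay":0,"az":-0.0423},{"tx":-0.03,"ty":-0.055,"tz":0.005,"ax":0,"ay":0,"az":0},{"tx":-0.03,"ty":-0.055,"tz":0.005,"ax":0,"ay":0,"az":0},{"tx":-0.03,"ty":-0.055,"tz":0.01,"ax":0,"ay":0,"az":0},{"tx":-0.03,"ty":-0.055,"tz":0.01,"ax":0,"ay":0,"az":0},{"tx":-0.03,"ty":-0.055,"tz":0.015,"ax":0,"ay":0,"az":0},{"tx":-0.03,"ty":-0.055,"tz":0.015,"ax":0,"ay":0,"az":0},{"tx":-0.03,"ty":-0.055,"tz":0.015,"ax":0,"ay":0,"az":0},{"tx":-0.03,"ty":-0.055,"tz":0.015,"ax":0,"ay":0,"az":0}]' 0.75 20
python3 -c "
from h import *
plan([.4171,.1754,.024],np.pi)"
```

```text
t: 1.88
tcp_pos: [0.4161, 0.1764, 0.1335]
tool_rot: [3.141, 0.001, 3.142]
wrist_force: [1.2, 0.6, -0.1]
grip_width: 0.753
tcp [0.4161 0.1764 0.1335] rot [3.1412e+00 1.2000e-03 3.1415e+00] t 1.88 F [ 1.2  0.6 -0.1] grip 0.753
turn az total -0.0 shift total (final axes) tx,ty,tz [-0.0013 -0.0013  0.1369] rows>= 2
```

```bash
python3 -m creep '[{"tx":-0.001,"ty":-0.001,"tz":0.045,"ax":0,"ay":0,"az":0},{"tx":0,"ty":0,"tz":0.045,"ax":0,"ay":0,"az":0},{"tx":0,"ty":0,"tz":0.03,"ax":0,"ay":0,"az":0},{"tx":0,"ty":0,"tz":0.014,"ax":0,"ay":0,"az":0},{"tx":0,"ty":0,"tz":0,"ax":0,"ay":0,"az":0}]' 0.75 20
python3 -m creep '[{"tx":0,"ty":0,"tz":0,"ax":0,"ay":0,"az":0},{"tx":0,"ty":0,"tz":0,"ax":0,"ay":0,"az":0},{"tx":0,"ty":0,"tz":0,"ax":0,"ay":0,"az":0},{"tx":0,"ty":0,"tz":0,"ax":0,"ay":0,"az":0},{"tx":0,"ty":0,"tz":0,"ax":0,"ay":0,"az":0}]' 0.2 20
python3 -c "
from h import *
plan([.5565,-.1645,.14],np.pi)
c=ctrl.camera('scene');crop(c,180,340,150,290,5,'grip1.png')"
```

```text
t: 2.5
tcp_pos: [0.4158, 0.177, 0.026]
tool_rot: [-3.141, -0.001, 3.142]
wrist_force: [0.8, 0.1, 0.0]
grip_width: 0.75
t: 3.12
tcp_pos: [0.4165, 0.1772, 0.0268]
tool_rot: [3.141, 0.001, 3.142]
wrist_force: [-0.7, -0.3, 4.4]
grip_width: 0.422
tcp [0.4165 0.1772 0.0268] rot [3.1415e+00 9.0000e-04 3.1415e+00] t 3.12 F [-0.7 -0.3  4.4] grip 0.422
turn az total -0.0 shift total (final axes) tx,ty,tz [-0.175  -0.4271 -0.1415] rows>= 7
```

View pics/grip1.png

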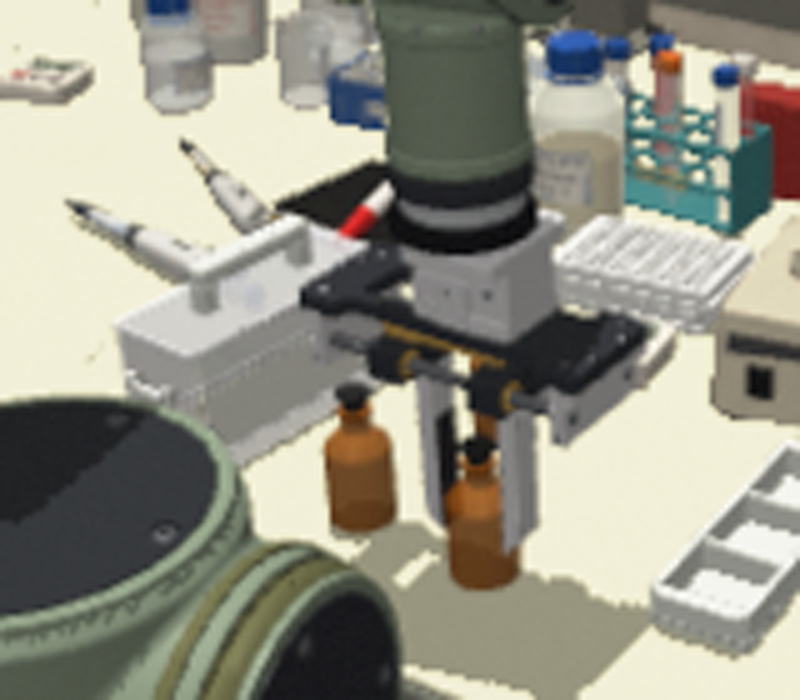

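The fingers hold the vial at 39.7 mm, matching its 40 mm diameter. Lifting it and carrying it over the nest.

```bash
python3 -m creep '[{"tx":0,"ty":0,"tz":-0.04,"ax":0,"ay":0,"az":0},{"tx":0,"ty":0,"tz":-0.06,"ax":0,"ay":0,"az":0},{"tx":-0.02,"ty":-0.05,"tz":-0.0415,"ax":0,"ay":0,"az":0},{"tx":-0.025,"ty":-0.065,"tz":0,"ax":0,"ay":0,"az":0},{"tx":-0.027,"ty":-0.065,"tz":0,"ax":0,"ay":0,"az":0},{"tx":-0.027,"ty":-0.065,"tz":0,"ax":0,"ay":0,"az":0},{"tx":-0.027,"ty":-0.065,"tz":0,"ax":0,"ay":0,"az":0},{"tx":-0.027,"ty":-0.065,"tz":0,"ax":0,"ay":0,"az":0},{"tx":-0.022,"ty":-0.05,"tz":0.06,"ax":0,"ay":0,"az":0},{"tx":0,"ty":0,"tz":0.02,"ax":0,"ay":0,"az":0},{"tx":0,"ty":0,"tz":0,"ax":0,"ay":0,"az":0},{"tx":0,"ty":0,"tz":0,"ax":0,"ay":0,"az":0}]' 0.2 20
python3 -c "
from h import *
plan([.5565,-.1645,.043],np.pi)
c=ctrl.camera('scene');crop(c,340,480,150,310,3.5,'o1s.png')
c=ctrl.camera('top');crop(c,370,450,110,230,5,'o1t.png')
a,b=cv2.imread('pics/o1t.png'),cv2.imread('pics/o1s.png');o=np.zeros((600,a.shape[1]+b.shape[1],3),np.uint8);o[:,:a.shape[1]]=a;o[:b.shape[0],a.shape[1]:]=b;cv2.imwrite('pics/o1.png',o)"
```

```text
t: 4.68
tcp_pos: [0.5557, -0.1604, 0.0782]
tool_rot: [-3.141, 0.001, -3.14]
wrist_force: [0.7, 0.8, -1.1]
grip_width: 0.422
tcp [ 0.5557 -0.1604  0.0782] rot [-3.1414e+00  1.1000e-03 -3.1402e+00] t 4.67 F [ 0.7  0.8 -1.1] grip 0.422
turn az total 0.0004 shift total (final axes) tx,ty,tz [-0.001  -0.0051  0.044 ] rows>= 1
```

View pics/o1.png

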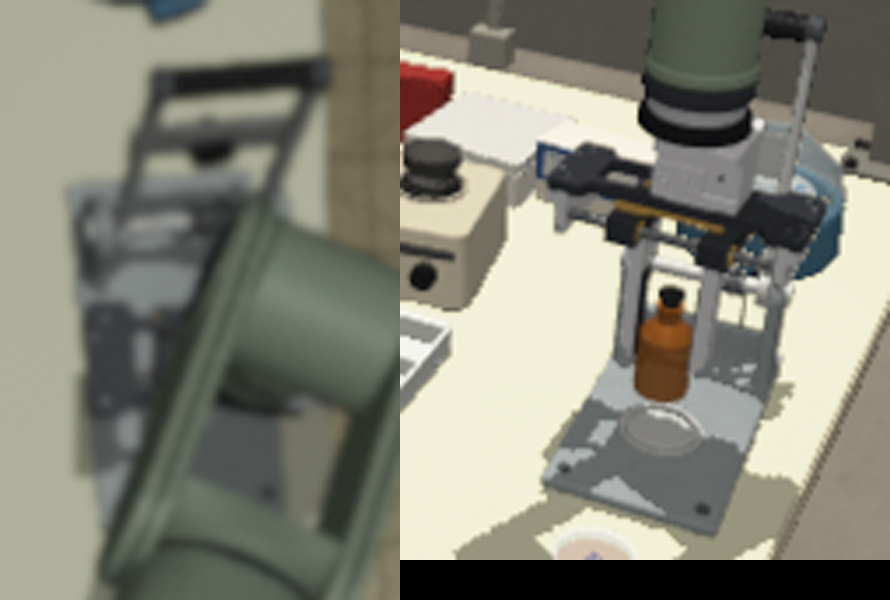

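```bash
python3 -c "
from h import *
c=ctrl.camera('scene')
b,n=darkblob(c,417.5,235.5,5,60); print(b,n,ray(c,*b,.1305).round(4))
N=[.5565,-.1645]
pts=[[N[0]+r*np.cos(t),N[1]+r*np.sin(t),z] for r,z in((.0235,.021),) for t in np.linspace(0,6.28,25)]
crop(c,370,450,225,285,9,'n2.png',pts)"
```

```text
[417.29510155 233.90442055] 29 [ 0.5585 -0.1609  0.1305]
```

View pics/n2.png

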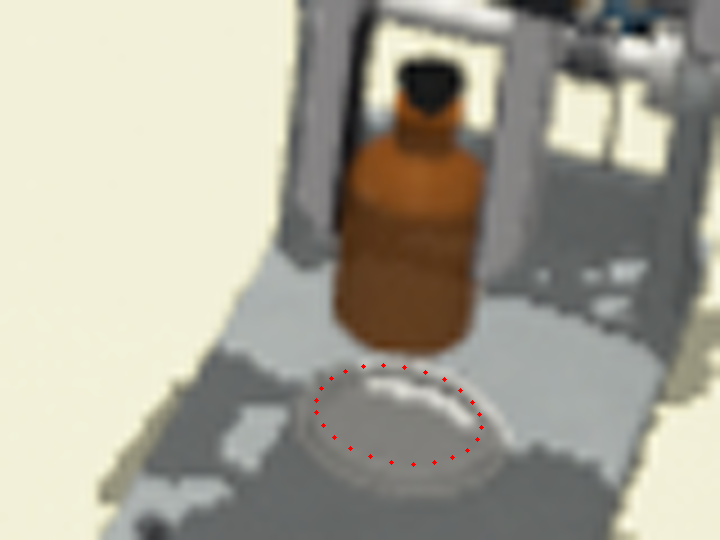

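```bash
python3 -c "
from h import *
for nm in('scene','top'):
  c=ctrl.camera(nm); c['color']=cv2.imread(f'pics/{nm}0.png')[:,:,::-1]
  w=(390,440,255,295) if nm=='scene' else (386,426,170,205)
  crop(c,*w,12,'n3_'+nm+'.png'); 
  P=cloud(c)
a,b=cv2.imread('pics/n3_scene.png'),cv2.imread('pics/n3_top.png');print(a.shape,b.shape)
o=np.zeros((480+420,600,3),np.uint8);o[:480]=a;o[480:,:480]=b;cv2.imwrite('pics/n3.png',cv2.resize(o,None,fx=.66,fy=.66))"
```

```text
(480, 600, 3) (420, 480, 3)
```

View pics/n3.png

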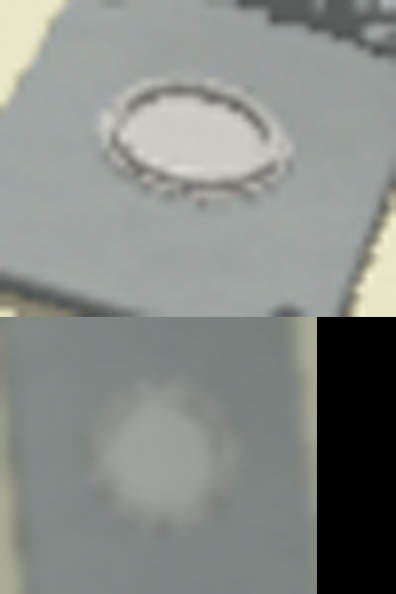

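```bash
python3 -c "
from h import *
c=ctrl.camera('scene')
for z in(.016,.0185,.021):
  for q in((413.5,271.8),(414.2,271.9)): print(z,q,ray(c,*q,z).round(4))
print(proj(c,[.5565,-.1645,.0185]))
b=cv2.imread('pics/scene0.png')
P=cloud(c)
for v in range(262,284,2): print(v,[round(float(x)*1000) for x in P[v,404:426:3,2]])
t=ctrl.camera('top')
# lateral stopper comparison of standing vials in both cams at base-relative .0785
for a,b_ in(((277.9,190.),(279.,212.5)),((274.4,227.9),(250.1,229.4))): print(ray(t,*a,.0785).round(4),ray(c,*b_,.0785).round(4))
"
```

```text
0.016 (413.5, 271.8) [ 0.5574 -0.1641  0.016 ]
0.016 (414.2, 271.9) [ 0.5579 -0.1658  0.016 ]
0.0185 (413.5, 271.8) [ 0.5541 -0.165   0.0185]
0.0185 (414.2, 271.9) [ 0.5546 -0.1667  0.0185]
0.021 (413.5, 271.8) [ 0.5507 -0.1659  0.021 ]
0.021 (414.2, 271.9) [ 0.5513 -0.1676  0.021 ]
[413.64858893 271.250025  ]
262 [13, 15, 58, 61, 60, 60, 15, 14]
264 [16, 17, 16, 17, 53, 15, 15, 16]
266 [14, 23, 20, 17, 18, 23, 14, 15]
268 [22, 19, 17, 18, 16, 19, 22, 16]
270 [21, 18, 18, 16, 16, 17, 16, 16]
272 [19, 17, 20, 17, 18, 17, 17, 22]
274 [17, 22, 17, 16, 17, 17, 16, 16]
276 [14, 15, 22, 22, 23, 23, 22, 17]
278 [15, 13, 19, 15, 18, 16, 16, 15]
280 [14, 14, 17, 14, 14, 14, 14, 17]
282 [14, 16, 15, 16, 18, 15, 14, 16]
[0.5454 0.2574 0.0785] [0.5447 0.2581 0.0785]
[0.4243 0.2687 0.0785] [0.4243 0.2684 0.0785]
```

```bash
python3 -m creep '[{"tx":0.002,"ty":-0.004,"tz":0.02,"ax":0,"ay":0,"az":0},{"tx":0,"ty":0,"tz":0.014,"ax":0,"ay":0,"az":0},{"tx":0,"ty":0,"tz":0,"ax":0,"ay":0,"az":0},{"tx":0,"ty":0,"tz":0,"ax":0,"ay":0,"az":0}]' 0.2 20
python3 -c "
from h import *
plan([.5565,-.1645,.043],np.pi)
c=ctrl.camera('scene');crop(c,370,450,215,295,8,'n4.png')
b,n=darkblob(c,414,243,6,60); print(b,n,ray(c,*b,.0785+.0236).round(4))"
```

```text
t: 5.52
tcp_pos: [0.5534, -0.1646, 0.0496]
tool_rot: [3.141, -0.001, 3.141]
wrist_force: [-0.7, 0.7, -0.1]
grip_width: 0.422
tcp [ 0.5534 -0.1646  0.0496] rot [ 3.1411e+00 -1.0000e-03  3.1413e+00] t 5.53 F [-0.7  0.7 -0.1] grip 0.422
turn az total -0.0001 shift total (final axes) tx,ty,tz [-0.0039  0.0001  0.0082] rows>= 1
[414.50686813 244.33104396] 59 [ 0.5529 -0.1588  0.1021]
```

View pics/n4.png

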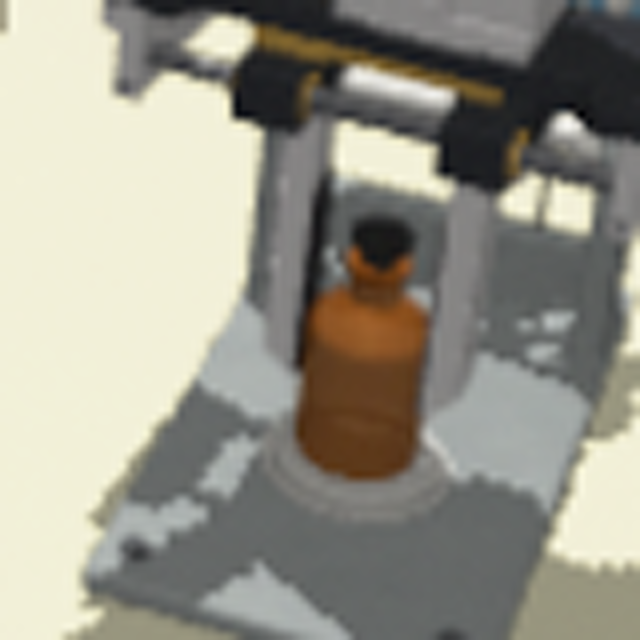

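```bash
python3 -m creep '[{"tx":0,"ty":0,"tz":0.005,"ax":0,"ay":0,"az":0},{"tx":0,"ty":0,"tz":0.004,"ax":0,"ay":0,"az":0},{"tx":0,"ty":0,"tz":0,"ax":0,"ay":0,"az":0}]' 0.2 20
python3 -c "
from h import *
plan([.5565,-.1645,.043],np.pi)
c=ctrl.camera('scene');crop(c,370,450,215,295,8,'n5.png')"
```

```text
t: 5.95
tcp_pos: [0.5537, -0.1646, 0.0428]
tool_rot: [3.142, -0.0, 3.142]
wrist_force: [-0.2, -0.7, -1.4]
grip_width: 0.421
tcp [ 0.5537 -0.1646  0.0428] rot [ 3.1416e+00 -1.0000e-04  3.1415e+00] t 5.95 F [-0.2 -0.7 -1.4] grip 0.421
turn az total -0.0 shift total (final axes) tx,ty,tz [-0.0035  0.0002 -0.0003] rows>= 1
```

View pics/n5.png

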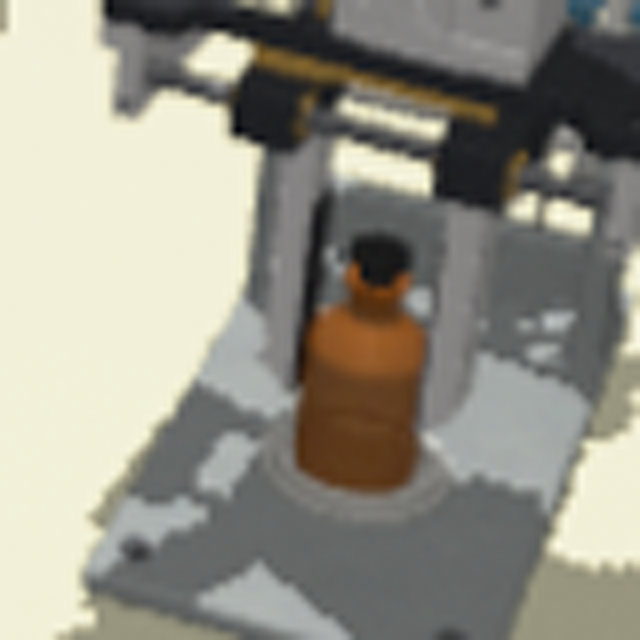

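The vial sits within the nest lip. I'll release it and rise, turn about the tool z while going up, then move over the bar.

```bash
python3 -m creep '[{"tx":0,"ty":0,"tz":0,"ax":0,"ay":0,"az":0},{"tx":0,"ty":0,"tz":0,"ax":0,"ay":0,"az":0},{"tx":0,"ty":0,"tz":-0.03,"ax":0,"ay":0,"az":0},{"tx":0,"ty":0,"tz":-0.06,"ax":0,"ay":0,"az":0},{"tx":0,"ty":0,"tz":-0.06,"ax":0,"ay":0,"az":0.03},{"tx":0,"ty":0,"tz":-0.06,"ax":0,"ay":0,"az":0.0555},{"tx":0,"ty":0,"tz":-0.06,"ax":0,"ay":0,"az":0.0555},{"tx":0,"ty":0,"tz":-0.06,"ax":0,"ay":0,"az":0.0555},{"tx":0,"ty":0,"tz":-0.029,"ax":0,"ay":0,"az":0.0555},{"tx":0,"ty":0,"tz":0,"ax":0,"ay":0,"az":0.0555},{"tx":0,"ty":0,"tz":0,"ax":0,"ay":0,"az":0.0555},{"tx":0,"ty":0,"tz":0,"ax":0,"ay":0,"az":0.0555},{"tx":0,"ty":0,"tz":0,"ax":0,"ay":0,"az":0.0555}]' 0.75 20
python3 -c "
from h import *
plan([.7028,-.152,.33],np.pi/2+.08)
c=ctrl.camera('scene');crop(c,340,480,130,310,3.5,'n6.png')
c=ctrl.camera('top');crop(c,370,450,110,230,5,'n6t.png')"
```

```text
t: 7.62
tcp_pos: [0.5536, -0.1646, 0.3301]
tool_rot: [-3.142, 0.0, 1.647]
wrist_force: [-0.5, -0.1, -0.5]
grip_width: 0.751
tcp [ 0.5536 -0.1646  0.3301] rot [-3.1416  0.      1.6466] t 7.62 F [-0.5 -0.1 -0.5] grip 0.751
turn az total -0.0013 shift total (final axes) tx,ty,tz [8.000e-04 1.871e-01 1.000e-04] rows>= 3
```

View pics/n6.png

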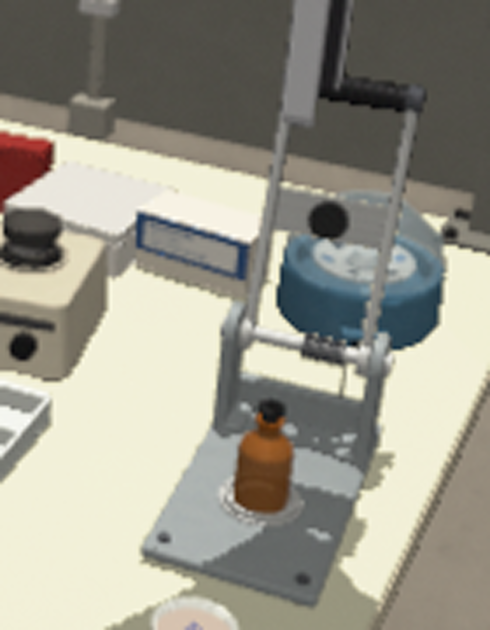

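The vial stands upright in the nest. Going to the bar.

```bash
python3 -m creep '[{"tx":0,"ty":0.045,"tz":0,"ax":0,"ay":0,"az":0},{"tx":0.001,"ty":0.055,"tz":0,"ax":0,"ay":0,"az":0},{"tx":0,"ty":0.05,"tz":0,"ax":0,"ay":0,"az":0},{"tx":0,"ty":0.037,"tz":0,"ax":0,"ay":0,"az":0},{"tx":0,"ty":0,"tz":0,"ax":0,"ay":0,"az":0},{"tx":0,"ty":0,"tz":0,"ax":0,"ay":0,"az":0}]' 0.75 20
python3 -c "
from h import *
plan([.7028,-.152,.27],np.pi/2+.08)
c=ctrl.camera('scene');crop(c,360,500,90,250,4,'n7.png')"
```

```text
t: 8.48
tcp_pos: [0.702, -0.1518, 0.3299]
tool_rot: [-3.141, -0.0, 1.654]
wrist_force: [-0.1, -0.9, -0.1]
grip_width: 0.752
tcp [ 0.702  -0.1518  0.3299] rot [-3.1405e+00 -1.0000e-04  1.6536e+00] t 8.47 F [-0.1 -0.9 -0.1] grip 0.752
turn az total 0.0009 shift total (final axes) tx,ty,tz [-0.0004  0.0009  0.0748] rows>= 1
```

View pics/n7.png

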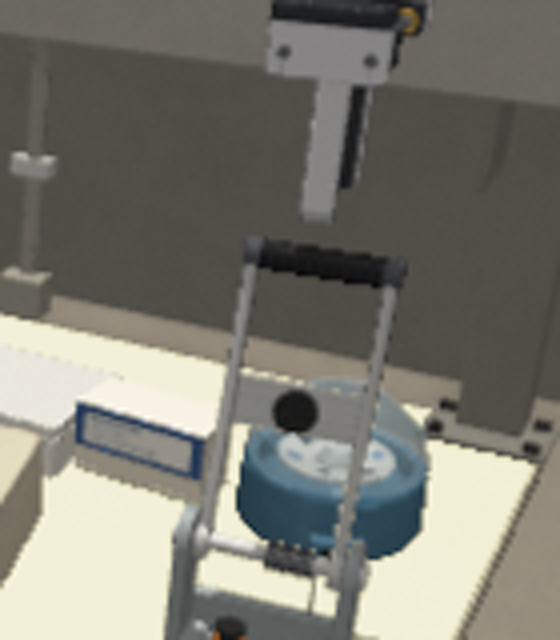

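The gripper is centred over the bar. Going down and closing on it.

```bash
python3 -m creep '[{"tx":0,"ty":0.0005,"tz":0.025,"ax":0,"ay":0,"az":0},{"tx":0,"ty":0,"tz":0.03,"ax":0,"ay":0,"az":0},{"tx":0,"ty":0,"tz":0.02,"ax":0,"ay":0,"az":0},{"tx":0,"ty":0,"tz":0,"ax":0,"ay":0,"az":0}]' 0.75 20
python3 -m creep '[{"tx":0,"ty":0,"tz":0,"ax":0,"ay":0,"az":0},{"tx":0,"ty":0,"tz":0,"ax":0,"ay":0,"az":0},{"tx":0,"ty":0,"tz":0,"ax":0,"ay":0,"az":0},{"tx":0,"ty":0,"tz":0,"ax":0,"ay":0,"az":0},{"tx":0,"ty":0,"tz":0,"ax":0,"ay":0,"az":0}]' 0.05 40
python3 -c "
from h import *
plan([.7028,-.152,.27],np.pi/2+.08)
c=ctrl.camera('scene');crop(c,360,500,90,250,4,'n8.png')"
```

```text
t: 9.02
tcp_pos: [0.7018, -0.1516, 0.2686]
tool_rot: [-3.139, -0.001, 1.652]
wrist_force: [-0.1, 0.0, -0.4]
grip_width: 0.753
t: 9.65
tcp_pos: [0.7034, -0.1517, 0.2701]
tool_rot: [3.141, 0.0, 1.652]
wrist_force: [2.5, 0.3, 1.0]
grip_width: 0.251
tcp [ 0.7034 -0.1517  0.2701] rot [3.1410e+00 1.0000e-04 1.6524e+00] t 9.65 F [2.5 0.3 1. ] grip 0.251
turn az total 0.0005 shift total (final axes) tx,ty,tz [-0.0004 -0.0008  0.0002] rows>= 1
```

View pics/n8.png

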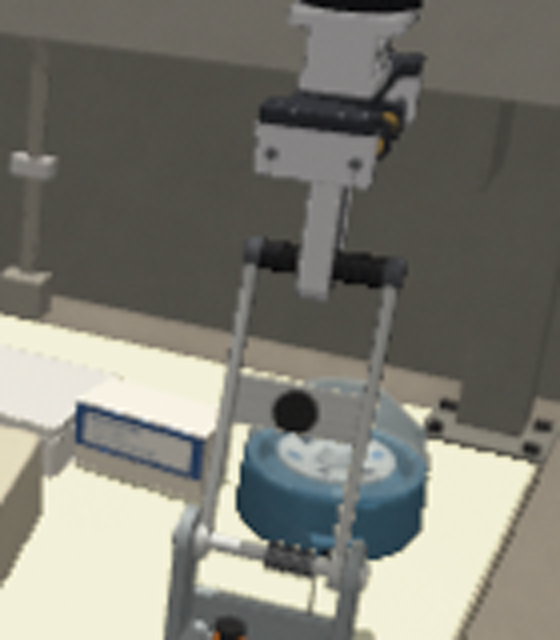

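```bash
python3 -m creep '[{"tx":0,"ty":0,"tz":0,"ax":0,"ay":0,"az":0},{"tx":0,"ty":0,"tz":0,"ax":0,"ay":0,"az":0}]' 0.05 40
python3 -c "
from h import *
p=np.linspace(-.25,1.57,21)
print(np.c_[p[1:],-200*np.diff(np.sin(p))/800,-200*np.diff(np.cos(p))/800].round(4).tolist())"
```

```text
t: 9.95
tcp_pos: [0.704, -0.1516, 0.2706]
tool_rot: [3.139, 0.0, 1.653]
wrist_force: [3.4, 0.6, 0.8]
grip_width: 0.201
[[-0.159, -0.0223, -0.0046], [-0.068, -0.0226, -0.0026], [0.023, -0.0227, -0.0005], [0.114, -0.0227, 0.0016], [0.205, -0.0225, 0.0036], [0.296, -0.022, 0.0056], [0.387, -0.0214, 0.0076], [0.478, -0.0206, 0.0095], [0.569, -0.0197, 0.0114], [0.66, -0.0186, 0.0131], [0.751, -0.0173, 0.0147], [0.842, -0.0159, 0.0163], [0.933, -0.0144, 0.0176], [1.024, -0.0127, 0.0189], [1.115, -0.0109, 0.0199], [1.206, -0.0091, 0.0209], [1.297, -0.0071, 0.0216], [1.388, -0.0051, 0.0222], [1.479, -0.0031, 0.0225], [1.57, -0.0011, 0.0227]]
```

```bash
python3 -m creep '[{"tx":0,"ty":-0.022,"tz":-0.0046,"ax":0,"ay":0,"az":0},{"tx":0,"ty":-0.0226,"tz":-0.0026,"ax":0,"ay":0,"az":0},{"tx":0,"ty":-0.0227,"tz":-0.0005,"ax":0,"ay":0,"az":0},{"tx":0,"ty":-0.0227,"tz":0.0016,"ax":0,"ay":0,"az":0},{"tx":0,"ty":-0.0225,"tz":0.0036,"ax":0,"ay":0,"az":0},{"tx":0,"ty":-0.022,"tz":0.0056,"ax":0,"ay":0,"az":0},{"tx":0,"ty":-0.0214,"tz":0.0076,"ax":0,"ay":0,"az":0},{"tx":0,"ty":-0.0206,"tz":0.0095,"ax":0,"ay":0,"az":0},{"tx":0,"ty":-0.0197,"tz":0.0114,"ax":0,"ay":0,"az":0},{"tx":0,"ty":-0.0186,"tz":0.0131,"ax":0,"ay":0,"az":0}]' 0.05 40
python3 -c "
from h import *
p=ctrl.observe()['tcp_pos'];h=np.array([.655,-.1555]);print('dx',p[:2]-h, 'r',np.hypot(np.hypot(*(p[:2]-h)),p[2]+.019-.095))
plan([.7028,-.152,.27],np.pi/2+.08)
c=ctrl.camera('scene');crop(c,360,500,120,310,3.1,'n9.png')"
```

```text
t: 11.2
tcp_pos: [0.5342, -0.1648, 0.2362]
tool_rot: [3.134, -0.0, 1.653]
wrist_force: [5.0, 3.2, 3.4]
grip_width: 0.204
dx [-0.12083892 -0.00929265] r 0.20084755126887222
tcp [ 0.5342 -0.1648  0.2362] rot [ 3.1339e+00 -3.0000e-04  1.6528e+00] t 11.2 F [5.  3.2 3.4] grip 0.204
turn az total 0.0006 shift total (final axes) tx,ty,tz [-0.0009  0.2114 -0.0423] rows>= 3
```

View pics/n9.png

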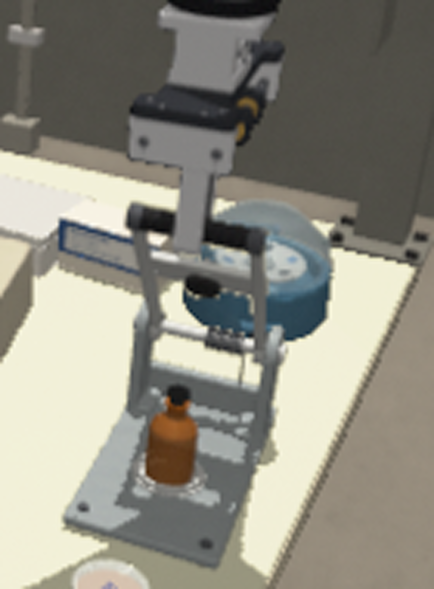

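```bash
python3 -m creep '[{"tx":0,"ty":-0.0173,"tz":0.0147,"ax":0,"ay":0,"az":0},{"tx":0,"ty":-0.0159,"tz":0.0163,"ax":0,"ay":0,"az":0},{"tx":0,"ty":-0.0144,"tz":0.0176,"ax":0,"ay":0,"az":0},{"tx":0,"ty":-0.0127,"tz":0.0189,"ax":0,"ay":0,"az":0},{"tx":0,"ty":-0.0109,"tz":0.0199,"ax":0,"ay":0,"az":0},{"tx":0,"ty":-0.0091,"tz":0.0209,"ax":0,"ay":0,"az":0},{"tx":0,"ty":-0.0071,"tz":0.0216,"ax":0,"ay":0,"az":0},{"tx":0,"ty":-0.0051,"tz":0.0222,"ax":0,"ay":0,"az":0}]' 0.05 60
python3 -c "
from h import *
p=ctrl.observe()['tcp_pos'];h=np.array([.655,-.1555]);print('dx',p[:2]-h, 'dz',p[2]+.019-.095)
plan([.7028,-.152,.27],np.pi/2+.08)"
python3 -m creep '[{"tx":0,"ty":-0.002,"tz":0.015,"ax":0,"ay":0,"az":0},{"tx":0,"ty":-0.0012,"tz":0.015,"ax":0,"ay":0,"az":0},{"tx":0,"ty":-0.001,"tz":0.015,"ax":0,"ay":0,"az":0},{"tx":0,"ty":0,"tz":0.004,"ax":0,"ay":0,"az":0},{"tx":0,"ty":0,"tz":0,"ax":0,"ay":0,"az":0}]' 0.05 60
python3 -c "
from h import *
p=ctrl.observe()['tcp_pos'];h=np.array([.655,-.1555]);print('dx',p[:2]-h, 'dz',p[2]+.019-.095)
plan([.7028,-.152,.27],np.pi/2+.08)
c=ctrl.camera('scene');crop(c,360,500,120,310,3.1,'n10.png')"
```

```text
t: 12.25
tcp_pos: [0.4614, -0.1705, 0.1146]
tool_rot: [3.134, -0.001, 1.652]
wrist_force: [4.1, 6.9, 7.7]
grip_width: 0.196
dx [-0.19363246 -0.01503618] dz 0.03855656247082062
tcp [ 0.4614 -0.1705  0.1146] rot [ 3.1340e+00 -1.4000e-03  1.6516e+00] t 12.25 F [4.1 6.9 7.7] grip 0.196
turn az total 0.0003 shift total (final axes) tx,ty,tz [-0.001   0.3027 -0.1943] rows>= 5
t: 12.88
tcp_pos: [0.4571, -0.1709, 0.0761]
tool_rot: [3.137, -0.002, 1.652]
wrist_force: [0.5, 6.9, 12.3]
grip_width: 0.199
dx [-0.19789186 -0.01540936] dz 6.79335587132901e-05
tcp [ 0.4571 -0.1709  0.0761] rot [ 3.1374e+00 -1.8000e-03  1.6517e+00] t 12.88 F [ 0.5  6.9 12.3] grip 0.199
turn az total 0.0003 shift total (final axes) tx,ty,tz [-0.001   0.308  -0.2424] rows>= 6
```

View pics/n10.png

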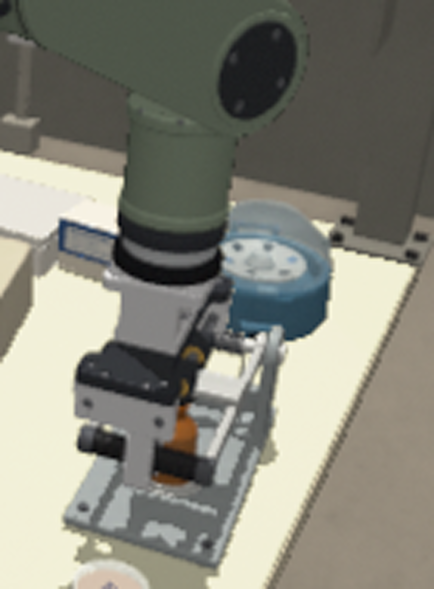

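```bash
python3 -m creep '[{"tx":0,"ty":0,"tz":0.004,"ax":0,"ay":0,"az":0},{"tx":0,"ty":0,"tz":0.003,"ax":0,"ay":0,"az":0},{"tx":0,"ty":0,"tz":0,"ax":0,"ay":0,"az":0}]' 0.05 60
```

```text
t: 13.3
tcp_pos: [0.4571, -0.1709, 0.072]
tool_rot: [3.138, -0.002, 1.652]
wrist_force: [-3.4, 9.0, 23.3]
grip_width: 0.202
```

```bash
python3 -m creep '[{"tx":0,"ty":0,"tz":0.004,"ax":0,"ay":0,"az":0},{"tx":0,"ty":0,"tz":0,"ax":0,"ay":0,"az":0}]' 0.05 60
python3 -c "
from h import *
c=ctrl.camera('scene');crop(c,375,455,200,290,7,'n11.png')"
```

```text
t: 13.55
tcp_pos: [0.4571, -0.171, 0.0711]
tool_rot: [3.139, -0.002, 1.652]
wrist_force: [-7.9, 12.4, 38.8]
grip_width: 0.204
```

View pics/n11.png

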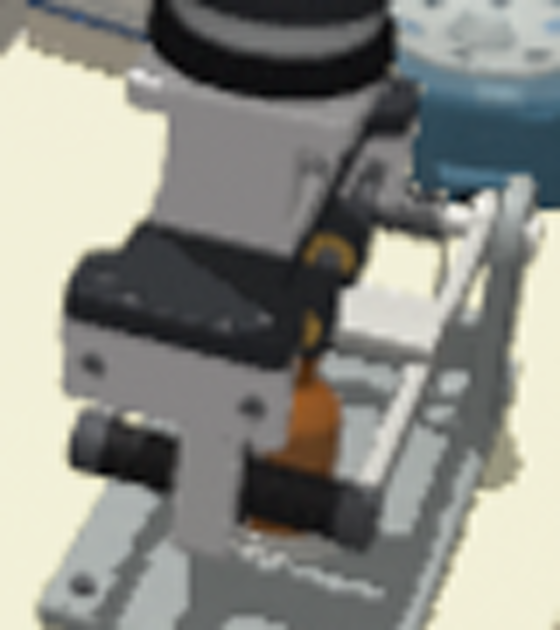

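The lever is firmly on its stop: 39 N at the wrist and no further travel. Easing it back along the same arc.

```bash
python3 -m creep '[{"tx":0,"ty":0,"tz":-0.01,"ax":0,"ay":0,"az":0},{"tx":0,"ty":0.0011,"tz":-0.0227,"ax":0,"ay":0,"az":0},{"tx":0,"ty":0.0031,"tz":-0.0225,"ax":0,"ay":0,"az":0},{"tx":0,"ty":0.0051,"tz":-0.0222,"ax":0,"ay":0,"az":0},{"tx":0,"ty":0.0071,"tz":-0.0216,"ax":0,"ay":0,"az":0},{"tx":0,"ty":0.0091,"tz":-0.0209,"ax":0,"ay":0,"az":0},{"tx":0,"ty":0.0109,"tz":-0.0199,"ax":0,"ay":0,"az":0},{"tx":0,"ty":0.0127,"tz":-0.0189,"ax":0,"ay":0,"az":0},{"tx":0,"ty":0.0144,"tz":-0.0176,"ax":0,"ay":0,"az":0},{"tx":0,"ty":0.0159,"tz":-0.0163,"ax":0,"ay":0,"az":0}]' 0.05 50
python3 -m creep '[{"tx":0,"ty":0.0173,"tz":-0.0147,"ax":0,"ay":0,"az":0},{"tx":0,"ty":0.0186,"tz":-0.0131,"ax":0,"ay":0,"az":0},{"tx":0,"ty":0.0197,"tz":-0.0114,"ax":0,"ay":0,"az":0},{"tx":0,"ty":0.0206,"tz":-0.0095,"ax":0,"ay":0,"az":0},{"tx":0,"ty":0.0214,"tz":-0.0076,"ax":0,"ay":0,"az":0},{"tx":0,"ty":0.022,"tz":-0.0056,"ax":0,"ay":0,"az":0},{"tx":0,"ty":0.0225,"tz":-0.0036,"ax":0,"ay":0,"az":0},{"tx":0,"ty":0.0227,"tz":-0.0016,"ax":0,"ay":0,"az":0},{"tx":0,"ty":0.0227,"tz":0.0005,"ax":0,"ay":0,"az":0},{"tx":0,"ty":0.0226,"tz":0.0026,"ax":0,"ay":0,"az":0},{"tx":0,"ty":0.022,"tz":0.0046,"ax":0,"ay":0,"az":0},{"tx":0,"ty":0,"tz":0,"ax":0,"ay":0,"az":0}]' 0.05 50
python3 -c "
from h import *
plan([.7028,-.152,.27],np.pi/2+.08)
c=ctrl.camera('scene');crop(c,360,500,90,310,2.7,'n12.png')"
```

```text
t: 14.85
tcp_pos: [0.5228, -0.1658, 0.2155]
tool_rot: [3.133, -0.001, 1.653]
wrist_force: [20.1, -1.6, -21.8]
grip_width: 0.2
t: 16.35
tcp_pos: [0.7034, -0.1524, 0.2647]
tool_rot: [-3.14, 0.001, 1.652]
wrist_force: [2.1, -2.5, -3.3]
grip_width: 0.198
tcp [ 0.7034 -0.1524  0.2647] rot [-3.1397e+00  9.0000e-04  1.6522e+00] t 16.35 F [ 2.1 -2.5 -3.3] grip 0.198
turn az total 0.0004 shift total (final axes) tx,ty,tz [ 0.0006 -0.0007 -0.0066] rows>= 1
```

View pics/n12.png

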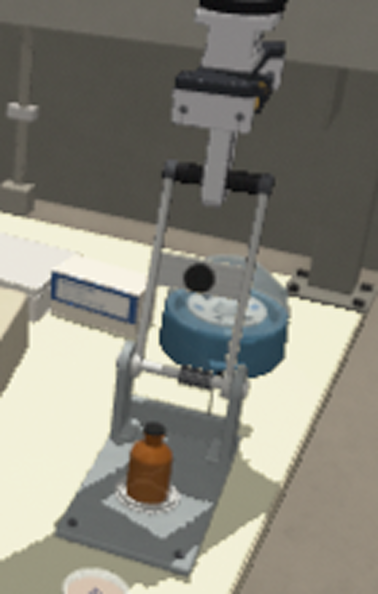

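The lever is back at rest, and the bar slid about 5 mm in the pads at the stop. Releasing it and going for the pressed vial.

```bash
python3 -m creep '[{"tx":0,"ty":0,"tz":0,"ax":0,"ay":0,"az":0},{"tx":0,"ty":0,"tz":0,"ax":0,"ay":0,"az":0},{"tx":0,"ty":0,"tz":0,"ax":0,"ay":0,"az":0},{"tx":0,"ty":0,"tz":-0.03,"ax":0,"ay":0,"az":0},{"tx":0,"ty":0,"tz":-0.03,"ax":0,"ay":0,"az":0},{"tx":0,"ty":-0.03,"tz":-0.02,"ax":0,"ay":0,"az":0},{"tx":0,"ty":-0.055,"tz":0,"ax":0,"ay":0,"az":0},{"tx":0,"ty":-0.06,"tz":0,"ax":0,"ay":0,"az":0},{"tx":0,"ty":-0.042,"tz":0,"ax":0,"ay":0,"az":-0.03},{"tx":0,"ty":0,"tz":0,"ax":0,"ay":0,"az":-0.0555},{"tx":0,"ty":0,"tz":0,"ax":0,"ay":0,"az":-0.0555},{"tx":0,"ty":0,"tz":0.03,"ax":0,"ay":0,"az":-0.0555},{"tx":0,"ty":0,"tz":0.05,"ax":0,"ay":0,"az":-0.0555},{"tx":0,"ty":0,"tz":0.05,"ax":0,"ay":0,"az":-0.0555},{"tx":0,"ty":0,"tz":0.05,"ax":0,"ay":0,"az":-0.0555},{"tx":0,"ty":0,"tz":0.03,"ax":0,"ay":0,"az":-0.0555},{"tx":0,"ty":0,"tz":0,"ax":0,"ay":0,"az":-0.0555},{"tx":0,"ty":0,"tz":0,"ax":0,"ay":0,"az":0}]' 0.75 20
python3 -c "
from h import *
plan([.5537,-.1646,.043],np.pi)
c=ctrl.camera('scene');crop(c,360,500,120,310,3.1,'n13.png')"
```

```text
t: 18.65
tcp_pos: [0.5539, -0.1637, 0.1623]
tool_rot: [3.141, -0.0, 3.139]
wrist_force: [1.1, -0.4, 0.5]
grip_width: 0.748
tcp [ 0.5539 -0.1637  0.1623] rot [ 3.1413e+00 -2.0000e-04  3.1394e+00] t 18.65 F [ 1.1 -0.4  0.5] grip 0.748
turn az total -0.0007 shift total (final axes) tx,ty,tz [ 0.0002 -0.0012  0.1491] rows>= 2
```

View pics/n13.png

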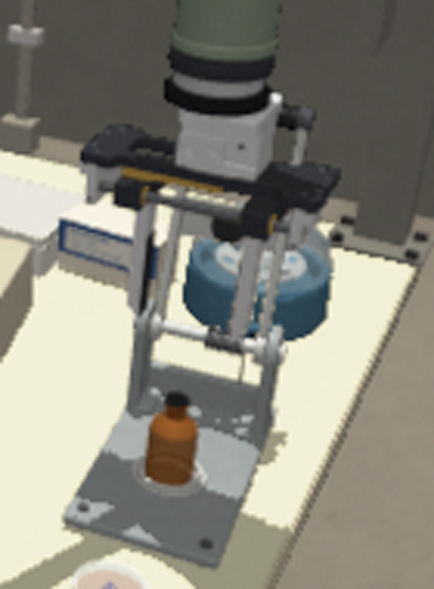

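```bash
python3 -m creep '[{"tx":0,"ty":-0.001,"tz":0.05,"ax":0,"ay":0,"az":0},{"tx":0,"ty":0,"tz":0.055,"ax":0,"ay":0,"az":0},{"tx":0,"ty":0,"tz":0.03,"ax":0,"ay":0,"az":0},{"tx":0,"ty":0,"tz":0.0135,"ax":0,"ay":0,"az":0},{"tx":0,"ty":0,"tz":0,"ax":0,"ay":0,"az":0}]' 0.75 20
python3 -m creep '[{"tx":0,"ty":0,"tz":0,"ax":0,"ay":0,"az":0},{"tx":0,"ty":0,"tz":0,"ax":0,"ay":0,"az":0},{"tx":0,"ty":0,"tz":0,"ax":0,"ay":0,"az":0},{"tx":0,"ty":0,"tz":0,"ax":0,"ay":0,"az":0},{"tx":0,"ty":0,"tz":0,"ax":0,"ay":0,"az":0}]' 0.2 20
python3 -m creep '[{"tx":0,"ty":0,"tz":-0.04,"ax":0,"ay":0,"az":0},{"tx":0,"ty":0,"tz":-0.05,"ax":0,"ay":0,"az":0},{"tx":0,"ty":0.03,"tz":0,"ax":0,"ay":0,"az":0},{"tx":0,"ty":0.03,"tz":0,"ax":0,"ay":0,"az":0}]' 0.2 20
python3 - <<'E'
from h import *
c=ctrl.camera('top');crop(c,300,460,110,250,4.5,'n14.png')
s=ctrl.camera('scene');crop(s,290,450,180,310,4.5,'n14s.png')
m=blob(c,334,200,.012,.035); r,mu=rect(c,m); print(m.sum(),r,mu)
plan([.5,.05,.1],np.pi)
E
```

```text
t: 19.32
tcp_pos: [0.5542, -0.1647, 0.0436]
tool_rot: [3.142, 0.0, 3.14]
wrist_force: [0.7, -0.5, 0.5]
grip_width: 0.75
t: 19.95
tcp_pos: [0.5545, -0.1648, 0.044]
tool_rot: [-3.141, 0.001, 3.141]
wrist_force: [-0.4, -0.3, 3.3]
grip_width: 0.423
t: 20.45
tcp_pos: [0.5542, -0.1164, 0.1158]
tool_rot: [-3.141, 0.001, 3.141]
wrist_force: [0.1, -0.2, -1.2]
grip_width: 0.42
260 ((507.30023193359375, 49.885963439941406), (168.16099548339844, 58.262062072753906), 3.0005974769592285) [0.50864399 0.05044681]
tcp [ 0.5534 -0.1146  0.1149] rot [ 3.1404e+00 -1.3000e-03 -3.1394e+00] t 20.55 F [-0.4  0.  -1.8] grip 0.423
turn az total 0.0007 shift total (final axes) tx,ty,tz [0.0667 0.2057 0.0186] rows>= 3
```

View pics/n14.png

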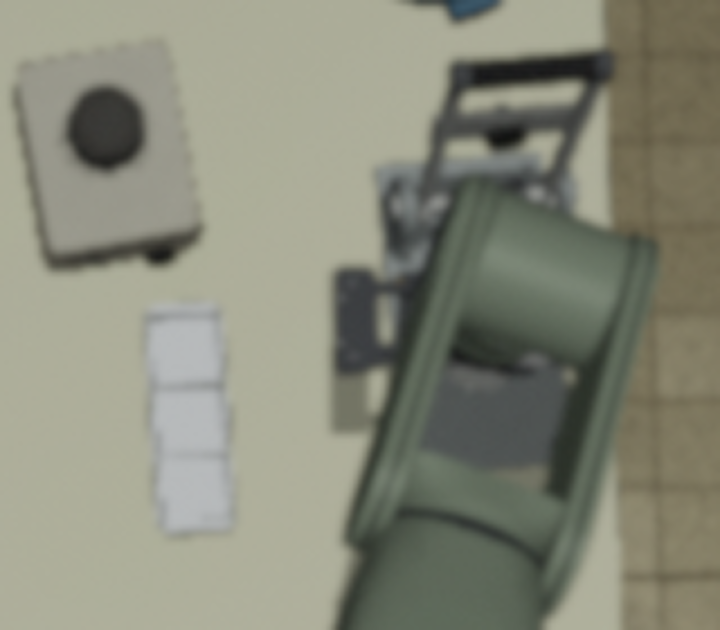

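View pics/n14s.png

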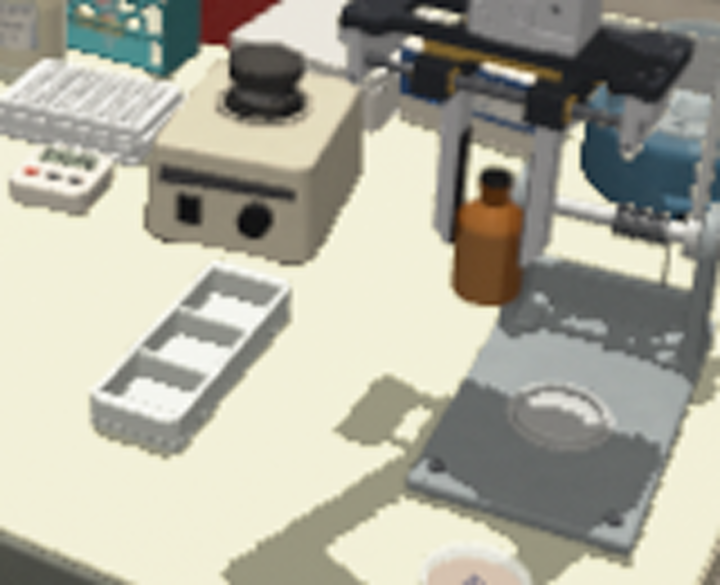

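```bash
python3 -m creep '[{"tx":0,"ty":0.05,"tz":0,"ax":0,"ay":0,"az":0},{"tx":-0.003,"ty":0.06,"tz":0,"ax":0,"ay":0,"az":0},{"tx":-0.0034,"ty":0.06,"tz":0,"ax":0,"ay":0,"az":0},{"tx":0,"ty":0.039,"tz":0.025,"ax":0,"ay":0,"az":0},{"tx":0,"ty":0,"tz":0.025,"ax":0,"ay":0,"az":0},{"tx":0,"ty":0,"tz":0,"ax":0,"ay":0,"az":0}]' 0.2 20
python3 - <<'E'
from h import *
plan([.5585,.0526,.0318],np.pi)
s=ctrl.camera('scene')
C=np.array([.5072,.049]);a=.051;ex=np.array([np.cos(a),np.sin(a)]);ey=np.array([-ex[1],ex[0]])
pts=[[*(C+x*ex+y*ey),.024] for x in(-.08,-.08+.004,-.028,.028,.076,.08) for y in(-.029,-.025,.025,.029)]
crop(s,290,400,200,300,7,'n15.png',pts)
E
```

```text
t: 21.3
tcp_pos: [0.5573, 0.0504, 0.0731]
tool_rot: [-3.141, -0.005, -3.141]
wrist_force: [0.6, 0.2, -0.6]
grip_width: 0.417
tcp [0.5573 0.0504 0.0731] rot [-3.1414 -0.005  -3.1411] t 21.3 F [ 0.6  0.2 -0.6] grip 0.417
turn az total 0.0001 shift total (final axes) tx,ty,tz [-0.0016  0.0027  0.0517] rows>= 1
```

View pics/n15.png

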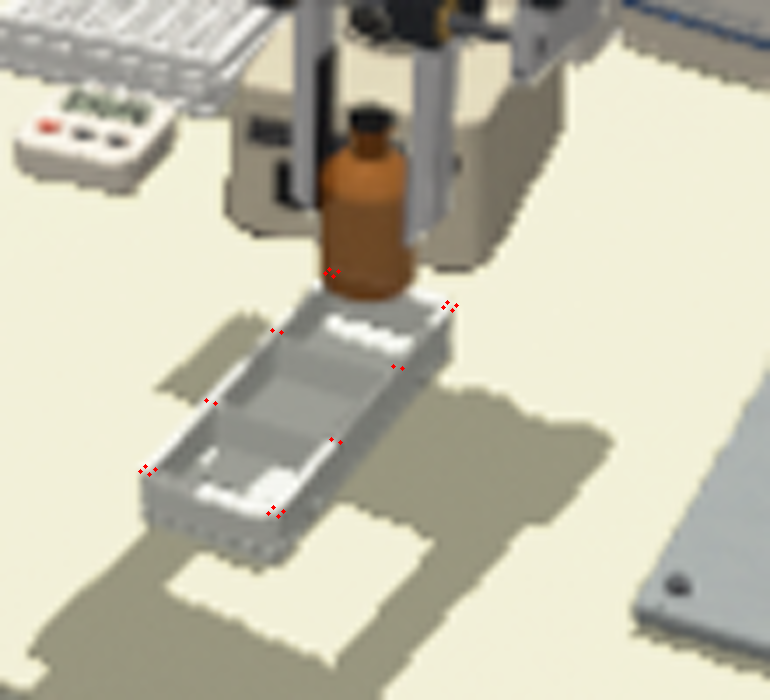

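```bash
python3 - <<'E'
from h import *
s=ctrl.camera('scene')
b,n=darkblob(s,342,216,4,60); print(b,n,ray(s,*b,.0453+.075).round(4))
hs=cv2.cvtColor(s["color"],cv2.COLOR_RGB2HSV); m=(hs[...,0]<14)&(hs[...,1]>140)
m[:215]=0;m[245:]=0; m[:,:330]=0;m[:,355:]=0
ys,xs=np.where(m)
for y in range(228,241,3): q=xs[ys==y]; print(y,q.min(),q.max(),(q.min()+q.max())/2)
print(ctrl.observe()["tcp_pos"].round(4))
E
```

```text
[342.60995851 216.16390041] 18 [0.5577 0.0496 0.1203]
228 336 336 336.0Traceback (most recent call last):
  File "<stdin>", line 7, in <module>
    return umr_minimum(a, axis, None, out, keepdims, initial, where)
ValueError: zero-size array to reduction operation minimum which has no identity
```

```bash
python3 -m creep '[{"tx":-0.0017,"ty":0.0026,"tz":0.02,"ax":0,"ay":0,"az":0},{"tx":0,"ty":0,"tz":0.02,"ax":0,"ay":0,"az":0},{"tx":0,"ty":0,"tz":0.0106,"ax":0,"ay":0,"az":0},{"tx":0,"ty":0,"tz":0,"ax":0,"ay":0,"az":0}]' 0.2 20
python3 - <<'E'
from h import *
s=ctrl.camera('scene');crop(s,290,400,190,290,7,'n16.png')
E
```

```text
t: 21.9
tcp_pos: [0.5598, 0.0526, 0.0338]
tool_rot: [3.141, -0.002, 3.141]
wrist_force: [0.2, -0.3, -1.3]
grip_width: 0.422
```

View pics/n16.png

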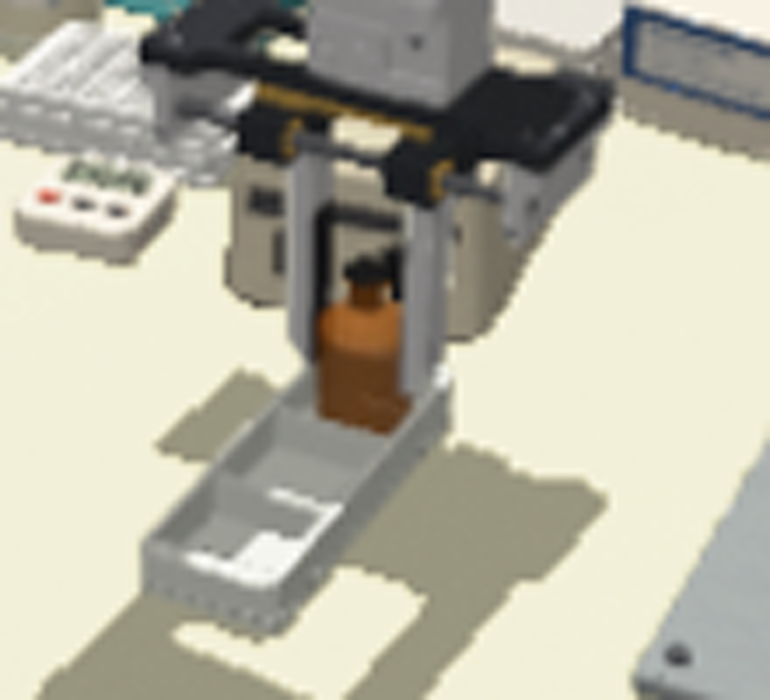

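```bash
python3 -m creep '[{"tx":0,"ty":0,"tz":0.002,"ax":0,"ay":0,"az":0},{"tx":0,"ty":0,"tz":0,"ax":0,"ay":0,"az":0}]' 0.2 20
python3 -m creep '[{"tx":0,"ty":0,"tz":0,"ax":0,"ay":0,"az":0},{"tx":0,"ty":0,"tz":0,"ax":0,"ay":0,"az":0},{"tx":0,"ty":0,"tz":0,"ax":0,"ay":0,"az":0},{"tx":0,"ty":0,"tz":-0.035,"ax":0,"ay":0,"az":0},{"tx":0,"ty":0,"tz":-0.06,"ax":0,"ay":0,"az":0},{"tx":0.02,"ty":0.04,"tz":-0.035,"ax":0,"ay":0,"az":0},{"tx":0.03,"ty":0.05,"tz":0,"ax":0,"ay":0,"az":0},{"tx":0.035,"ty":0.055,"tz":0,"ax":0,"ay":0,"az":0},{"tx":0.035,"ty":0.055,"tz":0,"ax":0,"ay":0,"az":0},{"tx":0.03,"ty":0.046,"tz":0,"ax":0,"ay":0,"az":0},{"tx":0.02,"ty":0.025,"tz":0,"ax":0,"ay":0,"az":0},{"tx":0,"ty":0,"tz":0,"ax":0,"ay":0,"az":0}]' 0.75 20
python3 - <<'E'
from h import *
plan([.424,.2695,.0268],np.pi)
s=ctrl.camera('scene');crop(s,190,400,170,310,3.7,'n17.png')
t=ctrl.camera('top'); m=blob(t,334,200,.012,.035); print(rect(t,m)[0])
a,na=darkblob(t,339,186,5,60); print(a,na,ray(t,*a,.08).round(4))
E
```

```text
t: 22.2
tcp_pos: [0.5607, 0.0527, 0.0336]
tool_rot: [-3.142, 0.0, 3.142]
wrist_force: [-0.6, -0.3, 0.3]
grip_width: 0.419
t: 23.7
tcp_pos: [0.4235, 0.2706, 0.1374]
tool_rot: [-3.142, -0.0, -3.138]
wrist_force: [0.4, -0.7, 0.9]
grip_width: 0.752
tcp [0.4235 0.2706 0.1374] rot [-3.1416 -0.     -3.1385] t 23.7 F [ 0.4 -0.7  0.9] grip 0.752
turn az total 0.001 shift total (final axes) tx,ty,tz [-0.0006 -0.0013  0.1382] rows>= 2
((507.2586975097656, 49.96604919433594), (168.17530822753906, 58.15763854980469), 2.9793670177459717)
[341.87218045 184.39473684] 16 [0.5617 0.0523 0.08  ]
```

View pics/n17.png

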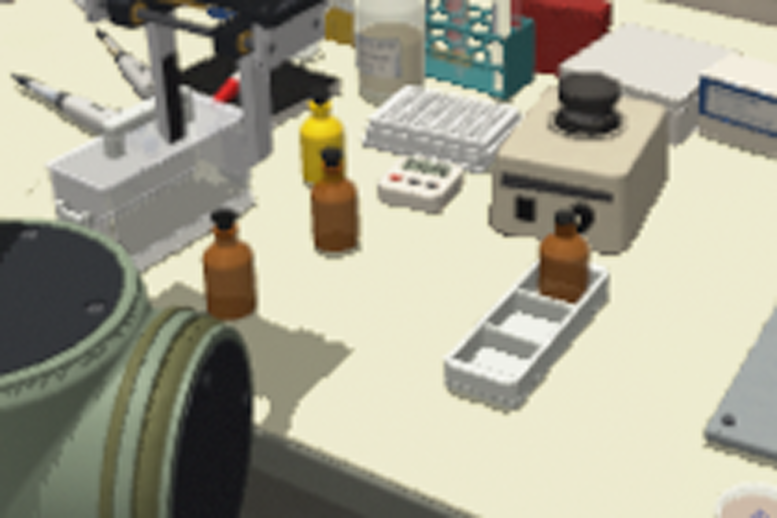

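```bash
python3 -m creep '[{"tx":-0.001,"ty":-0.0015,"tz":0.045,"ax":0,"ay":0,"az":0},{"tx":0,"ty":0,"tz":0.05,"ax":0,"ay":0,"az":0},{"tx":0,"ty":0,"tz":0.03,"ax":0,"ay":0,"az":0},{"tx":0,"ty":0,"tz":0.014,"ax":0,"ay":0,"az":0},{"tx":0,"ty":0,"tz":0,"ax":0,"ay":0,"az":0}]' 0.75 20
python3 -m creep '[{"tx":0,"ty":0,"tz":0,"ax":0,"ay":0,"az":0},{"tx":0,"ty":0,"tz":0,"ax":0,"ay":0,"az":0},{"tx":0,"ty":0,"tz":0,"ax":0,"ay":0,"az":0},{"tx":0,"ty":0,"tz":0,"ax":0,"ay":0,"az":0},{"tx":0,"ty":0,"tz":0,"ax":0,"ay":0,"az":0}]' 0.2 20
python3 -m creep '[{"tx":0,"ty":0,"tz":-0.04,"ax":0,"ay":0,"az":0},{"tx":0,"ty":0,"tz":-0.06,"ax":0,"ay":0,"az":0},{"tx":0,"ty":0,"tz":-0.06,"ax":0,"ay":0,"az":0},{"tx":-0.01,"ty":-0.04,"tz":-0.04,"ax":0,"ay":0,"az":0}]' 0.2 20
python3 - <<'E'
from h import *
plan([.5535,-.1645,.1],np.pi)
E
```

```text
t: 24.42
tcp_pos: [0.4256, 0.2675, 0.0257]
tool_rot: [-3.141, -0.001, 3.14]
wrist_force: [0.4, 0.0, 0.7]
grip_width: 0.747
t: 25.05
tcp_pos: [0.4259, 0.2685, 0.0267]
tool_rot: [3.141, 0.001, -3.142]
wrist_force: [-0.3, -0.5, 3.4]
grip_width: 0.421
t: 25.55
tcp_pos: [0.4338, 0.2373, 0.1883]
tool_rot: [3.14, 0.002, -3.138]
wrist_force: [0.6, -0.7, -0.4]
grip_width: 0.421
tcp [0.4338 0.2373 0.1883] rot [ 3.1403e+00  2.4000e-03 -3.1385e+00] t 25.55 F [ 0.6 -0.7 -0.4] grip 0.421
turn az total 0.001 shift total (final axes) tx,ty,tz [-0.1497 -0.5023  0.1104] rows>= 7
```

```bash
python3 -m creep '[{"tx":-0.019,"ty":-0.0628,"tz":0,"ax":0,"ay":0,"az":0},{"tx":-0.019,"ty":-0.0628,"tz":0,"ax":0,"ay":0,"az":0},{"tx":-0.019,"ty":-0.0628,"tz":0,"ax":0,"ay":0,"az":0},{"tx":-0.019,"ty":-0.0628,"tz":0,"ax":0,"ay":0,"az":0},{"tx":-0.019,"ty":-0.0628,"tz":0,"ax":0,"ay":0,"az":0},{"tx":-0.019,"ty":-0.0628,"tz":0,"ax":0,"ay":0,"az":0},{"tx":-0.019,"ty":-0.0628,"tz":0.03,"ax":0,"ay":0,"az":0},{"tx":-0.019,"ty":-0.0628,"tz":0.04,"ax":0,"ay":0,"az":0},{"tx":0,"ty":0,"tz":0.04,"ax":0,"ay":0,"az":0},{"tx":0,"ty":0,"tz":0.04,"ax":0,"ay":0,"az":0},{"tx":0,"ty":0,"tz":0.0135,"ax":0,"ay":0,"az":0},{"tx":0,"ty":0,"tz":0,"ax":0,"ay":0,"az":0}]' 0.2 20
python3 - <<'E'
from h import *
plan([.5555,-.1645,.0435],np.pi)
c=ctrl.camera('scene');crop(c,370,450,215,295,8,'n18.png')
E
```

```text
t: 27.05
tcp_pos: [0.5543, -0.1652, 0.0545]
tool_rot: [3.141, -0.002, -3.141]
wrist_force: [-0.3, -0.2, 0.3]
grip_width: 0.421
tcp [ 0.5543 -0.1652  0.0545] rot [ 3.1408e+00 -1.9000e-03 -3.1414e+00] t 27.05 F [-0.3 -0.2  0.3] grip 0.421
turn az total 0.0001 shift total (final axes) tx,ty,tz [-0.0015  0.0009  0.0138] rows>= 1
```

View pics/n18.png

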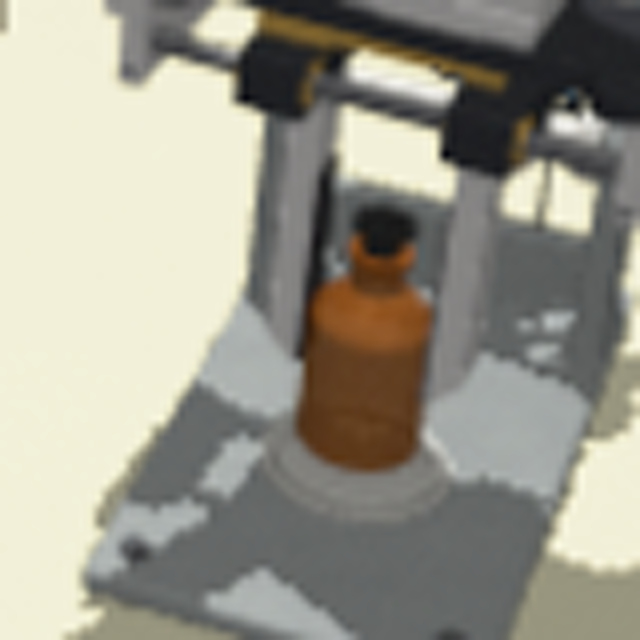

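```bash
python3 -m creep '[{"tx":0,"ty":0.001,"tz":0.007,"ax":0,"ay":0,"az":0},{"tx":0,"ty":0,"tz":0.007,"ax":0,"ay":0,"az":0},{"tx":0,"ty":0,"tz":0.0005,"ax":0,"ay":0,"az":0},{"tx":0,"ty":0,"tz":0,"ax":0,"ay":0,"az":0}]' 0.2 20
python3 - <<'E'
from h import *
c=ctrl.camera('scene');crop(c,370,450,215,295,8,'n19.png')
E
```

```text
t: 27.6
tcp_pos: [0.5552, -0.1648, 0.0439]
tool_rot: [-3.142, 0.001, 3.142]
wrist_force: [0.3, 1.0, -0.7]
grip_width: 0.425
```

View pics/n19.png

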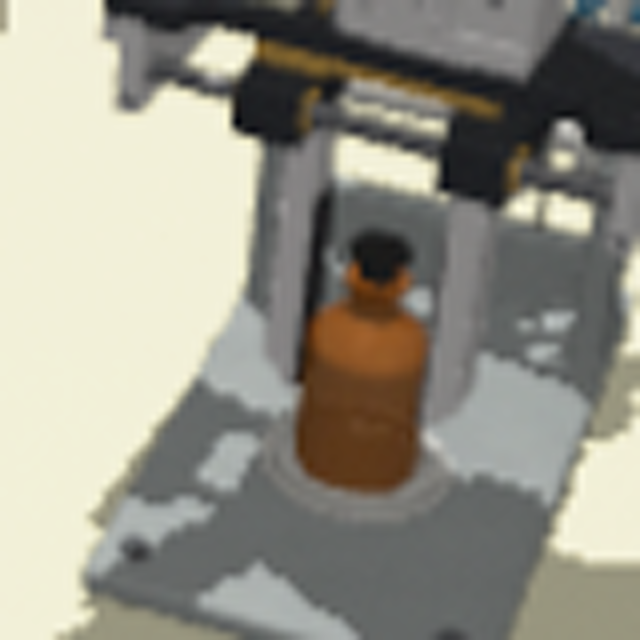

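```bash
python3 -m creep '[{"tx":0,"ty":0,"tz":0,"ax":0,"ay":0,"az":0},{"tx":0,"ty":0,"tz":0,"ax":0,"ay":0,"az":0},{"tx":0,"ty":0,"tz":-0.03,"ax":0,"ay":0,"az":0},{"tx":0,"ty":0,"tz":-0.06,"ax":0,"ay":0,"az":0},{"tx":0,"ty":0,"tz":-0.06,"ax":0,"ay":0,"az":0.03},{"tx":0,"ty":0,"tz":-0.06,"ax":0,"ay":0,"az":0.0555},{"tx":0,"ty":0,"tz":-0.06,"ax":0,"ay":0,"az":0.0555},{"tx":0,"ty":0,"tz":-0.06,"ax":0,"ay":0,"az":0.0555},{"tx":0,"ty":0,"tz":-0.029,"ax":0,"ay":0,"az":0.0555},{"tx":0,"ty":0,"tz":0,"ax":0,"ay":0,"az":0.0555},{"tx":0,"ty":0,"tz":0,"ax":0,"ay":0,"az":0.0555},{"tx":0,"ty":0,"tz":0,"ax":0,"ay":0,"az":0.0555},{"tx":0,"ty":0,"tz":0,"ax":0,"ay":0,"az":0.0555},{"tx":0,"ty":0.045,"tz":0,"ax":0,"ay":0,"az":0},{"tx":0,"ty":0.055,"tz":0,"ax":0,"ay":0,"az":0},{"tx":0,"ty":0.05,"tz":0,"ax":0,"ay":0,"az":0},{"tx":0,"ty":0.036,"tz":0,"ax":0,"ay":0,"az":0},{"tx":0,"ty":0,"tz":0,"ax":0,"ay":0,"az":0}]' 0.75 20
python3 - <<'E'
from h import *
plan([.7035,-.152,.27],np.pi/2+.08)
c=ctrl.camera('scene');crop(c,360,500,90,310,2.7,'n20.png')
E
```

```text
t: 29.9
tcp_pos: [0.704, -0.1524, 0.3291]
tool_rot: [-3.139, -0.001, 1.653]
wrist_force: [-0.5, -1.0, -0.2]
grip_width: 0.75
tcp [ 0.704  -0.1524  0.3291] rot [-3.1395e+00 -8.0000e-04  1.6534e+00] t 29.9 F [-0.5 -1.  -0.2] grip 0.75
turn az total 0.0008 shift total (final axes) tx,ty,tz [ 0.0006 -0.0006  0.0738] rows>= 1
```

View pics/n20.png

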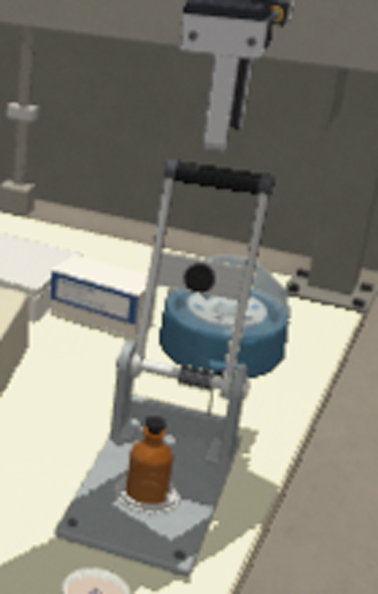

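```bash
python3 -m creep '[{"tx":0,"ty":0,"tz":0.025,"ax":0,"ay":0,"az":0},{"tx":0,"ty":0,"tz":0.03,"ax":0,"ay":0,"az":0},{"tx":0,"ty":0,"tz":0.02,"ax":0,"ay":0,"az":0},{"tx":0,"ty":0,"tz":0,"ax":0,"ay":0,"az":0}]' 0.75 20
python3 -m creep '[{"tx":0,"ty":0,"tz":0,"ax":0,"ay":0,"az":0},{"tx":0,"ty":0,"tz":0,"ax":0,"ay":0,"az":0},{"tx":0,"ty":0,"tz":0,"ax":0,"ay":0,"az":0},{"tx":0,"ty":0,"tz":0,"ax":0,"ay":0,"az":0},{"tx":0,"ty":0,"tz":0,"ax":0,"ay":0,"az":0},{"tx":0,"ty":0,"tz":0,"ax":0,"ay":0,"az":0},{"tx":0,"ty":0,"tz":0,"ax":0,"ay":0,"az":0}]' 0.05 50
python3 -m creep '[{"tx":0,"ty":-0.022,"tz":-0.0046,"ax":0,"ay":0,"az":0},{"tx":0,"ty":-0.0226,"tz":-0.0026,"ax":0,"ay":0,"az":0},{"tx":0,"ty":-0.0227,"tz":-0.0005,"ax":0,"ay":0,"az":0},{"tx":0,"ty":-0.0227,"tz":0.0016,"ax":0,"ay":0,"az":0},{"tx":0,"ty":-0.0225,"tz":0.0036,"ax":0,"ay":0,"az":0},{"tx":0,"ty":-0.022,"tz":0.0056,"ax":0,"ay":0,"az":0},{"tx":0,"ty":-0.0214,"tz":0.0076,"ax":0,"ay":0,"az":0},{"tx":0,"ty":-0.0206,"tz":0.0095,"ax":0,"ay":0,"az":0},{"tx":0,"ty":-0.0197,"tz":0.0114,"ax":0,"ay":0,"az":0},{"tx":0,"ty":-0.0186,"tz":0.0131,"ax":0,"ay":0,"az":0}]' 0.05 50
python3 -m creep '[{"tx":0,"ty":-0.0173,"tz":0.0147,"ax":0,"ay":0,"az":0},{"tx":0,"ty":-0.0159,"tz":0.0163,"ax":0,"ay":0,"az":0},{"tx":0,"ty":-0.0144,"tz":0.0176,"ax":0,"ay":0,"az":0},{"tx":0,"ty":-0.0127,"tz":0.0189,"ax":0,"ay":0,"az":0},{"tx":0,"ty":-0.0109,"tz":0.0199,"ax":0,"ay":0,"az":0},{"tx":0,"ty":-0.0091,"tz":0.0209,"ax":0,"ay":0,"az":0},{"tx":0,"ty":-0.0071,"tz":0.0216,"ax":0,"ay":0,"az":0},{"tx":0,"ty":-0.0051,"tz":0.0222,"ax":0,"ay":0,"az":0}]' 0.05 60
python3 -m creep '[{"tx":0,"ty":-0.002,"tz":0.015,"ax":0,"ay":0,"az":0},{"tx":0,"ty":-0.0012,"tz":0.015,"ax":0,"ay":0,"az":0},{"tx":0,"ty":-0.001,"tz":0.015,"ax":0,"ay":0,"az":0},{"tx":0,"ty":0,"tz":0.004,"ax":0,"ay":0,"az":0},{"tx":0,"ty":0,"tz":0,"ax":0,"ay":0,"az":0}]' 0.05 60
```

```text
t: 30.45
tcp_pos: [0.7017, -0.1527, 0.2695]
tool_rot: [-3.138, -0.001, 1.652]
wrist_force: [0.1, -0.2, -0.4]
grip_width: 0.747
t: 31.32
tcp_pos: [0.7041, -0.1527, 0.2714]
tool_rot: [3.139, 0.0, 1.653]
wrist_force: [2.4, 0.4, 1.1]
grip_width: 0.198
t: 32.58
tcp_pos: [0.5347, -0.1657, 0.2374]
tool_rot: [3.133, -0.0, 1.653]
wrist_force: [4.5, 3.0, 4.8]
grip_width: 0.202
t: 33.58
tcp_pos: [0.4616, -0.1715, 0.1155]
tool_rot: [3.133, -0.001, 1.652]
wrist_force: [4.9, 6.1, 6.5]
grip_width: 0.2
t: 34.2
tcp_pos: [0.4572, -0.1719, 0.0772]
tool_rot: [3.137, -0.002, 1.652]
wrist_force: [-0.3, 7.2, 13.8]
grip_width: 0.196
```

```bash
python3 -m creep '[{"tx":0,"ty":0,"tz":0.004,"ax":0,"ay":0,"az":0},{"tx":0,"ty":0,"tz":0.003,"ax":0,"ay":0,"az":0},{"tx":0,"ty":0,"tz":0,"ax":0,"ay":0,"az":0}]' 0.05 60
python3 -m creep '[{"tx":0,"ty":0,"tz":0.004,"ax":0,"ay":0,"az":0},{"tx":0,"ty":0,"tz":0,"ax":0,"ay":0,"az":0}]' 0.05 60
```

```text
t: 34.58
tcp_pos: [0.4571, -0.1719, 0.0726]
tool_rot: [3.137, -0.002, 1.652]
wrist_force: [-2.9, 8.8, 21.2]
grip_width: 0.198
t: 34.83
tcp_pos: [0.4572, -0.172, 0.0717]
tool_rot: [3.138, -0.002, 1.652]
wrist_force: [-8.3, 11.7, 36.3]
grip_width: 0.196
```

The lever is firmly on its stop again at 36 N. Easing back.

```bash
python3 -m creep '[{"tx":0,"ty":0,"tz":-0.014,"ax":0,"ay":0,"az":0},{"tx":0,"ty":0.0011,"tz":-0.0227,"ax":0,"ay":0,"az":0},{"tx":0,"ty":0.0031,"tz":-0.0225,"ax":0,"ay":0,"az":0},{"tx":0,"ty":0.0051,"tz":-0.0222,"ax":0,"ay":0,"az":0},{"tx":0,"ty":0.0071,"tz":-0.0216,"ax":0,"ay":0,"az":0},{"tx":0,"ty":0.0091,"tz":-0.0209,"ax":0,"ay":0,"az":0},{"tx":0,"ty":0.0109,"tz":-0.0199,"ax":0,"ay":0,"az":0},{"tx":0,"ty":0.0127,"tz":-0.0189,"ax":0,"ay":0,"az":0},{"tx":0,"ty":0.0144,"tz":-0.0176,"ax":0,"ay":0,"az":0},{"tx":0,"ty":0.0159,"tz":-0.0163,"ax":0,"ay":0,"az":0}]' 0.05 50
python3 -m creep '[{"tx":0,"ty":0.0173,"tz":-0.0147,"ax":0,"ay":0,"az":0},{"tx":0,"ty":0.0186,"tz":-0.0131,"ax":0,"ay":0,"az":0},{"tx":0,"ty":0.0197,"tz":-0.0114,"ax":0,"ay":0,"az":0},{"tx":0,"ty":0.0206,"tz":-0.0095,"ax":0,"ay":0,"az":0},{"tx":0,"ty":0.0214,"tz":-0.0076,"ax":0,"ay":0,"az":0},{"tx":0,"ty":0.022,"tz":-0.0056,"ax":0,"ay":0,"az":0},{"tx":0,"ty":0.0225,"tz":-0.0036,"ax":0,"ay":0,"az":0},{"tx":0,"ty":0.0227,"tz":-0.0016,"ax":0,"ay":0,"az":0},{"tx":0,"ty":0.0227,"tz":0.0005,"ax":0,"ay":0,"az":0},{"tx":0,"ty":0.0226,"tz":0.0026,"ax":0,"ay":0,"az":0},{"tx":0,"ty":0.022,"tz":0.0046,"ax":0,"ay":0,"az":0},{"tx":0,"ty":0,"tz":0,"ax":0,"ay":0,"az":0}]' 0.05 50
python3 -c "
from h import *
plan([.7035,-.152,.27],np.pi/2+.08)
c=ctrl.camera('scene');crop(c,360,500,90,310,2.7,'n21.png')"
```

```text
t: 36.08
tcp_pos: [0.5252, -0.1664, 0.2183]
tool_rot: [3.128, -0.002, 1.653]
wrist_force: [31.2, -2.7, -33.1]
grip_width: 0.202
t: 37.58
tcp_pos: [0.7037, -0.1532, 0.2687]
tool_rot: [-3.141, 0.0, 1.652]
wrist_force: [1.9, -2.4, -3.2]
grip_width: 0.197
tcp [ 0.7037 -0.1532  0.2687] rot [-3.1405e+00  3.0000e-04  1.6524e+00] t 37.58 F [ 1.9 -2.4 -3.2] grip 0.197
turn az total 0.0005 shift total (final axes) tx,ty,tz [ 0.0015 -0.0001 -0.0017] rows>= 1
```

View pics/n21.png

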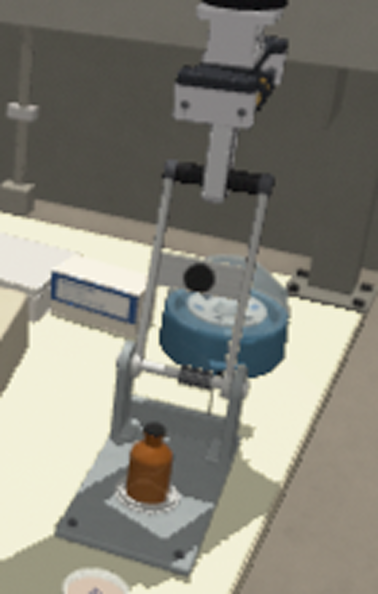

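```bash
python3 -m creep '[{"tx":0,"ty":0,"tz":0,"ax":0,"ay":0,"az":0},{"tx":0,"ty":0,"tz":0,"ax":0,"ay":0,"az":0},{"tx":0,"ty":0,"tz":0,"ax":0,"ay":0,"az":0},{"tx":0,"ty":0,"tz":-0.03,"ax":0,"ay":0,"az":0},{"tx":0,"ty":0,"tz":-0.03,"ax":0,"ay":0,"az":0},{"tx":0,"ty":-0.03,"tz":-0.02,"ax":0,"ay":0,"az":0},{"tx":0.001,"ty":-0.055,"tz":0,"ax":0,"ay":0,"az":0},{"tx":0,"ty":-0.06,"tz":0,"ax":0,"ay":0,"az":0},{"tx":0,"ty":-0.041,"tz":0,"ax":0,"ay":0,"az":-0.03},{"tx":0,"ty":0,"tz":0,"ax":0,"ay":0,"az":-0.0555},{"tx":0,"ty":0,"tz":0,"ax":0,"ay":0,"az":-0.0555},{"tx":0,"ty":0,"tz":0.03,"ax":0,"ay":0,"az":-0.0555},{"tx":0,"ty":0,"tz":0.05,"ax":0,"ay":0,"az":-0.0555},{"tx":0,"ty":0,"tz":0.05,"ax":0,"ay":0,"az":-0.0555},{"tx":0,"ty":0,"tz":0.05,"ax":0,"ay":0,"az":-0.0555},{"tx":0,"ty":0,"tz":0.03,"ax":0,"ay":0,"az":-0.0555},{"tx":0,"ty":0,"tz":0,"ax":0,"ay":0,"az":-0.0555},{"tx":0,"ty":0,"tz":0,"ax":0,"ay":0,"az":0}]' 0.75 20
python3 -c "
from h import *
plan([.5552,-.1648,.0436],np.pi)"
```

```text
t: 39.88
tcp_pos: [0.5546, -0.164, 0.1664]
tool_rot: [3.141, -0.0, 3.139]
wrist_force: [0.4, -0.9, -0.1]
grip_width: 0.747
tcp [ 0.5546 -0.164   0.1664] rot [ 3.1415e+00 -3.0000e-04  3.1394e+00] t 39.88 F [ 0.4 -0.9 -0.1] grip 0.747
turn az total -0.0007 shift total (final axes) tx,ty,tz [-0.0007 -0.001   0.1535] rows>= 2
```

```bash
python3 -m creep '[{"tx":-0.0007,"ty":-0.001,"tz":0.05,"ax":0,"ay":0,"az":0},{"tx":0,"ty":0,"tz":0.055,"ax":0,"ay":0,"az":0},{"tx":0,"ty":0,"tz":0.03,"ax":0,"ay":0,"az":0},{"tx":0,"ty":0,"tz":0.018,"ax":0,"ay":0,"az":0},{"tx":0,"ty":0,"tz":0,"ax":0,"ay":0,"az":0}]' 0.75 20
python3 -m creep '[{"tx":0,"ty":0,"tz":0,"ax":0,"ay":0,"az":0},{"tx":0,"ty":0,"tz":0,"ax":0,"ay":0,"az":0},{"tx":0,"ty":0,"tz":0,"ax":0,"ay":0,"az":0},{"tx":0,"ty":0,"tz":0,"ax":0,"ay":0,"az":0},{"tx":0,"ty":0,"tz":0,"ax":0,"ay":0,"az":0}]' 0.2 20
python3 -m creep '[{"tx":0,"ty":0,"tz":-0.04,"ax":0,"ay":0,"az":0},{"tx":0,"ty":0,"tz":-0.05,"ax":0,"ay":0,"az":0},{"tx":0,"ty":0.03,"tz":-0.03,"ax":0,"ay":0,"az":0},{"tx":0,"ty":0.03,"tz":0,"ax":0,"ay":0,"az":0}]' 0.2 20
python3 - <<'E'
from h import *
c=ctrl.camera('top')
m=blob(c,334,200,.012,.035); r,mu=rect(c,m); print(m.sum(),r,mu)
a,na=darkblob(c,341,185,5,60); print(a,na,ray(c,*a,.08).round(4))
plan([.507,.0505,.1],np.pi)
E
```

```text
t: 40.5
tcp_pos: [0.5552, -0.1648, 0.0436]
tool_rot: [3.141, -0.001, 3.14]
wrist_force: [0.2, 0.3, 0.1]
grip_width: 0.745
t: 41.12
tcp_pos: [0.5559, -0.1651, 0.0446]
tool_rot: [-3.141, 0.001, 3.141]
wrist_force: [-1.1, -0.5, 2.6]
grip_width: 0.425
t: 41.62
tcp_pos: [0.5571, -0.1173, 0.1424]
tool_rot: [-3.14, 0.005, 3.141]
wrist_force: [0.5, -0.0, -1.1]
grip_width: 0.422
255 ((507.4024963378906, 49.421348571777344), (168.0069122314453, 60.91374206542969), 4.185314178466797) [0.50688807 0.05015173]
[341.86055777 184.39442231] 16 [0.5617 0.0523 0.08  ]
tcp [ 0.5558 -0.1136  0.1408] rot [ 3.1395e+00  1.5000e-03 -3.1405e+00] t 41.67 F [-1.1  0.8 -1.2] grip 0.421
turn az total 0.0004 shift total (final axes) tx,ty,tz [0.061  0.2051 0.051 ] rows>= 3
```

```bash
python3 -m creep '[{"tx":0.01,"ty":0.05,"tz":0,"ax":0,"ay":0,"az":0},{"tx":0.02,"ty":0.06,"tz":0,"ax":0,"ay":0,"az":0},{"tx":0.02,"ty":0.06,"tz":0,"ax":0,"ay":0,"az":0},{"tx":0.01,"ty":0.0345,"tz":0.0,"ax":0,"ay":0,"az":0},{"tx":0,"ty":0,"tz":0.05,"ax":0,"ay":0,"az":0},{"tx":0,"ty":0,"tz":0.0485,"ax":0,"ay":0,"az":0},{"tx":0,"ty":0,"tz":0,"ax":0,"ay":0,"az":0}]' 0.2 20
python3 - <<'E'
from h import *
plan([.5077,.05,.0326],np.pi)
s=ctrl.camera('scene');crop(s,290,400,190,290,7,'n22.png')
E
```

```text
t: 42.55
tcp_pos: [0.5033, 0.0469, 0.0574]
tool_rot: [3.141, -0.01, -3.142]
wrist_force: [1.2, -0.1, -0.0]
grip_width: 0.42
tcp [0.5033 0.0469 0.0574] rot [ 3.141  -0.0095 -3.1415] t 42.55 F [ 1.2 -0.1 -0. ] grip 0.42
turn az total 0.0 shift total (final axes) tx,ty,tz [-0.0055  0.0039  0.031 ] rows>= 1
```

View pics/n22.png

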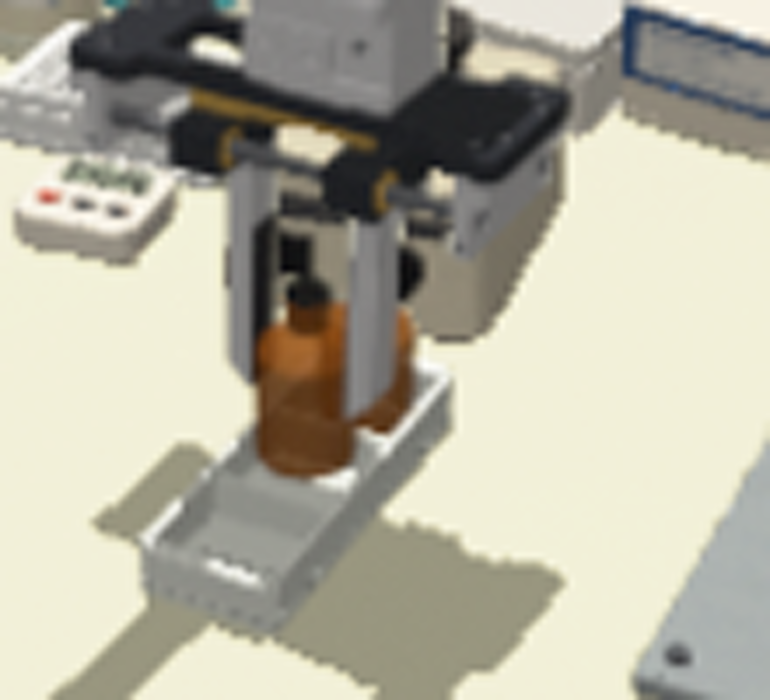

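```bash
python3 -m creep '[{"tx":0,"ty":0,"tz":0,"ax":0,"ay":0,"az":0},{"tx":0,"ty":0,"tz":0,"ax":0,"ay":0,"az":0}]' 0.2 20
python3 - <<'E'
from h import *
plan([.5077,.05,.0326],np.pi)
s=ctrl.camera('scene')
b,n=darkblob(s,333,231,4,60); print(b,n,ray(s,*b,ctrl.observe()["tcp_pos"][2]-.0286+.075).round(4))
E
```

```text
t: 42.85
tcp_pos: [0.5092, 0.0464, 0.0629]
tool_rot: [-3.141, 0.004, 3.141]
wrist_force: [0.2, -0.0, -1.1]
grip_width: 0.423
tcp [0.5092 0.0464 0.0629] rot [-3.1413  0.0036  3.1412] t 42.85 F [ 0.2 -0.  -1.1] grip 0.423
turn az total -0.0001 shift total (final axes) tx,ty,tz [0.0018 0.0045 0.0379] rows>= 1
[332.3788501  228.73921971] 32 [0.5016 0.0496 0.1091]
```

```bash
python3 -m creep '[{"tx":0.0,"ty":0.0035,"tz":0.01,"ax":0,"ay":0,"az":0},{"tx":0,"ty":0,"tz":0.013,"ax":0,"ay":0,"az":0},{"tx":0,"ty":0,"tz":0.008,"ax":0,"ay":0,"az":0},{"tx":0,"ty":0,"tz":0.005,"ax":0,"ay":0,"az":0},{"tx":0,"ty":0,"tz":0,"ax":0,"ay":0,"az":0}]' 0.2 20
python3 - <<'E'
from h import *
plan([.5077,.05,.0326],np.pi)
s=ctrl.camera('scene');crop(s,290,400,190,290,7,'n23.png')
E
```

```text
t: 43.52
tcp_pos: [0.5077, 0.0496, 0.0325]
tool_rot: [3.141, -0.0, 3.141]
wrist_force: [-1.2, 1.5, 1.7]
grip_width: 0.421
tcp [0.5077 0.0496 0.0325] rot [ 3.1414 -0.      3.1414] t 43.52 F [-1.2  1.5  1.7] grip 0.421
turn az total -0.0001 shift total (final axes) tx,ty,tz [ 0.      0.0005 -0.0001] rows>= 1
```

View pics/n23.png

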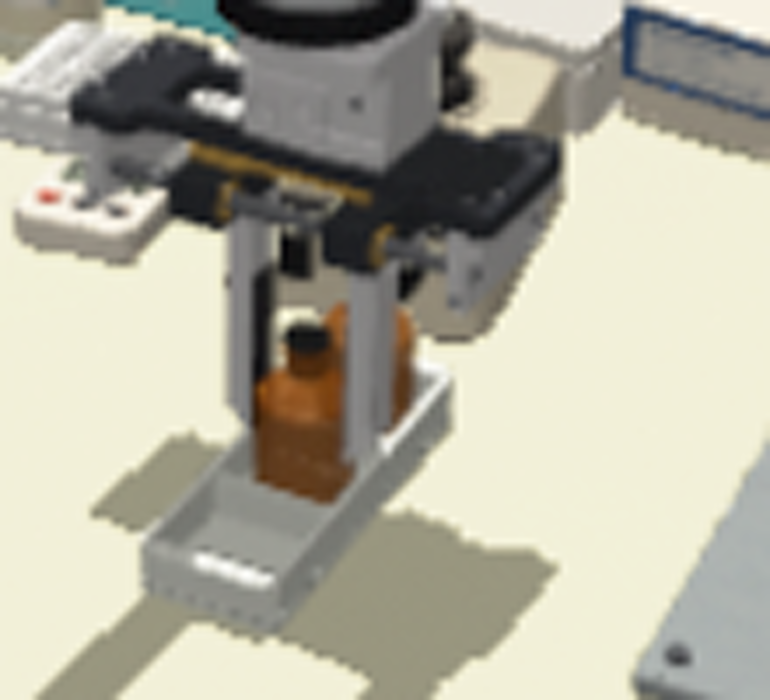

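```bash
python3 -m creep '[{"tx":0,"ty":0,"tz":0,"ax":0,"ay":0,"az":0},{"tx":0,"ty":0,"tz":0,"ax":0,"ay":0,"az":0},{"tx":0,"ty":0,"tz":0,"ax":0,"ay":0,"az":0},{"tx":0,"ty":0,"tz":-0.035,"ax":0,"ay":0,"az":0},{"tx":0,"ty":0,"tz":-0.06,"ax":0,"ay":0,"az":0},{"tx":-0.005,"ty":0.03,"tz":-0.035,"ax":0,"ay":0,"az":0},{"tx":-0.01,"ty":0.05,"tz":0,"ax":0,"ay":0,"az":0},{"tx":-0.01,"ty":0.055,"tz":0,"ax":0,"ay":0,"az":0},{"tx":-0.01,"ty":0.055,"tz":0,"ax":0,"ay":0,"az":0},{"tx":-0.0116,"ty":0.045,"tz":0,"ax":0,"ay":0,"az":0},{"tx":0,"ty":0.026,"tz":0,"ax":0,"ay":0,"az":0},{"tx":0,"ty":0,"tz":0,"ax":0,"ay":0,"az":0},{"tx":0,"ty":0,"tz":0,"ax":0,"ay":0,"az":0}]' 0.75 20
python3 - <<'E'
from h import *
plan([.545,.2583,.0262],np.pi)
s=ctrl.camera('scene');crop(s,190,400,170,310,3.7,'n24.png')
E
```

```text
t: 45.2
tcp_pos: [0.5444, 0.2572, 0.136]
tool_rot: [-3.141, -0.001, 3.141]
wrist_force: [0.1, -0.0, 0.5]
grip_width: 0.749
tcp [0.5444 0.2572 0.136 ] rot [-3.1407e+00 -7.0000e-04  3.1409e+00] t 45.2 F [ 0.1 -0.   0.5] grip 0.749
turn az total -0.0002 shift total (final axes) tx,ty,tz [-0.0007  0.0014  0.1373] rows>= 2
```

View pics/n24.png

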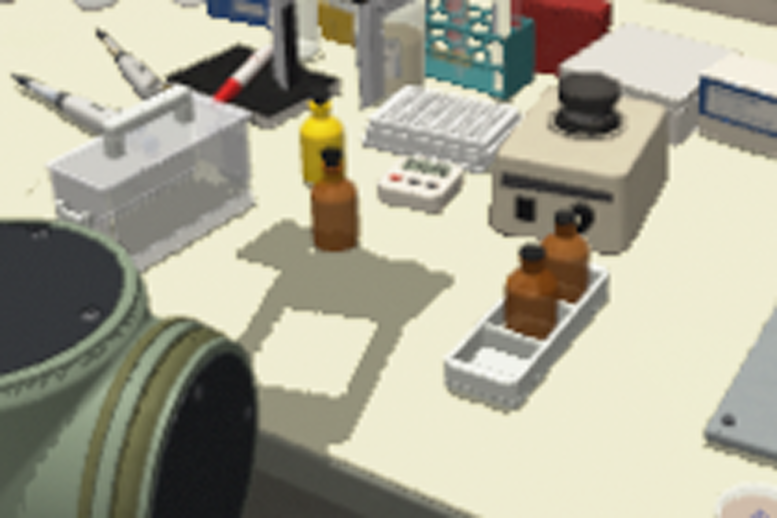

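Two vials stand in the tray. Picking up the third amber vial at crop (335,205); the yellow decoy behind it at (322,145) stays.

```bash
python3 -m creep '[{"tx":0,"ty":0.001,"tz":0.045,"ax":0,"ay":0,"az":0},{"tx":0,"ty":0,"tz":0.05,"ax":0,"ay":0,"az":0},{"tx":0,"ty":0,"tz":0.03,"ax":0,"ay":0,"az":0},{"tx":0,"ty":0,"tz":0.012,"ax":0,"ay":0,"az":0},{"tx":0,"ty":0,"tz":0,"ax":0,"ay":0,"az":0}]' 0.75 20
python3 -m creep '[{"tx":0,"ty":0,"tz":0,"ax":0,"ay":0,"az":0},{"tx":0,"ty":0,"tz":0,"ax":0,"ay":0,"az":0},{"tx":0,"ty":0,"tz":0,"ax":0,"ay":0,"az":0},{"tx":0,"ty":0,"tz":0,"ax":0,"ay":0,"az":0},{"tx":0,"ty":0,"tz":0,"ax":0,"ay":0,"az":0}]' 0.2 20
python3 -m creep '[{"tx":0,"ty":0,"tz":-0.04,"ax":0,"ay":0,"az":0},{"tx":0,"ty":0,"tz":-0.06,"ax":0,"ay":0,"az":0},{"tx":0,"ty":0,"tz":-0.06,"ax":0,"ay":0,"az":0},{"tx":0,"ty":-0.04,"tz":-0.04,"ax":0,"ay":0,"az":0}]' 0.2 20
python3 - <<'E'
from h import *
plan([.5545,-.1645,.1],np.pi)
E
```

```text
t: 45.88
tcp_pos: [0.5447, 0.2583, 0.0266]
tool_rot: [-3.141, -0.001, 3.14]
wrist_force: [-0.2, 0.6, 0.5]
grip_width: 0.749
t: 46.5
tcp_pos: [0.5452, 0.2592, 0.0274]
tool_rot: [3.142, 0.001, -3.142]
wrist_force: [-0.1, -0.1, 3.8]
grip_width: 0.424
t: 47.0
tcp_pos: [0.5453, 0.2286, 0.1889]
tool_rot: [3.14, 0.003, -3.139]
wrist_force: [0.7, -0.2, -1.2]
grip_width: 0.425
tcp [0.5453 0.2286 0.1889] rot [ 3.1401e+00  2.7000e-03 -3.1387e+00] t 47.0 F [ 0.7 -0.2 -1.2] grip 0.425
turn az total 0.0009 shift total (final axes) tx,ty,tz [-0.0114 -0.4914  0.1112] rows>= 7
```

```bash
python3 -m creep '[{"tx":-0.0014,"ty":-0.0614,"tz":0,"ax":0,"ay":0,"az":0},{"tx":-0.0014,"ty":-0.0614,"tz":0,"ax":0,"ay":0,"az":0},{"tx":-0.0014,"ty":-0.0614,"tz":0,"ax":0,"ay":0,"az":0},{"tx":-0.0014,"ty":-0.0614,"tz":0,"ax":0,"ay":0,"az":0},{"tx":-0.0014,"ty":-0.0614,"tz":0,"ax":0,"ay":0,"az":0},{"tx":-0.0014,"ty":-0.0614,"tz":0,"ax":0,"ay":0,"az":0},{"tx":-0.0014,"ty":-0.0614,"tz":0.03,"ax":0,"ay":0,"az":0},{"tx":-0.0014,"ty":-0.0614,"tz":0.04,"ax":0,"ay":0,"az":0},{"tx":0,"ty":0,"tz":0.04,"ax":0,"ay":0,"az":0},{"tx":0,"ty":0,"tz":0.04,"ax":0,"ay":0,"az":0},{"tx":0,"ty":0,"tz":0.0145,"ax":0,"ay":0,"az":0},{"tx":0,"ty":0,"tz":0,"ax":0,"ay":0,"az":0},{"tx":0,"ty":0,"tz":0,"ax":0,"ay":0,"az":0}]' 0.2 20
python3 - <<'E'
from h import *
plan([.5545,-.1647,.0444],np.pi)
c=ctrl.camera('scene');crop(c,370,450,215,295,8,'n25.png')
E
```

```text
t: 48.62
tcp_pos: [0.555, -0.1661, 0.0566]
tool_rot: [-3.14, 0.002, -3.141]
wrist_force: [-0.4, -1.1, -1.2]
grip_width: 0.417
tcp [ 0.555  -0.1661  0.0566] rot [-3.1404e+00  2.5000e-03 -3.1413e+00] t 48.62 F [-0.4 -1.1 -1.2] grip 0.417
turn az total 0.0001 shift total (final axes) tx,ty,tz [0.0006 0.0018 0.0152] rows>= 1
```

View pics/n25.png

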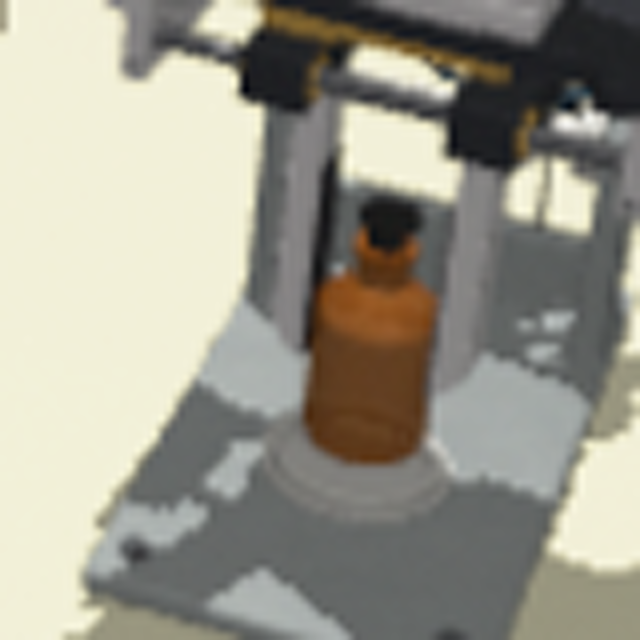

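```bash
python3 -m creep '[{"tx":0.0006,"ty":0.0023,"tz":0.008,"ax":0,"ay":0,"az":0},{"tx":0,"ty":0,"tz":0.007,"ax":0,"ay":0,"az":0},{"tx":0,"ty":0,"tz":0.0005,"ax":0,"ay":0,"az":0},{"tx":0,"ty":0,"tz":0,"ax":0,"ay":0,"az":0}]' 0.2 20
python3 - <<'E'
from h import *
c=ctrl.camera('scene');crop(c,370,450,215,295,8,'n26.png')
E
```

```text
t: 49.18
tcp_pos: [0.5539, -0.164, 0.0431]
tool_rot: [-3.142, 0.001, 3.141]
wrist_force: [1.4, 0.8, 1.9]
grip_width: 0.422
```

View pics/n26.png

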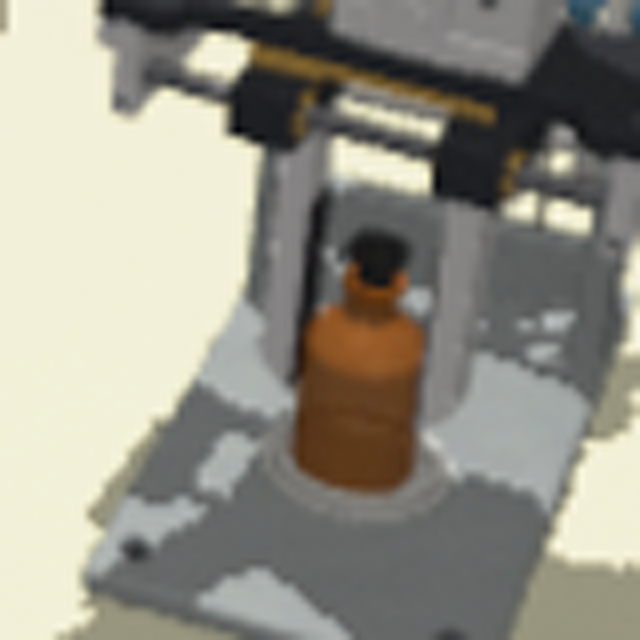

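Seated. Releasing it and going to the bar.

```bash
python3 -m creep '[{"tx":0,"ty":0,"tz":0,"ax":0,"ay":0,"az":0},{"tx":0,"ty":0,"tz":0,"ax":0,"ay":0,"az":0},{"tx":0,"ty":0,"tz":-0.03,"ax":0,"ay":0,"az":0},{"tx":0,"ty":0,"tz":-0.06,"ax":0,"ay":0,"az":0},{"tx":0,"ty":0,"tz":-0.06,"ax":0,"ay":0,"az":0.03},{"tx":0,"ty":0,"tz":-0.06,"ax":0,"ay":0,"az":0.0555},{"tx":0,"ty":0,"tz":-0.06,"ax":0,"ay":0,"az":0.0555},{"tx":0,"ty":0,"tz":-0.06,"ax":0,"ay":0,"az":0.0555},{"tx":0,"ty":0,"tz":-0.029,"ax":0,"ay":0,"az":0.0555},{"tx":0,"ty":0,"tz":0,"ax":0,"ay":0,"az":0.0555},{"tx":0,"ty":0,"tz":0,"ax":0,"ay":0,"az":0.0555},{"tx":0,"ty":0,"tz":0,"ax":0,"ay":0,"az":0.0555},{"tx":0,"ty":0,"tz":0,"ax":0,"ay":0,"az":0.0555},{"tx":0,"ty":0.045,"tz":0,"ax":0,"ay":0,"az":0},{"tx":0,"ty":0.055,"tz":0,"ax":0,"ay":0,"az":0},{"tx":0,"ty":0.05,"tz":0,"ax":0,"ay":0,"az":0},{"tx":0,"ty":0.037,"tz":0,"ax":0,"ay":0,"az":0},{"tx":0,"ty":0,"tz":0,"ax":0,"ay":0,"az":0}]' 0.75 20
python3 - <<'E'
from h import *
plan([.7035,-.152,.27],np.pi/2+.08)
c=ctrl.camera('scene');crop(c,360,500,90,310,2.7,'n27.png')
E
```

```text
t: 51.48
tcp_pos: [0.7028, -0.1515, 0.3274]
tool_rot: [-3.138, -0.001, 1.653]
wrist_force: [-0.7, 0.4, -0.5]
grip_width: 0.75
tcp [ 0.7028 -0.1515  0.3274] rot [-3.1384e+00 -1.1000e-03  1.6532e+00] t 51.48 F [-0.7  0.4 -0.5] grip 0.75
turn az total 0.0008 shift total (final axes) tx,ty,tz [-0.0007  0.0008  0.0718] rows>= 1
```

View pics/n27.png

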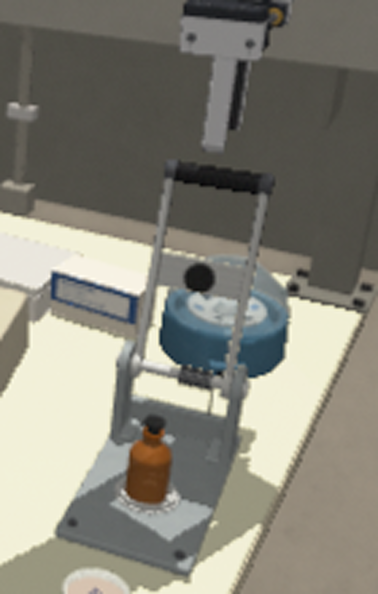

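```bash
python3 -m creep '[{"tx":0,"ty":0,"tz":0.025,"ax":0,"ay":0,"az":0},{"tx":0,"ty":0,"tz":0.028,"ax":0,"ay":0,"az":0},{"tx":0,"ty":0,"tz":0.02,"ax":0,"ay":0,"az":0},{"tx":0,"ty":0,"tz":0,"ax":0,"ay":0,"az":0}]' 0.75 20
python3 -m creep '[{"tx":0,"ty":0,"tz":0,"ax":0,"ay":0,"az":0},{"tx":0,"ty":0,"tz":0,"ax":0,"ay":0,"az":0},{"tx":0,"ty":0,"tz":0,"ax":0,"ay":0,"az":0},{"tx":0,"ty":0,"tz":0,"ax":0,"ay":0,"az":0},{"tx":0,"ty":0,"tz":0,"ax":0,"ay":0,"az":0},{"tx":0,"ty":0,"tz":0,"ax":0,"ay":0,"az":0},{"tx":0,"ty":0,"tz":0,"ax":0,"ay":0,"az":0}]' 0.05 50
python3 -m creep '[{"tx":0,"ty":-0.022,"tz":-0.0046,"ax":0,"ay":0,"az":0},{"tx":0,"ty":-0.0226,"tz":-0.0026,"ax":0,"ay":0,"az":0},{"tx":0,"ty":-0.0227,"tz":-0.0005,"ax":0,"ay":0,"az":0},{"tx":0,"ty":-0.0227,"tz":0.0016,"ax":0,"ay":0,"az":0},{"tx":0,"ty":-0.0225,"tz":0.0036,"ax":0,"ay":0,"az":0},{"tx":0,"ty":-0.022,"tz":0.0056,"ax":0,"ay":0,"az":0},{"tx":0,"ty":-0.0214,"tz":0.0076,"ax":0,"ay":0,"az":0},{"tx":0,"ty":-0.0206,"tz":0.0095,"ax":0,"ay":0,"az":0},{"tx":0,"ty":-0.0197,"tz":0.0114,"ax":0,"ay":0,"az":0},{"tx":0,"ty":-0.0186,"tz":0.0131,"ax":0,"ay":0,"az":0}]' 0.05 50
python3 -m creep '[{"tx":0,"ty":-0.0173,"tz":0.0147,"ax":0,"ay":0,"az":0},{"tx":0,"ty":-0.0159,"tz":0.0163,"ax":0,"ay":0,"az":0},{"tx":0,"ty":-0.0144,"tz":0.0176,"ax":0,"ay":0,"az":0},{"tx":0,"ty":-0.0127,"tz":0.0189,"ax":0,"ay":0,"az":0},{"tx":0,"ty":-0.0109,"tz":0.0199,"ax":0,"ay":0,"az":0},{"tx":0,"ty":-0.0091,"tz":0.0209,"ax":0,"ay":0,"az":0},{"tx":0,"ty":-0.0071,"tz":0.0216,"ax":0,"ay":0,"az":0},{"tx":0,"ty":-0.0051,"tz":0.0222,"ax":0,"ay":0,"az":0}]' 0.05 60
python3 -m creep '[{"tx":0,"ty":-0.002,"tz":0.015,"ax":0,"ay":0,"az":0},{"tx":0,"ty":-0.0012,"tz":0.015,"ax":0,"ay":0,"az":0},{"tx":0,"ty":-0.001,"tz":0.015,"ax":0,"ay":0,"az":0},{"tx":0,"ty":0,"tz":0.004,"ax":0,"ay":0,"az":0},{"tx":0,"ty":0,"tz":0,"ax":0,"ay":0,"az":0}]' 0.05 60
python3 -m creep '[{"tx":0,"ty":0,"tz":0.004,"ax":0,"ay":0,"az":0},{"tx":0,"ty":0,"tz":0.003,"ax":0,"ay":0,"az":0},{"tx":0,"ty":0,"tz":0,"ax":0,"ay":0,"az":0}]' 0.05 60
python3 -m creep '[{"tx":0,"ty":0,"tz":0.004,"ax":0,"ay":0,"az":0},{"tx":0,"ty":0,"tz":0,"ax":0,"ay":0,"az":0}]' 0.05 60
```

```text
t: 52.02
tcp_pos: [0.7007, -0.1517, 0.2699]
tool_rot: [-3.138, -0.001, 1.652]
wrist_force: [-0.0, -0.7, 0.8]
grip_width: 0.749
t: 52.9
tcp_pos: [0.7033, -0.1518, 0.2722]
tool_rot: [3.139, 0.001, 1.653]
wrist_force: [3.3, -0.1, 1.7]
grip_width: 0.201
t: 54.15
tcp_pos: [0.5337, -0.1647, 0.2377]
tool_rot: [3.133, -0.001, 1.653]
wrist_force: [5.5, 2.9, 2.2]
grip_width: 0.202
t: 55.15
tcp_pos: [0.461, -0.1705, 0.1161]
tool_rot: [3.132, -0.001, 1.651]
wrist_force: [5.8, 7.4, 6.0]
grip_width: 0.195
t: 55.78
tcp_pos: [0.4571, -0.1709, 0.0778]
tool_rot: [3.135, -0.002, 1.651]
wrist_force: [2.3, 8.2, 12.6]
grip_width: 0.198
t: 56.15
tcp_pos: [0.4571, -0.171, 0.0749]
tool_rot: [3.136, -0.002, 1.652]
wrist_force: [-4.4, 10.1, 29.8]
grip_width: 0.196
t: 56.4
tcp_pos: [0.4571, -0.171, 0.0742]
tool_rot: [3.137, -0.002, 1.652]
wrist_force: [-10.8, 14.8, 47.6]
grip_width: 0.202
```

```bash
python3 -m creep '[{"tx":0,"ty":0,"tz":-0.01,"ax":0,"ay":0,"az":0},{"tx":0,"ty":0.0011,"tz":-0.0227,"ax":0,"ay":0,"az":0},{"tx":0,"ty":0.0031,"tz":-0.0225,"ax":0,"ay":0,"az":0},{"tx":0,"ty":0.0051,"tz":-0.0222,"ax":0,"ay":0,"az":0},{"tx":0,"ty":0.0071,"tz":-0.0216,"ax":0,"ay":0,"az":0},{"tx":0,"ty":0.0091,"tz":-0.0209,"ax":0,"ay":0,"az":0},{"tx":0,"ty":0.0109,"tz":-0.0199,"ax":0,"ay":0,"az":0},{"tx":0,"ty":0.0127,"tz":-0.0189,"ax":0,"ay":0,"az":0},{"tx":0,"ty":0.0144,"tz":-0.0176,"ax":0,"ay":0,"az":0},{"tx":0,"ty":0.0159,"tz":-0.0163,"ax":0,"ay":0,"az":0}]' 0.05 50
python3 -m creep '[{"tx":0,"ty":0.0173,"tz":-0.0147,"ax":0,"ay":0,"az":0},{"tx":0,"ty":0.0186,"tz":-0.0131,"ax":0,"ay":0,"az":0},{"tx":0,"ty":0.0197,"tz":-0.0114,"ax":0,"ay":0,"az":0},{"tx":0,"ty":0.0206,"tz":-0.0095,"ax":0,"ay":0,"az":0},{"tx":0,"ty":0.0214,"tz":-0.0076,"ax":0,"ay":0,"az":0},{"tx":0,"ty":0.022,"tz":-0.0056,"ax":0,"ay":0,"az":0},{"tx":0,"ty":0.0225,"tz":-0.0036,"ax":0,"ay":0,"az":0},{"tx":0,"ty":0.0227,"tz":-0.0016,"ax":0,"ay":0,"az":0},{"tx":0,"ty":0.0227,"tz":0.0005,"ax":0,"ay":0,"az":0},{"tx":0,"ty":0.0226,"tz":0.0026,"ax":0,"ay":0,"az":0},{"tx":0,"ty":0.022,"tz":0.0046,"ax":0,"ay":0,"az":0},{"tx":0,"ty":0,"tz":0,"ax":0,"ay":0,"az":0}]' 0.05 50
python3 -m creep '[{"tx":0,"ty":0,"tz":0,"ax":0,"ay":0,"az":0},{"tx":0,"ty":0,"tz":0,"ax":0,"ay":0,"az":0},{"tx":0,"ty":0,"tz":0,"ax":0,"ay":0,"az":0},{"tx":0,"ty":0,"tz":-0.03,"ax":0,"ay":0,"az":0},{"tx":0,"ty":0,"tz":-0.03,"ax":0,"ay":0,"az":0},{"tx":0,"ty":-0.03,"tz":-0.02,"ax":0,"ay":0,"az":0},{"tx":0,"ty":-0.055,"tz":0,"ax":0,"ay":0,"az":0},{"tx":0,"ty":-0.06,"tz":0,"ax":0,"ay":0,"az":0},{"tx":0,"ty":-0.041,"tz":0,"ax":0,"ay":0,"az":-0.03},{"tx":0,"ty":0,"tz":0,"ax":0,"ay":0,"az":-0.0555},{"tx":0,"ty":0,"tz":0,"ax":0,"ay":0,"az":-0.0555},{"tx":0,"ty":0,"tz":0.03,"ax":0,"ay":0,"az":-0.0555},{"tx":0,"ty":0,"tz":0.05,"ax":0,"ay":0,"az":-0.0555},{"tx":0,"ty":0,"tz":0.05,"ax":0,"ay":0,"az":-0.0555},{"tx":0,"ty":0,"tz":0.05,"ax":0,"ay":0,"az":-0.0555},{"tx":0,"ty":0,"tz":0.03,"ax":0,"ay":0,"az":-0.0555},{"tx":0,"ty":0,"tz":0,"ax":0,"ay":0,"az":-0.0555},{"tx":0,"ty":0,"tz":0,"ax":0,"ay":0,"az":0}]' 0.75 20
python3 -c "
from h import *
plan([.5542,-.1646,.0436],np.pi)
c=ctrl.camera('scene');crop(c,290,500,90,310,2.6,'n28.png')"
```

```text
t: 57.65
tcp_pos: [0.521, -0.1659, 0.2175]
tool_rot: [3.135, -0.001, 1.653]
wrist_force: [18.0, -1.1, -20.8]
grip_width: 0.2
t: 59.15
tcp_pos: [0.7024, -0.1524, 0.2661]
tool_rot: [-3.14, 0.001, 1.652]
wrist_force: [1.9, -2.5, -2.4]
grip_width: 0.199
t: 61.4
tcp_pos: [0.5537, -0.1638, 0.1638]
tool_rot: [3.141, -0.0, 3.139]
wrist_force: [0.1, -0.2, 0.5]
grip_width: 0.753
tcp [ 0.5537 -0.1638  0.1638] rot [ 3.1414e+00 -2.0000e-04  3.1394e+00] t 61.4 F [ 0.1 -0.2  0.5] grip 0.753
turn az total -0.0007 shift total (final axes) tx,ty,tz [-0.0006 -0.001   0.1502] rows>= 2
```

View pics/n28.png

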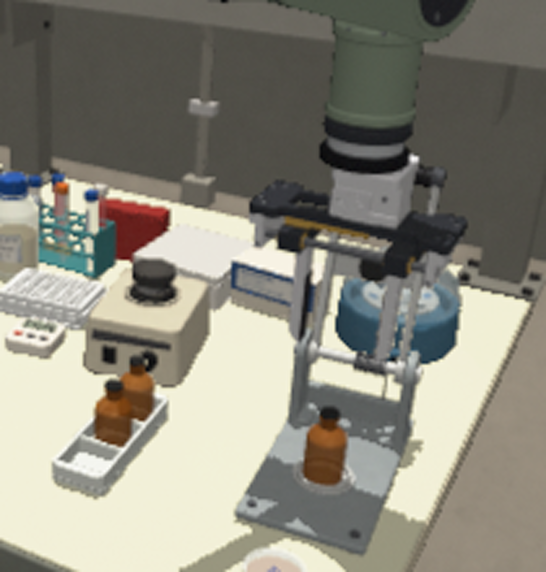

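```bash
python3 -m creep '[{"tx":-0.0006,"ty":-0.001,"tz":0.05,"ax":0,"ay":0,"az":0},{"tx":0,"ty":0,"tz":0.055,"ax":0,"ay":0,"az":0},{"tx":0,"ty":0,"tz":0.03,"ax":0,"ay":0,"az":0},{"tx":0,"ty":0,"tz":0.015,"ax":0,"ay":0,"az":0},{"tx":0,"ty":0,"tz":0,"ax":0,"ay":0,"az":0}]' 0.75 20
python3 -m creep '[{"tx":0,"ty":0,"tz":0,"ax":0,"ay":0,"az":0},{"tx":0,"ty":0,"tz":0,"ax":0,"ay":0,"az":0},{"tx":0,"ty":0,"tz":0,"ax":0,"ay":0,"az":0},{"tx":0,"ty":0,"tz":0,"ax":0,"ay":0,"az":0},{"tx":0,"ty":0,"tz":0,"ax":0,"ay":0,"az":0}]' 0.2 20
python3 -m creep '[{"tx":0,"ty":0,"tz":-0.04,"ax":0,"ay":0,"az":0},{"tx":0,"ty":0,"tz":-0.05,"ax":0,"ay":0,"az":0},{"tx":0,"ty":0.03,"tz":-0.03,"ax":0,"ay":0,"az":0},{"tx":0,"ty":0.03,"tz":0,"ax":0,"ay":0,"az":0},{"tx":0,"ty":0,"tz":0,"ax":0,"ay":0,"az":0}]' 0.2 20
python3 - <<'E'
from h import *
c=ctrl.camera('top')
m=blob(c,336,215,.012,.035); r,mu=rect(c,m); print(m.sum(),r,mu)
for u,v in((341,185),(341,201)): a,na=darkblob(c,u,v,4,60); print(a,na,ray(c,*a,.08).round(4))
crop(c,300,400,150,250,6,'n29.png')
plan([.507,.0505,.1],np.pi)
E
```

```text
t: 62.08
tcp_pos: [0.5545, -0.1648, 0.0437]
tool_rot: [3.142, -0.0, 3.14]
wrist_force: [0.4, 0.3, -0.6]
grip_width: 0.747
t: 62.7
tcp_pos: [0.555, -0.1648, 0.0443]
tool_rot: [-3.141, 0.001, 3.141]
wrist_force: [-0.2, 0.9, 3.4]
grip_width: 0.424
t: 63.32
tcp_pos: [0.5539, -0.1155, 0.1393]
tool_rot: [3.141, -0.001, -3.139]
wrist_force: [0.3, 0.0, -1.2]
grip_width: 0.416
0 ((0.0, 0.0), (0.0, 0.0), 0.0) [nan nan]
[341.88047809 184.35856574] 16 [0.5618 0.0522 0.08  ]
[343.01915709 201.63984674] 17 [0.5062 0.0492 0.08  ]
tcp [ 0.5539 -0.1164  0.139 ] rot [-3.1414e+00 -1.4000e-03 -3.1403e+00] t 63.38 F [ 0.8 -0.2 -2.1] grip 0.421
turn az total 0.0004 shift total (final axes) tx,ty,tz [0.0586 0.2086 0.0487] rows>= 3h.py:30: RuntimeWarning: Mean of empty slice.
  P=cloud(c)[m][:,:2]; r=cv2.minAreaRect((P*1000).astype(np.float32)); return r,P.mean(0)
  ret = um.true_divide(
```

View pics/n29.png

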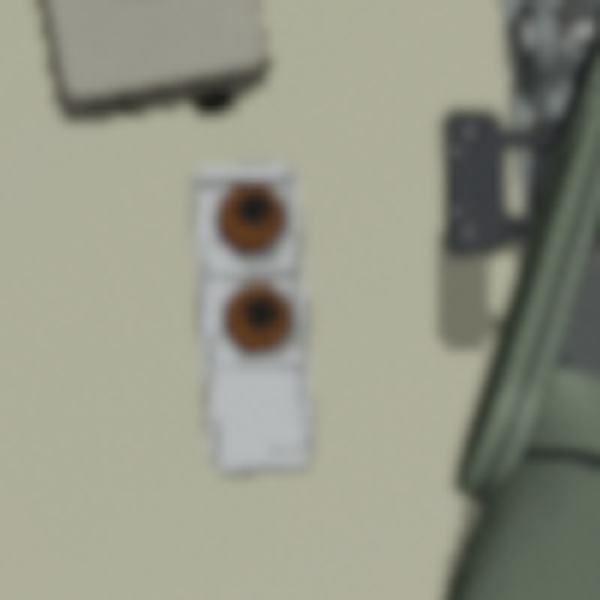

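```bash
python3 -m creep '[{"tx":0.02,"ty":0.04,"tz":0,"ax":0,"ay":0,"az":0},{"tx":0.03,"ty":0.05,"tz":0,"ax":0,"ay":0,"az":0},{"tx":0.033,"ty":0.055,"tz":0,"ax":0,"ay":0,"az":0},{"tx":0.025,"ty":0.04,"tz":0,"ax":0,"ay":0,"az":0},{"tx":0.015,"ty":0.02,"tz":0.02,"ax":0,"ay":0,"az":0},{"tx":0,"ty":0,"tz":0.04,"ax":0,"ay":0,"az":0},{"tx":0,"ty":0,"tz":0.02,"ax":0,"ay":0,"az":0},{"tx":0,"ty":0,"tz":0.01,"ax":0,"ay":0,"az":0},{"tx":0,"ty":0,"tz":0,"ax":0,"ay":0,"az":0},{"tx":0,"ty":0,"tz":0,"ax":0,"ay":0,"az":0}]' 0.2 20
python3 - <<'E'
from h import *
plan([.4556,.0474,.0323],np.pi)
s=ctrl.camera('scene');crop(s,280,390,200,300,7,'n30.png')
E
```

```text
t: 64.62
tcp_pos: [0.4572, 0.0469, 0.0684]
tool_rot: [-3.141, 0.002, 3.141]
wrist_force: [0.5, 0.4, -1.1]
grip_width: 0.418
tcp [0.4572 0.0469 0.0684] rot [-3.1414e+00  1.7000e-03  3.1410e+00] t 64.62 F [ 0.5  0.4 -1.1] grip 0.418
turn az total -0.0002 shift total (final axes) tx,ty,tz [0.0019 0.0006 0.0452] rows>= 1
```

View pics/n30.png

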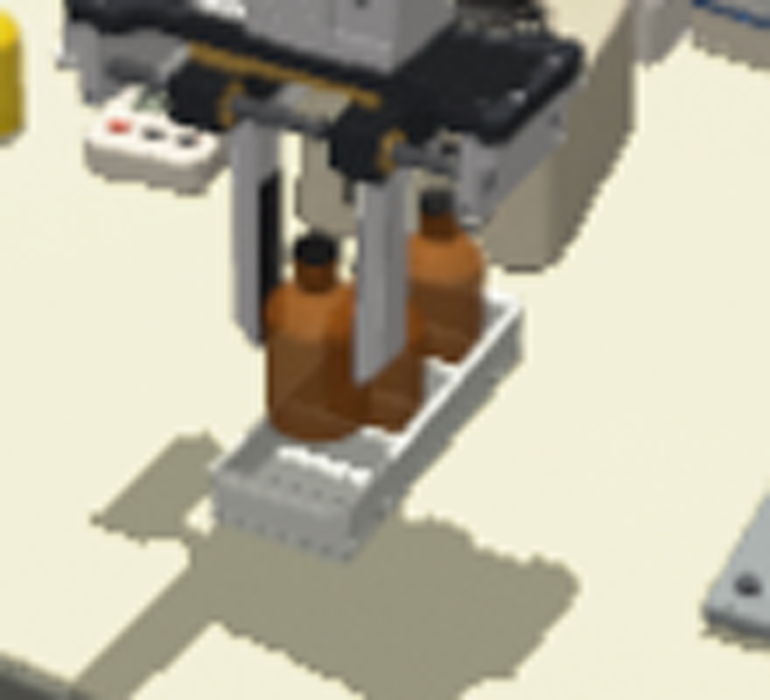

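```bash
python3 -m creep '[{"tx":0.0017,"ty":0.0006,"tz":0.012,"ax":0,"ay":0,"az":0},{"tx":0,"ty":0,"tz":0.018,"ax":0,"ay":0,"az":0},{"tx":0,"ty":0,"tz":0.01,"ax":0,"ay":0,"az":0},{"tx":0,"ty":0,"tz":0.005,"ax":0,"ay":0,"az":0},{"tx":0,"ty":0,"tz":0,"ax":0,"ay":0,"az":0}]' 0.2 20
python3 - <<'E'
from h import *
s=ctrl.camera('scene');crop(s,280,390,200,300,7,'n31.png')
E
```

```text
t: 65.3
tcp_pos: [0.455, 0.0479, 0.0321]
tool_rot: [3.141, -0.0, 3.142]
wrist_force: [-2.7, 0.6, 4.1]
grip_width: 0.421
```

View pics/n31.png

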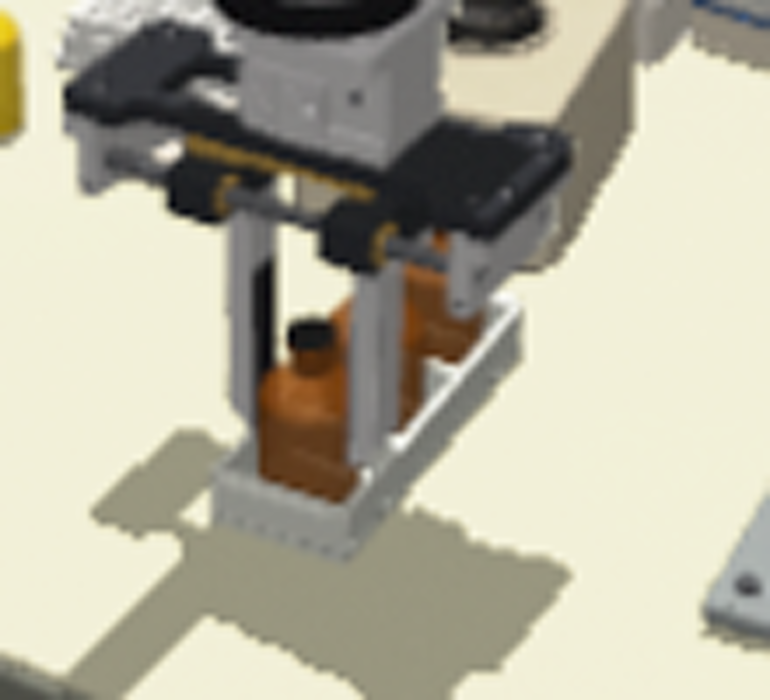

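```bash
python3 -m creep '[{"tx":0,"ty":0,"tz":0,"ax":0,"ay":0,"az":0},{"tx":0,"ty":0,"tz":0,"ax":0,"ay":0,"az":0},{"tx":0,"ty":0,"tz":0,"ax":0,"ay":0,"az":0},{"tx":0,"ty":0,"tz":-0.035,"ax":0,"ay":0,"az":0},{"tx":0,"ty":0,"tz":-0.06,"ax":0,"ay":0,"az":0},{"tx":0,"ty":0.03,"tz":-0.06,"ax":0,"ay":0,"az":0},{"tx":0,"ty":0.05,"tz":-0.04,"ax":0,"ay":0,"az":0},{"tx":0,"ty":0.06,"tz":0,"ax":0,"ay":0,"az":0},{"tx":-0.01,"ty":0.06,"tz":0,"ax":0,"ay":0,"az":0},{"tx":-0.01,"ty":0.06,"tz":0,"ax":0,"ay":0,"az":0},{"tx":-0.01,"ty":0.06,"tz":0,"ax":0,"ay":0,"az":0.011},{"tx":-0.01,"ty":0.06,"tz":0,"ax":0,"ay":0,"az":0.011},{"tx":0,"ty":0.04,"tz":0,"ax":0,"ay":0,"az":0},{"tx":0,"ty":0,"tz":0,"ax":0,"ay":0,"az":0},{"tx":0,"ty":0,"tz":0,"ax":0,"ay":0,"az":0}]' 0.6 20
python3 - <<'E'
from h import *
s=ctrl.camera('scene');crop(s,170,400,140,310,3.4,'n32.png')
c=ctrl.camera('top');crop(c,210,380,150,250,4.5,'n32t.png')
m=blob(c,229,200,.096,.13); print("handle",m.sum(),rect(c,m))
m=blob(c,240,215,.06,.2); print("cover",m.sum(),rect(c,m))
for u,v in((341,185),(341,201),(345,218)): a,na=darkblob(c,u,v,4,60); print(a.round(1),na,ray(c,*a,.08).round(4))
plan([.486,.3985,.092],np.pi-.072)
E
```

```text
t: 67.22
tcp_pos: [0.4904, 0.3826, 0.1871]
tool_rot: [-3.14, -0.001, 3.072]
wrist_force: [-0.2, -0.9, 0.1]
grip_width: 0.602
handle 0 (((0.0, 0.0), (0.0, 0.0), 0.0), array([nan, nan]))
cover 0 (((0.0, 0.0), (0.0, 0.0), 0.0), array([nan, nan]))
[341.9 184.4] 16 [0.5617 0.0523 0.08  ]
[343.  201.6] 17 [0.5063 0.0492 0.08  ]
[343.8 218. ] 21 [0.4539 0.0473 0.08  ]
tcp [0.4906 0.3821 0.1875] rot [-3.1409e+00 -4.0000e-04  3.0712e+00] t 67.33 F [ 0.1  0.4 -0.4] grip 0.601
turn az total 0.0005 shift total (final axes) tx,ty,tz [0.0072 0.02   0.1194] rows>= 2h.py:30: RuntimeWarning: Mean of empty slice.
  P=cloud(c)[m][:,:2]; r=cv2.minAreaRect((P*1000).astype(np.float32)); return r,P.mean(0)
  ret = um.true_divide(
```

View pics/n32.png

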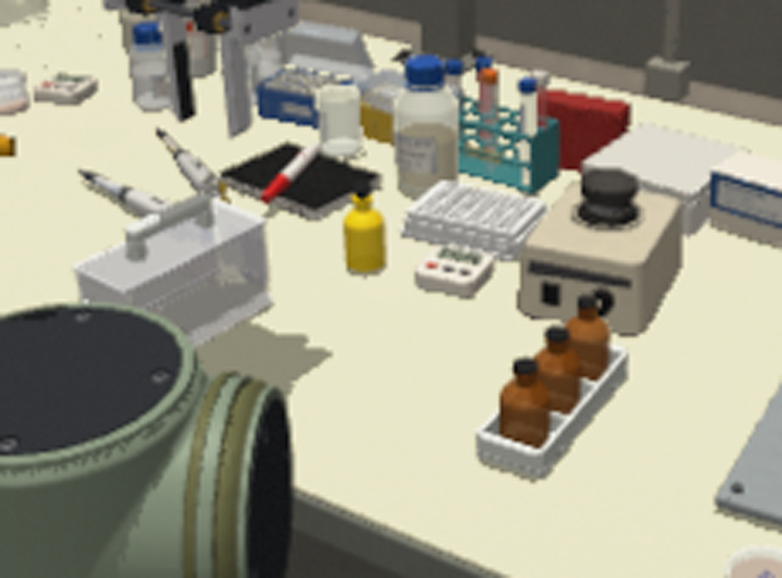

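View pics/n32t.png

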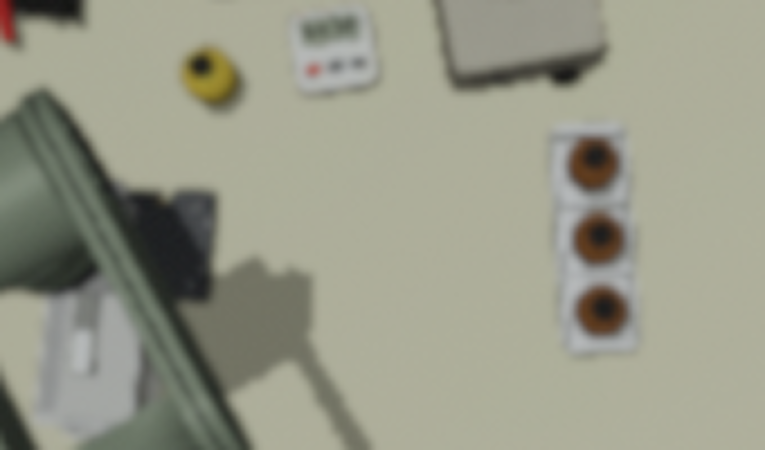

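All three vials stand upright in the tray. The cover has shifted about 11 px left in the scene view since earlier, so it was knocked. I'll move the arm aside and measure it again.

```bash
python3 -m creep '[{"tx":0,"ty":-0.06,"tz":0,"ax":0,"ay":0,"az":0},{"tx":0,"ty":-0.07,"tz":0,"ax":0,"ay":0,"az":0},{"tx":0,"ty":-0.07,"tz":0,"ax":0,"ay":0,"az":0},{"tx":0,"ty":-0.05,"tz":0,"ax":0,"ay":0,"az":0},{"tx":0,"ty":0,"tz":0,"ax":0,"ay":0,"az":0}]' 0.6 20
python3 - <<'E'
from h import *
c=ctrl.camera('top');crop(c,190,380,150,260,4.1,'n33t.png')
P=cloud(c)
for lo,hi,nm in((.098,.14,"handle"),(.07,.14,"hood")):
    m=((P[...,2]>lo)&(P[...,2]<hi)).astype(np.uint8); m[:,:200]=0; m[:,265:]=0; m[:170]=0; m[250:]=0
    n,l,st,ce=cv2.connectedComponentsWithStats(m); k=1+np.argmax(st[1:,4]); print(nm,st[k],rect(c,l==k),P[l==k][:,2].mean())
s=ctrl.camera('scene');crop(s,170,310,150,270,5,'n33.png')
plan([.486,.3985,.092],np.pi-.072)
E
```

```text
t: 67.95
tcp_pos: [0.4765, 0.1807, 0.1879]
tool_rot: [-3.141, 0.0, 3.067]
wrist_force: [-0.8, -0.2, -0.3]
grip_width: 0.602
handle [226 206   8  28 153] (((451.54595947265625, 407.0967712402344), (17.622814178466797, 85.9813003540039), 84.04558563232422), array([0.45195792, 0.40599494])) 0.1154747554691223
hood [ 217  193   28   54 1161] (((452.1272888183594, 406.52239990234375), (70.86701202392578, 163.02513122558594), 84.16583251953125), array([0.45163252, 0.40506004])) 0.08904208839436856
tcp [0.477  0.1833 0.188 ] rot [3.1408e+00 7.0000e-04 3.0702e+00] t 68.05 F [-0.1  0.6 -0.1] grip 0.6
turn az total 0.0002 shift total (final axes) tx,ty,tz [0.0081 0.2691 0.12  ] rows>= 4
```

View pics/n33t.png

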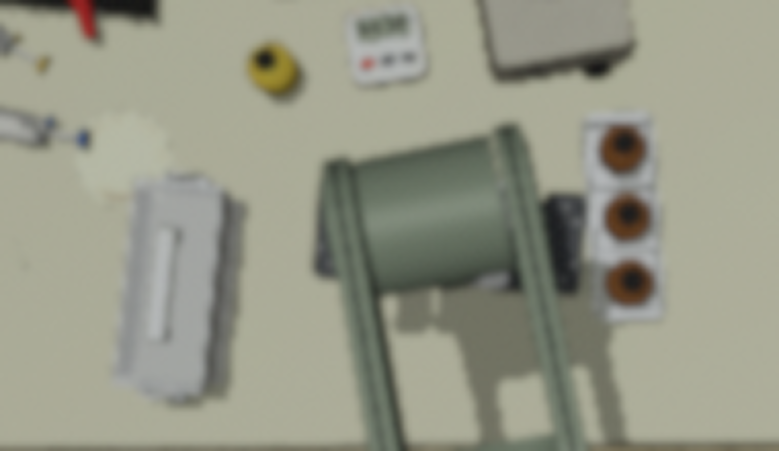

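View pics/n33.png

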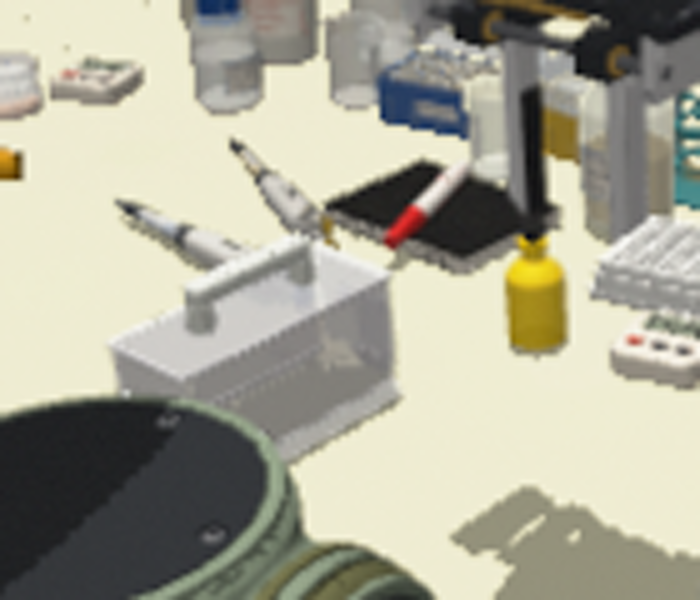

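```bash
python3 -c "
from h import *
plan([.4515,.4075,.16],np.pi-.104)"
python3 -m creep '[{"tx":0,"ty":0,"tz":0,"ax":0,"ay":0,"az":0.0104},{"tx":0,"ty":0,"tz":0,"ax":0,"ay":0,"az":0}]' 0.6 20
python3 -c "
from h import *
plan([.4515,.4075,.16],np.pi-.104)"
```

```text
tcp [0.477  0.1833 0.188 ] rot [3.1408e+00 7.0000e-04 3.0702e+00] t 68.05 F [-0.1  0.6 -0.1] grip 0.6
turn az total 0.0104 shift total (final axes) tx,ty,tz [0.0608 0.2754 0.035 ] rows>= 4
t: 68.3
tcp_pos: [0.4768, 0.1848, 0.1876]
tool_rot: [3.141, -0.0, 3.041]
wrist_force: [1.3, 0.2, 0.5]
grip_width: 0.602
tcp [0.4768 0.1848 0.1876] rot [ 3.1414 -0.      3.0407] t 68.3 F [1.3 0.2 0.5] grip 0.602
turn az total 0.001 shift total (final axes) tx,ty,tz [0.0604 0.2736 0.0345] rows>= 4
```

```bash
python3 -m creep '[{"tx":0.01,"ty":0.04,"tz":0,"ax":0,"ay":0,"az":0},{"tx":0.012,"ty":0.055,"tz":0,"ax":0,"ay":0,"az":0},{"tx":0.014,"ty":0.065,"tz":0,"ax":0,"ay":0,"az":0},{"tx":0.014,"ty":0.06,"tz":0.01,"ax":0,"ay":0,"az":0},{"tx":0.01,"ty":0.0536,"tz":0.0245,"ax":0,"ay":0,"az":0},{"tx":0,"ty":0,"tz":0,"ax":0,"ay":0,"az":0},{"tx":0,"ty":0,"tz":0,"ax":0,"ay":0,"az":0},{"tx":0,"ty":0,"tz":0,"ax":0,"ay":0,"az":0}]' 0.6 20
python3 -c "
from h import *
plan([.4515,.4075,.092],np.pi-.104)
s=ctrl.camera('scene');crop(s,170,310,150,270,5,'n34.png')"
```

```text
t: 69.3
tcp_pos: [0.4519, 0.4058, 0.1608]
tool_rot: [3.141, 0.001, 3.039]
wrist_force: [0.7, -1.0, -0.3]
grip_width: 0.601
tcp [0.4519 0.4058 0.1608] rot [3.1412e+00 1.0000e-03 3.0387e+00] t 69.3 F [ 0.7 -1.  -0.3] grip 0.601
turn az total 0.0003 shift total (final axes) tx,ty,tz [0.0008 0.002  0.086 ] rows>= 2
```

View pics/n34.png

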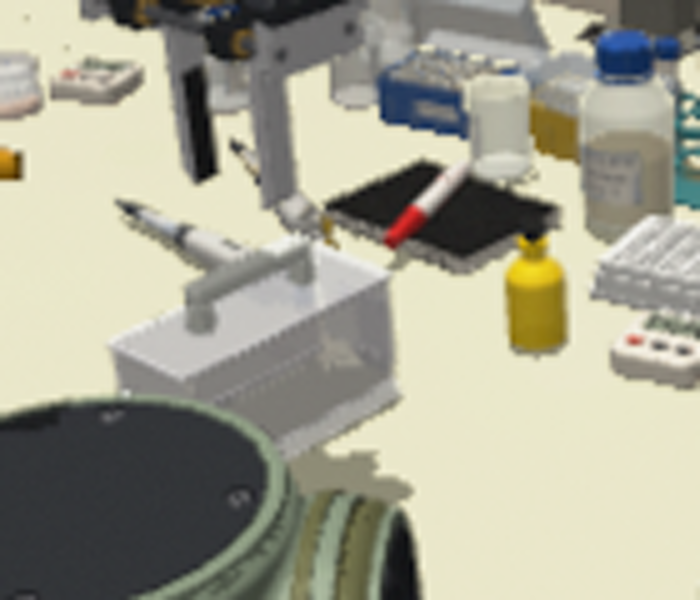

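The open fingers straddle the handle. Going down and gripping it firmly.

```bash
python3 -m creep '[{"tx":0,"ty":0.0015,"tz":0.03,"ax":0,"ay":0,"az":0},{"tx":0,"ty":0,"tz":0.03,"ax":0,"ay":0,"az":0},{"tx":0,"ty":0,"tz":0.018,"ax":0,"ay":0,"az":0},{"tx":0,"ty":0,"tz":0.007,"ax":0,"ay":0,"az":0},{"tx":0,"ty":0,"tz":0,"ax":0,"ay":0,"az":0}]' 0.6 20
python3 -m creep '[{"tx":0,"ty":0,"tz":0,"ax":0,"ay":0,"az":0},{"tx":0,"ty":0,"tz":0,"ax":0,"ay":0,"az":0},{"tx":0,"ty":0,"tz":0,"ax":0,"ay":0,"az":0},{"tx":0,"ty":0,"tz":0,"ax":0,"ay":0,"az":0},{"tx":0,"ty":0,"tz":0,"ax":0,"ay":0,"az":0},{"tx":0,"ty":0,"tz":0,"ax":0,"ay":0,"az":0}]' 0.05 45
```

```text
t: 69.97
tcp_pos: [0.4518, 0.4075, 0.0923]
tool_rot: [3.141, 0.0, 3.039]
wrist_force: [-0.2, 0.3, 0.1]
grip_width: 0.6
t: 70.72
tcp_pos: [0.4515, 0.4078, 0.0921]
tool_rot: [3.141, 0.0, 3.04]
wrist_force: [0.0, 0.8, -0.2]
grip_width: 0.164
```

```bash
python3 -m creep '[{"tx":0,"ty":0,"tz":-0.025,"ax":0,"ay":0,"az":0},{"tx":0,"ty":0,"tz":-0.045,"ax":0,"ay":0,"az":0},{"tx":0,"ty":0,"tz":-0.055,"ax":0,"ay":0,"az":0},{"tx":0,"ty":0,"tz":-0.04,"ax":0,"ay":0,"az":0},{"tx":0,"ty":0,"tz":0,"ax":0,"ay":0,"az":0},{"tx":0,"ty":0,"tz":0,"ax":0,"ay":0,"az":0}]' 0.05 45
python3 - <<'E'
from h import *
s=ctrl.camera('scene');crop(s,170,400,110,310,3.3,'n35.png')
c=ctrl.camera('top'); P=cloud(c)
# tray rim edges: white-ish pixels near tray at bottom level
hs=cv2.cvtColor(c["color"],cv2.COLOR_RGB2HSV); m=((hs[...,1]<30)&(hs[...,2]>140)).astype(np.uint8); m[:,:325]=0; m[:,365:]=0; m[:170]=0;m[240:]=0
k=cv2.morphologyEx(m,cv2.MORPH_CLOSE,np.ones((3,3))); ct=max(cv2.findContours(k,cv2.RETR_EXTERNAL,cv2.CHAIN_APPROX_NONE)[0],key=cv2.contourArea)
W=np.array([ray(c,*p[0],.022)[:2]*1000 for p in ct],np.float32); print(cv2.minAreaRect(W))
crop(c,300,400,150,250,6,'n35t.png')
plan([.507,.05,.22],np.pi+.05)
E
```

```text
t: 71.47
tcp_pos: [0.4506, 0.4071, 0.2228]
tool_rot: [-3.14, -0.002, 3.04]
wrist_force: [1.1, -0.0, -3.8]
grip_width: 0.166
((501.1590576171875, 41.118927001953125), (130.0419158935547, 229.06553649902344), 89.48454284667969)
tcp [0.4501 0.4067 0.2215] rot [-3.1386 -0.0035  3.0397] t 71.58 F [-0.5 -0.  -3.5] grip 0.165
turn az total -0.0484 shift total (final axes) tx,ty,tz [-0.0487 -0.4489  0.0019] rows>= 6
```

View pics/n35.png

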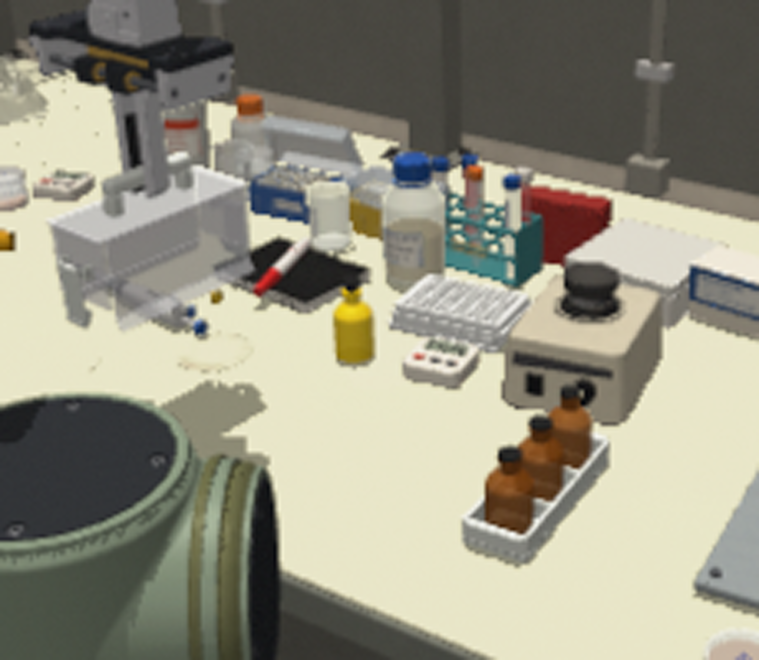

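View pics/n35t.png

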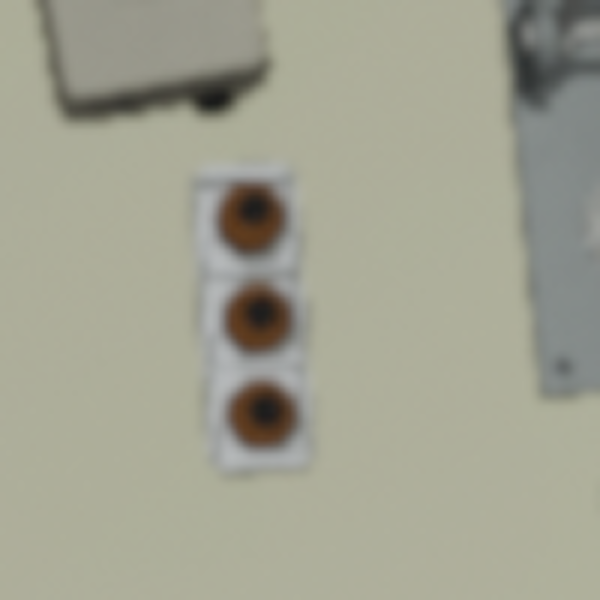

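```bash
python3 -m creep '[{"tx":0,"ty":0,"tz":0,"ax":0,"ay":0,"az":-0.0245},{"tx":0,"ty":0,"tz":0,"ax":0,"ay":0,"az":-0.0245},{"tx":-0.003,"ty":-0.025,"tz":0,"ax":0,"ay":0,"az":0},{"tx":-0.005,"ty":-0.045,"tz":0,"ax":0,"ay":0,"az":0},{"tx":-0.006,"ty":-0.055,"tz":0,"ax":0,"ay":0,"az":0},{"tx":-0.006,"ty":-0.06,"tz":0,"ax":0,"ay":0,"az":0},{"tx":-0.006,"ty":-0.06,"tz":0,"ax":0,"ay":0,"az":0},{"tx":-0.006,"ty":-0.06,"tz":0,"ax":0,"ay":0,"az":0},{"tx":-0.006,"ty":-0.055,"tz":0,"ax":0,"ay":0,"az":0},{"tx":-0.006,"ty":-0.045,"tz":0,"ax":0,"ay":0,"az":0},{"tx":-0.005,"ty":-0.03,"tz":0,"ax":0,"ay":0,"az":0},{"tx":0,"ty":-0.014,"tz":0,"ax":0,"ay":0,"az":0},{"tx":0,"ty":0,"tz":0,"ax":0,"ay":0,"az":0},{"tx":0,"ty":0,"tz":0,"ax":0,"ay":0,"az":0},{"tx":0,"ty":0,"tz":0,"ax":0,"ay":0,"az":0}]' 0.05 45
python3 -c "
from h import *
plan([.5073,.05,.2],np.pi+.052)
s=ctrl.camera('scene');crop(s,270,400,140,300,3.7,'n36.png')
plan([.5073,.05,.2],np.pi+.052)"
```

```text
t: 73.45
tcp_pos: [0.5091, 0.0519, 0.224]
tool_rot: [3.141, -0.0, -3.088]
wrist_force: [0.5, -0.1, -3.0]
grip_width: 0.166
tcp [0.5091 0.0519 0.224 ] rot [ 3.1414e+00 -1.0000e-04 -3.0882e+00] t 73.45 F [ 0.5 -0.1 -3. ] grip 0.166
turn az total 0.0004 shift total (final axes) tx,ty,tz [ 0.0023 -0.0022  0.03  ] rows>= 1
tcp [0.5091 0.0518 0.224 ] rot [ 3.1414e+00 -1.0000e-04 -3.0882e+00] t 73.5 F [ 0.6  0.9 -2.2] grip 0.166
turn az total 0.0004 shift total (final axes) tx,ty,tz [ 0.0024 -0.0022  0.03  ] rows>= 1
```

View pics/n36.png

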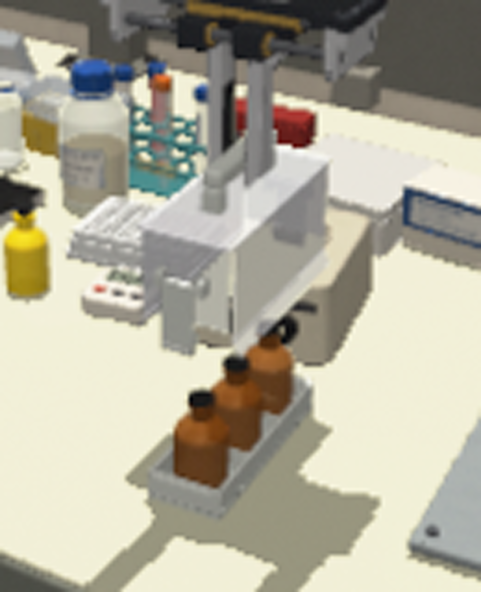

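```bash
python3 -m creep '[{"tx":0.0023,"ty":-0.0022,"tz":0.015,"ax":0,"ay":0,"az":0},{"tx":0,"ty":0,"tz":0.03,"ax":0,"ay":0,"az":0},{"tx":0,"ty":0,"tz":0.03,"ax":0,"ay":0,"az":0},{"tx":0,"ty":0,"tz":0.022,"ax":0,"ay":0,"az":0},{"tx":0,"ty":0,"tz":0.012,"ax":0,"ay":0,"az":0},{"tx":0,"ty":0,"tz":0,"ax":0,"ay":0,"az":0},{"tx":0,"ty":0,"tz":0,"ax":0,"ay":0,"az":0}]' 0.05 45
python3 -c "
from h import *
plan([.5073,.05,.11],np.pi+.052)
s=ctrl.camera('scene');crop(s,280,380,200,300,7,'n37.png')"
```

```text
t: 74.38
tcp_pos: [0.5084, 0.0491, 0.1377]
tool_rot: [-3.141, 0.002, -3.09]
wrist_force: [0.6, -0.3, -1.3]
grip_width: 0.165
tcp [0.5084 0.0491 0.1377] rot [-3.1413e+00  1.8000e-03 -3.0896e+00] t 74.38 F [ 0.6 -0.3 -1.3] grip 0.165
turn az total 0.0 shift total (final axes) tx,ty,tz [0.0013 0.0012 0.0346] rows>= 1
```

View pics/n37.png

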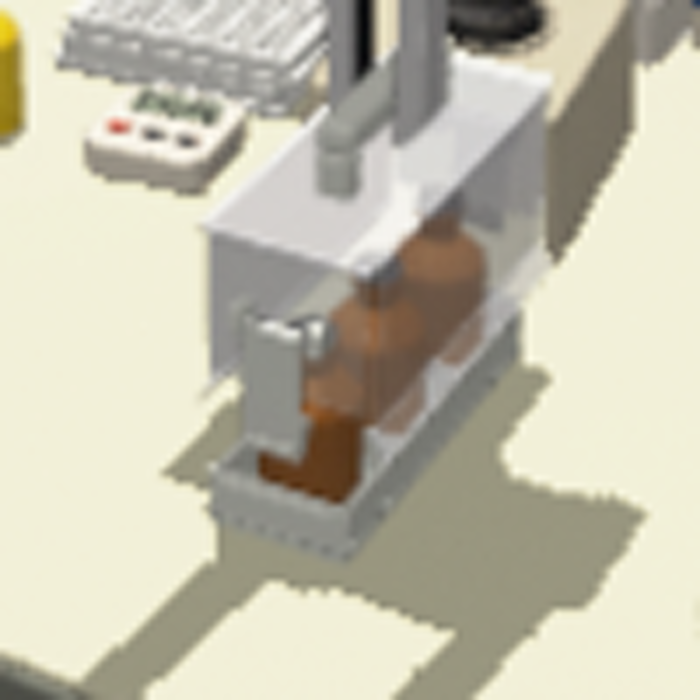

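```bash
python3 -m creep '[{"tx":0.0012,"ty":0.0006,"tz":0.012,"ax":0,"ay":0,"az":0},{"tx":0,"ty":0,"tz":0.012,"ax":0,"ay":0,"az":0},{"tx":0,"ty":0,"tz":0.008,"ax":0,"ay":0,"az":0},{"tx":0,"ty":0,"tz":0,"ax":0,"ay":0,"az":0},{"tx":0,"ty":0,"tz":0,"ax":0,"ay":0,"az":0}]' 0.05 60
python3 -c "
from h import *
plan([.5073,.05,.096],np.pi+.052)
s=ctrl.camera('scene');crop(s,280,380,200,300,7,'n38.png')"
```

```text
t: 75.05
tcp_pos: [0.5066, 0.0495, 0.1113]
tool_rot: [3.142, -0.0, -3.09]
wrist_force: [1.0, 0.7, -2.2]
grip_width: 0.165
tcp [0.5066 0.0495 0.1113] rot [ 3.1416 -0.     -3.0896] t 75.05 F [ 1.   0.7 -2.2] grip 0.165
turn az total -0.0 shift total (final axes) tx,ty,tz [-0.0008  0.0005  0.0191] rows>= 1
```

View pics/n38.png

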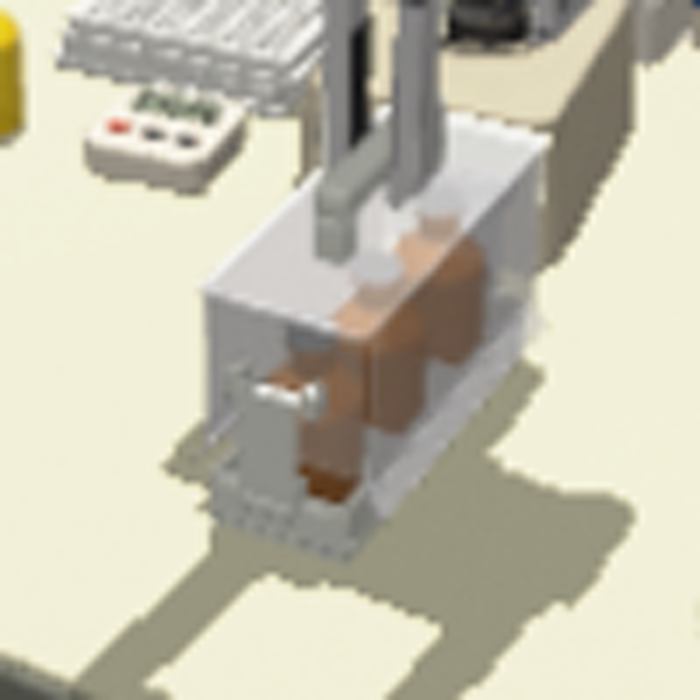

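```bash
python3 -m creep '[{"tx":-0.0006,"ty":0.0004,"tz":0.004,"ax":0,"ay":0,"az":0},{"tx":0,"ty":0,"tz":0.004,"ax":0,"ay":0,"az":0},{"tx":0,"ty":0,"tz":0,"ax":0,"ay":0,"az":0}]' 0.05 60
python3 -m creep '[{"tx":0,"ty":0,"tz":0.004,"ax":0,"ay":0,"az":0},{"tx":0,"ty":0,"tz":0.004,"ax":0,"ay":0,"az":0},{"tx":0,"ty":0,"tz":0,"ax":0,"ay":0,"az":0}]' 0.05 60
python3 -m creep '[{"tx":0,"ty":0,"tz":0.003,"ax":0,"ay":0,"az":0},{"tx":0,"ty":0,"tz":0.002,"ax":0,"ay":0,"az":0},{"tx":0,"ty":0,"tz":0,"ax":0,"ay":0,"az":0}]' 0.05 60
```

```text
t: 75.47
tcp_pos: [0.5075, 0.0498, 0.1053]
tool_rot: [-3.141, 0.001, -3.09]
wrist_force: [0.4, -0.5, 1.5]
grip_width: 0.162
t: 75.85
tcp_pos: [0.5069, 0.0498, 0.0982]
tool_rot: [-3.141, -0.0, -3.09]
wrist_force: [-0.1, -0.7, 1.5]
grip_width: 0.167
t: 76.22
tcp_pos: [0.5065, 0.0501, 0.0958]
tool_rot: [3.141, -0.001, -3.089]
wrist_force: [-5.7, 0.6, 13.5]
grip_width: 0.163
```

```bash
python3 -m creep '[{"tx":0,"ty":0,"tz":0.003,"ax":0,"ay":0,"az":0},{"tx":0,"ty":0,"tz":0,"ax":0,"ay":0,"az":0}]' 0.05 60
python3 -c "
from h import *
s=ctrl.camera('scene');crop(s,280,380,200,300,7,'n39.png')"
```

```text
t: 76.47
tcp_pos: [0.5066, 0.0501, 0.0958]
tool_rot: [-3.142, -0.002, -3.089]
wrist_force: [-12.6, 0.6, 25.4]
grip_width: 0.167
```

View pics/n39.png

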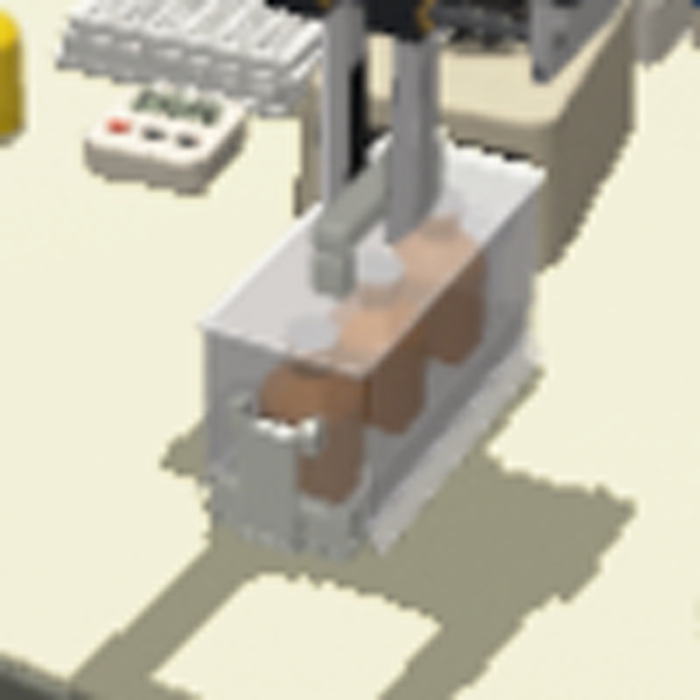

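The cover has bottomed at TCP z 0.0958, so its origin is 3.7 mm up, as it should be when clipped. Taking off the load, releasing and withdrawing.

```bash
python3 -m creep '[{"tx":0,"ty":0,"tz":-0.004,"ax":0,"ay":0,"az":0},{"tx":0,"ty":0,"tz":-0.002,"ax":0,"ay":0,"az":0},{"tx":0,"ty":0,"tz":0,"ax":0,"ay":0,"az":0}]' 0.05 40
python3 -m creep '[{"tx":0,"ty":0,"tz":0,"ax":0,"ay":0,"az":0},{"tx":0,"ty":0,"tz":0,"ax":0,"ay":0,"az":0},{"tx":0,"ty":0,"tz":0,"ax":0,"ay":0,"az":0},{"tx":0,"ty":0,"tz":-0.02,"ax":0,"ay":0,"az":0},{"tx":0,"ty":0,"tz":-0.05,"ax":0,"ay":0,"az":0},{"tx":0,"ty":0,"tz":-0.06,"ax":0,"ay":0,"az":0},{"tx":0,"ty":0.05,"tz":-0.05,"ax":0,"ay":0,"az":0},{"tx":0,"ty":0.07,"tz":0,"ax":0,"ay":0,"az":0},{"tx":0,"ty":0.07,"tz":0,"ax":0,"ay":0,"az":0},{"tx":0,"ty":0.07,"tz":0,"ax":0,"ay":0,"az":0},{"tx":0,"ty":0.05,"tz":0,"ax":0,"ay":0,"az":0},{"tx":0,"ty":0,"tz":0,"ax":0,"ay":0,"az":0},{"tx":0,"ty":0,"tz":0,"ax":0,"ay":0,"az":0}]' 0.5 40
python3 - <<'E'
from h import *
s=ctrl.camera('scene');crop(s,280,500,120,320,3,'n40.png'); crop(s,290,370,210,290,8,'n41.png')
c=ctrl.camera('top');crop(c,300,460,110,250,4.5,'n40t.png'); P=cloud(c)
for lo,hi,nm in((.1,.14,"handle"),(.07,.14,"hood")):
    m=((P[...,2]>lo)&(P[...,2]<hi)).astype(np.uint8); m[:,:322]=0; m[:,370:]=0; m[:174]=0; m[240:]=0
    n,l,st,ce=cv2.connectedComponentsWithStats(m); k=1+np.argmax(st[1:,4]); print(nm,st[k],rect(c,l==k),np.median(P[l==k][:,2]))
g=P[70:150,380:440]; b=(g[...,2]>.25)&(g[...,2]<.34); print("bar pts",b.sum(),g[b].mean(0).round(4))
print("petri",pt(c,409,232).round(3),"timer",pt(c,285,161).round(3))
plan([0,0,0],0)
E
```

```text
t: 76.9
tcp_pos: [0.5065, 0.05, 0.096]
tool_rot: [3.141, -0.001, -3.09]
wrist_force: [-0.2, 0.4, -0.1]
grip_width: 0.166
t: 78.53
tcp_pos: [0.4943, 0.2971, 0.2415]
tool_rot: [-3.141, 0.001, -3.089]
wrist_force: [-0.3, 0.0, -0.1]
grip_width: 0.497
handle [341 187   7  28 142] (((507.5075988769531, 49.12717056274414), (85.17469024658203, 16.010948181152344), 2.561558961868286), array([0.50705141, 0.04946046])) 0.11951546368023994
hood [ 331  176   25   52 1129] (((507.75628662109375, 48.98241424560547), (166.56724548339844, 70.70309448242188), 2.8884971141815186), array([0.50641224, 0.04960649])) 0.08979793835352974
bar pts 311 [ 0.7023 -0.1525  0.2925]
petri [ 0.408 -0.172  0.012] timer [0.648 0.239 0.017]
tcp [0.4945 0.2964 0.2413] rot [-3.1413e+00  5.0000e-04 -3.0911e+00] t 78.62 F [ 0.8  0.  -1.3] grip 0.503
turn az total -0.9839 shift total (final axes) tx,ty,tz [-0.6181  0.3704  0.3016] rows>= 10
```

View pics/n40.png

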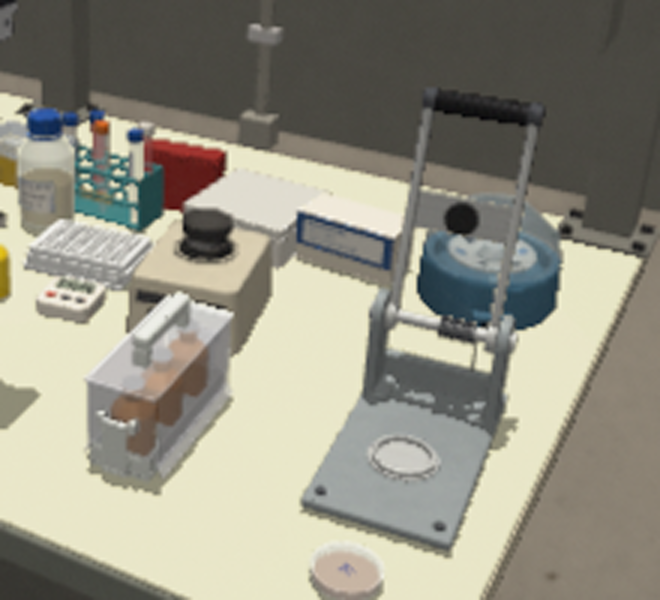

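View pics/n41.png

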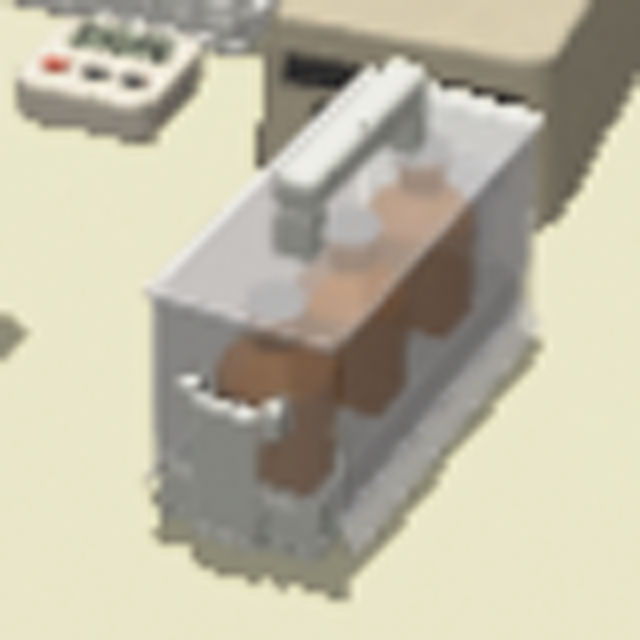

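View pics/n40t.png

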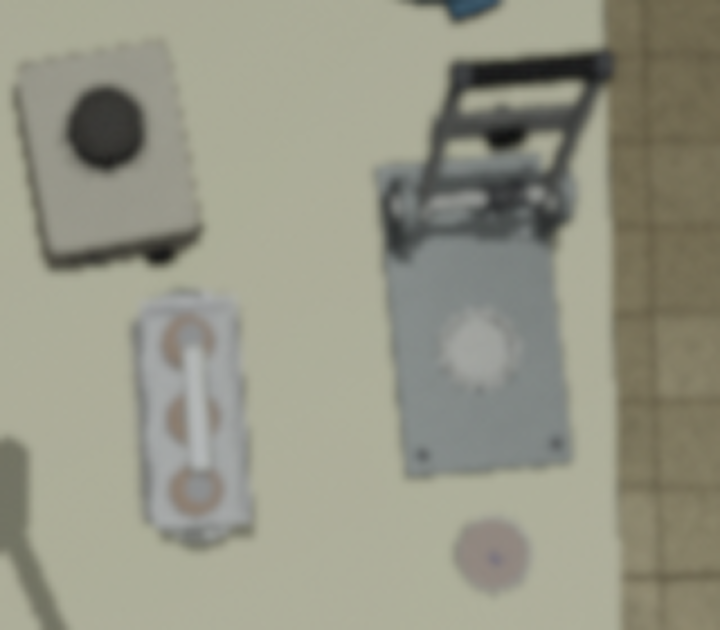

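The handle's top reads 0.1195 m, against 0.1155 m standing on the bench. That is 4 mm up, as it should be when clipped. The cover agrees with the tray in position and yaw, the lever bar is where it was at the start, and the timer and petri dish have not moved. Handing in.

```bash
python3 -c "
from plant import ctrl
print(ctrl.close_job())"
```

```text
the job is handed in; nothing more can be done
None
```

I pressed the stoppers of all three amber vials with the lever, stood the vials in the tray, clipped the cover on and handed the job in at about 79 s. No verdict was reported.

- **Pressing:** each pull ended on a hard stop, with 36–48 N vertical force at the wrist and no further travel. I eased the lever back along its arc while holding the bar.
- **Cover:** it was knocked a few centimetres partway through, so I measured it again before gripping. It bottomed at its clipped height, and afterwards the handle stood 4 mm higher than on the bench. Its centre matches the tray to within about 1 mm and its yaw to within about 0.5°.
- **At the end:** the vials are upright in their cells, the lever bar is back at its starting position, the timer and petri dish have not moved, and the gripper is clear.

**Checks that were weak or disagreed:**
- I could not read the stopper depths or clip angles directly. I inferred them from the forces, heights and pictures.
- The bar slid about 3–6 mm in the fingers at the stop, which gave side loads of about 28–45 N while easing back.
- The two cameras differed by a few millimetres on the nest, so I used a position in between. The vials seated without resistance.

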